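# Pack the lunch carrier

## Robot

A 6-joint arm with a two-finger parallel gripper is mounted at the origin on a cart in front of the work surface, level with it; the furniture and walls round the work are solid. World frame = base frame: x ahead of the robot, y to its left, z up, the work surface at z = 0. Lengths are in m, angles in rad, forces in N, time in s.
With the tool pointing down it reaches from about 0.35 to 0.975 m from the base axis. Payload 4.9 kg.
Tool frame: the origin (TCP) lies midway between the tips of the shut fingers; the grasp point (between the pads) lies 19 mm behind it; z points along the fingers, y is the direction in which the jaws open and shut (so a half turn about z gives the same grasp; the last joint's range is limited). The gripper opens to 85 mm and grips with 20 to 120 N. Pads are 22 mm wide; open, the fingers measure 114 mm over their backs; the gripper's body (76 mm by 85 mm) begins 54 mm behind the grasp point. The pads swing forward as they close: fully open they stand 13 mm farther back than shut.
Start: joints at [1.033, 0.053, 1.613, -0, 1.476, -0.119], TCP at [0.254, 0.571, 0.196] pointing down, gripper open.
Joint ranges: [-3.01, 3.01], [-1.01, 2.22], [0.06, 2.58], [-1.02, 4.17], [0.09, 2.62], [-3.14, 3.14]. Speed limits (rad/s): [2.57, 2.57, 3.14, 3.14, 3.14, 3.14].

## Interface

Orientations are given as a unit quaternion [w, x, y, z].
In Python, from plant import manip gives the robot as it stands. The module is installed in compiled form; this text tells all that it offers.
- The arm moves only by the tool move_arm, never from a script. Its argument "rows" is a list of rows, each an object of numbers: "tx", "ty", "tz": the shift along the tool's x, y, z in m; "ax", "ay", "az": the turn, a rotation vector about the tool's x, y, z in degrees; "jaw": the closure in counts, from 0 (fully open) to 255 (shut). In form: [{"tx": .., "ty": .., "tz": .., "ax": .., "ay": .., "az": .., "jaw": ..}, ...]. A call has 1 to 12 rows; each row shifts and turns the pose as measured when the row begins, along the tool's axes as they then stand; what a row does not reach is not made up. A row lasts 1/10 s, in which the tool goes at most 50 mm and 8.59 degrees, less where a joint would pass 70% of its speed; a pose out of reach is approached as far as the arm can. A call with a gripper value outside its range is refused whole. The fingers move at their own pace and stop on an object; the grip force is fixed at half the most. Time passes only in rows, so rows that do not move let the fingers close. It gives the time, the measured TCP pose, the force and the opening at its end, in the units of the state.
- manip.state(): the state, without advancing time (a new reading comes with each control period).
- manip.grab_frame(name): name is "side" or "top" or "wrist"; returns a dict with "color" (384x512x3 uint8, red, green, blue), "intrinsics" (3x3 intrinsics, pixels), "dist_coeffs" ([k1, k2, p1, p2, k3] as OpenCV has them; the pictures are not rectified), "R" (3x3) and "t" (3): a world point X has camera coordinates R X + t. Camera axes: x right, y down, z forward; pixel columns grow to the right and rows downward; lengths in m; the calibration is good to about 2 mm. A picture is of the moment at which its call begins. There is no depth.
- manip.job_done(): hands the job in, once; it reports no verdict.
The state is a dict: "time": time; "joint_pos": joint angles; "joint_vel": joint speeds; "joint_efforts": joint torques, N m; "tool_pos": TCP position; "tool_rot": TCP orientation; "contact_force": force on the tool from outside, world axes, zero at the start; "ft_torque": the same for the moment, N m; "gripper_width": opening from 0.0 (shut) to 1.0 (fully open).
Only numpy, scipy, OpenCV 4.12 (cv2) and the standard library are available. Lean on these libraries where they do the work, as an engineer would, in place of code of your own. Each camera call takes 0.05 s, during which the arm holds its last target.

## Task

Pack the lunch carrier on the worktop: slide its clear hood fully open, then fit every food pot that is out on the worktop into the square tray, turning and arranging them so that all lie flat on the tray floor (together the five fill it), and slide the hood fully shut over them. Leave the pepper grinder, the oil bottle and the salt bowl where they stand.

Things in the scene. Friction and masses are not known exactly. Their poses are not given: they have to be found in the camera images.
- carrier: Wooden board fixed to the worktop, 162 (x) by 215 mm (y). Origin: on the worktop under the centre of its square tray; z up. Tray inside 136 x 136 mm (x, y -68..68), a 4 x 4 grid of 34 mm cells, floor 5 mm up; kerbs 6 mm thick, tops 17 mm up; runners 12 mm high go on towards +y. The five pots fill the grid exactly; any four also fit.
- hood (a joint): Clear hood sliding along the carrier's +y, m: 0 shut over the tray, 0.170 fully open (clear of it). Trough 160 (x) by 148 mm (y), skirts at the sides, wall at its +y end, none at its -y end. Roof 56 to 60 mm above the worktop; seated pots (49 mm to the knob tops) pass under. Friction about 1.5 N plus 6 N per m/s, stays where left, no latch.
- hood_handle (a point): Middle of the black bar handle on the hood, 72 mm above the worktop. Bar 60 mm along the carrier's x, 12 mm thick along its y, 24 mm tall (60 to 84 mm above the worktop). With the hood shut it lies at x 0, y -52 mm in the carrier's frame; it moves with the hood.
- pot_green: Food pot, cream with green lid, 24 mm high, 90 g. Green square grip knob 14 x 14 x 20 mm on top (top at 44 mm), sides along the pot's x and y. Origin: underside, straight below the knob; z up. Lowest 4 mm drawn in by 2 mm. L of three 34 mm cells less 5 mm play: body x -19.5..43.5, y -19.5..9.5 and x -19.5..9.5, y -19.5..43.5 mm. May be absent.
- pot_ochre: Food pot, cream with ochre yellow lid, 24 mm high, 90 g. Ochre yellow square grip knob 14 x 14 x 20 mm on top (top at 44 mm), sides along the pot's x and y. Origin: underside, straight below the knob; z up. Lowest 4 mm drawn in by 2 mm. L of three 34 mm cells less 5 mm play: body x -19.5..43.5, y -19.5..9.5 and x -19.5..9.5, y -19.5..43.5 mm. May be absent.
- pot_blue: Food pot, cream with blue lid, 24 mm high, 90 g. Blue square grip knob 14 x 14 x 20 mm on top (top at 44 mm), sides along the pot's x and y. Origin: underside, straight below the knob; z up. Lowest 4 mm drawn in by 2 mm. Bar of three 34 mm cells less 5 mm play: body x -48.5..48.5, y -14.5..14.5 mm. May be absent.
- pot_plum: Food pot, cream with plum lid, 24 mm high, 90 g. Plum square grip knob 14 x 14 x 20 mm on top (top at 44 mm), sides along the pot's x and y. Origin: underside, straight below the knob; z up. Lowest 4 mm drawn in by 2 mm. Bar of three 34 mm cells less 5 mm play: body x -48.5..48.5, y -14.5..14.5 mm. May be absent.
- pot_rose: Food pot, cream with rose red lid, 24 mm high, 90 g. Rose red square grip knob 14 x 14 x 20 mm on top (top at 44 mm), sides along the pot's x and y. Origin: underside, straight below the knob; z up. Lowest 4 mm drawn in by 2 mm. L of four 34 mm cells less 5 mm play: body x -55.5..41.5, y -18.5..10.5 and x 12.5..41.5, y -18.5..44.5 mm. May be absent.
- pepper_grinder: Bystander: glass pepper grinder with black cap, 43 mm across, 112 mm tall, origin under its centre.
- oil_bottle_old: Bystander: square clear bottle with black cap, 42 mm wide, 170 mm tall, origin under its centre.
- salt_bowl: Bystander: small stoneware bowl of salt, 110 mm across, 51 mm tall, origin under its centre.

How it is judged:
By the outcome, as a careful person would: the job done as asked, in the order asked, and still so for the second after the job is handed in, with the robot touching nothing.
Of pot_green, pot_ochre, pot_blue, pot_plum, pot_rose only 4 to 5 are there at a start; the rules pass over those that are not, and their reading is None.
At some moment in a run one of pot_green, pot_ochre, pot_blue, pot_plum, pot_rose may be knocked a few centimetres aside while the robot is not near it.
Once in a run the grip may slacken for a moment while it holds something.
It also fails if it takes over 210 s, if anything falls off the work surface, if the arm or the gripper's body presses on something with over 40 N, if the wrist force passes 120 N, or if a joint passes its speed limit or range.

## Working session

There is one attempt and no reset: what is moved stays moved. The work goes in short steps, Python scripts to look and compute and a tool call to move; the robot and the scene stay as the last step left them, time stands still between calls to the robot, and variables do not carry over. Pictures are saved under pics/ and viewed, and the job is handed in when it is done.

Besides the shell and the picture viewer there is one more tool, called as name(argument=value, ...), one argument or row to a line, values as JSON. move_arm: Moves the arm, as the interface text tells. Its arguments: {"type":"object","properties":{"rows":{"type":"array"}},"required":["rows"]}

```bash
mkdir -p pics
cat > h.py <<'E'
import numpy as np, cv2
from plant import manip
def grab(n,save=None):
    f=manip.grab_frame(n)
    if save: cv2.imwrite('pics/'+save+'.png',f['color'][:,:,::-1])
    return f
def ray(f,uv,z):
    K=np.array(f['intrinsics'],float);d=np.array(f['dist_coeffs'],float);R=np.array(f['R']);t=np.array(f['t'])
    p=cv2.undistortPoints(np.array(uv,float).reshape(-1,1,2),K,d).reshape(-1,2)
    D=np.c_[p,np.ones(len(p))]@R
    C=-R.T@t
    s=(z-C[2])/D[:,2]
    return C+D*s[:,None]
def proj(f,X):
    K=np.array(f['intrinsics'],float);d=np.array(f['dist_coeffs'],float);R=np.array(f['R']);t=np.array(f['t'])
    r,_=cv2.Rodrigues(R)
    return cv2.projectPoints(np.array(X,float).reshape(-1,1,3),r,t,K,d)[0].reshape(-1,2)
E
python3 - <<'E'
from h import *
print(manip.state())
for n in('side','top','wrist'):
    f=grab(n,n+'0'); print(n,f['intrinsics'],f['dist_coeffs'],-np.array(f['R']).T@np.array(f['t']),np.array(f['R'])[2])
E
```

```text
{'time': 0.0, 'joint_pos': array([ 1.03303105e+00,  5.33466217e-02,  1.61433317e+00,  2.48427279e-05,
        1.47598560e+00, -1.18995809e-01]), 'joint_vel': array([ 0.00094659, -0.00089267, -0.0009867 , -0.00137374,  0.00055154,
        0.00047049]), 'joint_efforts': array([-5.69177719e-04, -3.93696892e+01, -3.70165873e+01, -2.01652301e-04,
        7.22744400e-03,  6.05539459e-07]), 'tool_pos': array([0.25377247, 0.57038545, 0.19434604]), 'tool_rot': array([-3.45943758e-04,  2.07859162e-01,  9.78158216e-01, -9.77004397e-04]), 'contact_force': array([-0.19400236, -0.45269056,  0.14954323]), 'ft_torque': array([-0.01986091, -0.05663401, -0.01326757]), 'gripper_width': 1.0012335779183916}
side [[442.61425668   0.         257.50695505]
 [  0.         442.61425668 187.48987299]
 [  0.           0.           1.        ]] [0.03590332 0.         0.         0.         0.        ] [0.58446754 0.70933278 0.71792832] [-0.03145525 -0.77743123 -0.6281809 ]
top [[386.33735082   0.         256.48732627]
 [  0.         386.33735082 190.50774043]
 [  0.           0.           1.        ]] [-0.0823506  0.         0.         0.         0.       ] [ 0.3930286  -0.04630875  0.90613755] [ 0.2010929   0.01408878 -0.97947085]
wrist [[280.26715885   0.         254.5409344 ]
 [  0.         280.26715885 190.50509097]
 [  0.           0.           1.        ]] [-0.04795043  0.          0.          0.          0.        ] [0.17968738 0.60128898 0.37290113] [ 0.28420643 -0.12769232 -0.95022175]
```

View pics/top0.png

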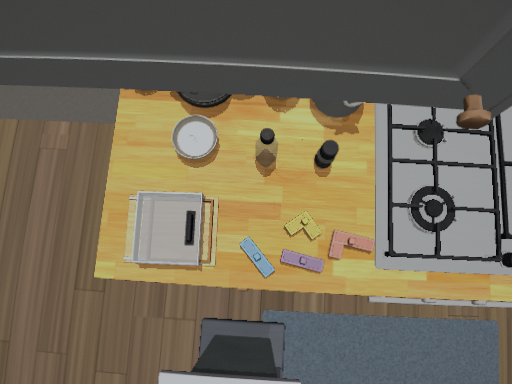

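View pics/side0.png

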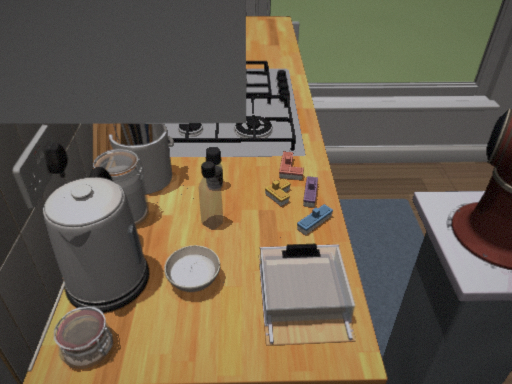

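View pics/wrist0.png

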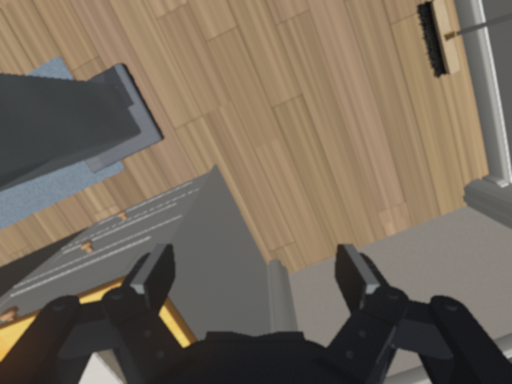

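Run:
```python
from h import *
import cv2
a=cv2.imread('pics/top0.png'); cv2.imwrite('pics/c1.png',cv2.resize(a[180:280,110:245],None,fx=5.9,fy=5.9,interpolation=cv2.INTER_CUBIC))
cv2.imwrite('pics/c2.png',cv2.resize(a[200:285,230:385],None,fx=5,fy=5,interpolation=cv2.INTER_CUBIC))
b=cv2.imread('pics/side0.png'); cv2.imwrite('pics/c3.png',cv2.resize(b[230:350,240:370],None,fx=5,fy=5,interpolation=cv2.INTER_CUBIC))
```

```text
(no output)
```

View pics/c1.png

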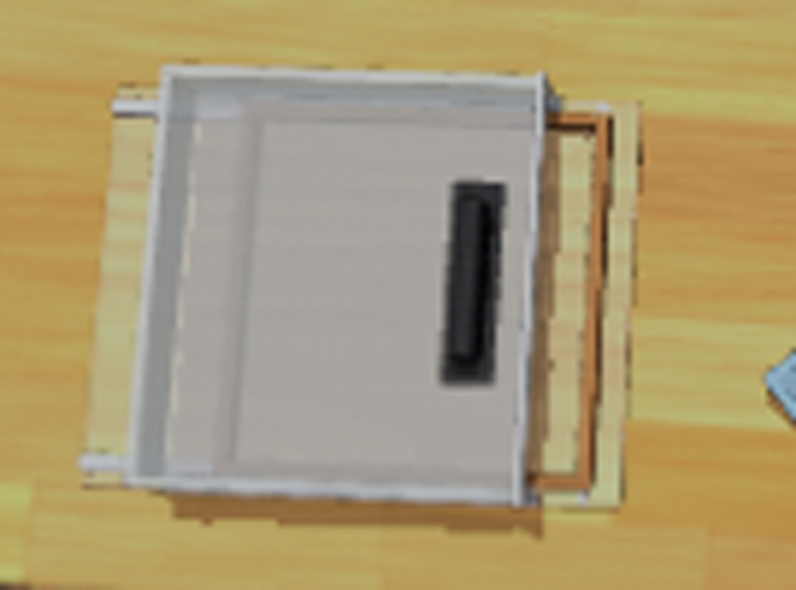

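View pics/c2.png

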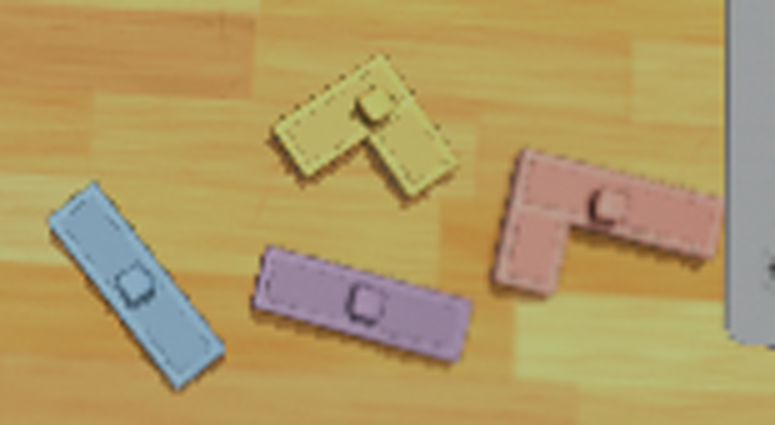

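View pics/c3.png

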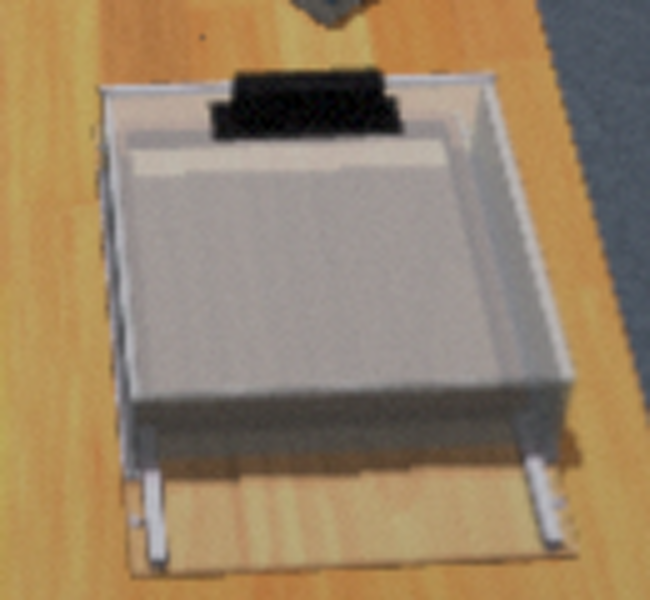

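Run:
```python
from h import *
f=grab('top')
def c1(p): return (np.array(p,float)+.5)/5.9-.5+[110,180]
P=ray(f,c1([(638,103),(622,507),(82,486),(116,88)]),.005)
print('board',P.round(4)); 
for i in range(4):
    d=P[(i+1)%4]-P[i]; print(np.linalg.norm(d),np.degrees(np.arctan2(d[1],d[0])))
Q=ray(f,c1([(608,112),(588,490)]),.017); print('kerb outer corner',Q.round(4),np.linalg.norm(Q[0]-Q[1]))
H=ray(f,c1([(483,195),(468,360)]),.084); print('handle top?',H.round(4))
```

```text
board [[0.5565 0.0576 0.005 ]
 [0.3964 0.0509 0.005 ]
 [0.3897 0.2646 0.005 ]
 [0.5494 0.2708 0.005 ]]
0.1602687471659276 -177.6037264868147
0.2138612780999757 91.79845643852458
0.1598108519811146 2.1973049637472397
0.21330203479537785 -88.07984993665985
kerb outer corner [[0.55   0.0678 0.017 ]
 [0.4019 0.0632 0.017 ]] 0.14811880901988866
handle top? [[0.5046 0.1023 0.084 ]
 [0.4445 0.1021 0.084 ]]
```

```bash
cat > pots.py <<'E'
from h import *
# HSV ranges lids
RNG={'blue':((95,60,90),(115,255,255)),'plum':((125,25,60),(160,255,255)),'rose':((0,60,90),(9,160,255)),'rose2':((170,40,90),(180,255,255))}
if __name__=='__main__':
    f=grab('top'); hsv=cv2.cvtColor(f['color'],cv2.COLOR_RGB2HSV)
    for u,v in((255,253),(300,262),(296,228),(340,245),(306,220),(352,240),(200,250),(330,215)): print(u,v,hsv[v,u],f['color'][v,u])
E
python3 pots.py
```

```text
255 253 [102  76 179] [126 158 179]
300 262 [142  56 105] [ 99  82 105]
296 228 [ 27 114 186] [186 177 103]
340 245 [  7  85 185] [185 138 123]
306 220 [ 30 114 186] [186 186 103]
352 240 [  9  74 186] [186 148 132]
200 250 [ 16 109 122] [122  98  70]
330 215 [ 24 125 185] [185 168  94]
```

```bash
cat >> h.py <<'E'
from scipy.spatial.transform import Rotation as Ro
CY=np.radians(2.0); CC=np.array([.4734,.1395])
def c2w(x,y):
    c,s=np.cos(CY),np.sin(CY); return CC+np.array([c*x-s*y,s*x+c*y])
def w2c(p):
    c,s=np.cos(CY),np.sin(CY); d=np.array(p)[:2]-CC; return np.array([c*d[0]+s*d[1],-s*d[0]+c*d[1]])
def plan(pos,yang=None):
    """prints the turn (tool rotvec deg) to make the tool point down with y at yang deg; then shift in the tool frame after turning"""
    s=manip.state(); q=s['tool_rot']; R=Ro.from_quat([q[1],q[2],q[3],q[0]])
    M=R.as_matrix()
    cur=np.degrees(np.arctan2(M[1,1],M[0,1]))
    if yang is None: yang=cur
    yang=cur+((yang-cur+90)%180-90)   # half turn equivalent
    a=np.radians(yang); y=np.array([np.cos(a),np.sin(a),0]); z=np.array([0,0,-1.]); x=np.cross(y,z)
    T=Ro.from_matrix(np.c_[x,y,z])
    rv=np.degrees((R.inv()*T).as_rotvec())
    d=np.array(pos)-s['tool_pos']
    print('t',round(s['time'],2),'tcp',s['tool_pos'].round(4),'yang',round(cur,2),'->',round(yang,2),'turn',rv.round(2),'shift_after mm',(1000*T.inv().apply(d)).round(1),'j6',round(np.degrees(s['joint_pos'][5]),1),'grip',round(s['gripper_width'],3),'F',s['contact_force'].round(1))
E
python3 - <<'E'
from h import *
f=grab('top')
def c1(p): return (np.array(p,float)+.5)/5.9-.5+[110,180]
print(ray(f,c1([(545,75),(525,505),(160,68),(128,485)]),.06).round(4), c2w(0,-74))
print(proj(f,[[*c2w(0,-52),.084]]))
plan([.474,.102,.2],92)
E
```

```text
[[0.5551 0.0874 0.06  ]
 [0.3945 0.0805 0.06  ]
 [0.5486 0.2353 0.06  ]
 [0.3915 0.2284 0.06  ]] [  3.05596276 -73.8154212 ]
[[-46385741.03482954  -1301847.47085039]]
t 0.3 tcp [0.2541 0.5708 0.1952] yang 66.0 -> 92.0 turn [-4.0e-02 -1.0e-02 -2.6e+01] shift_after mm [-203.4 -476.2   -4.8] j6 -6.8 grip 1.001 F [ 0.1 -0.2 -0.4]
```

move_arm(
  rows=[
    {"az":-6.5,"jaw":0},
    {"az":-6.5,"jaw":0},
    {"az":-6.5,"jaw":0},
    {"az":-6.5,"jaw":0},
  ],
)

```text
schema error: expected keys tx, ty, tz, ax, ay, az, jaw
```

move_arm(
  rows=[
    {"tx":-0.017,"ty":-0.03,"jaw":0},
    {"tx":-0.017,"ty":-0.04,"jaw":0},
    {"tx":-0.017,"ty":-0.04,"jaw":0},
    {"tx":-0.017,"ty":-0.04,"jaw":0},
    {"tx":-0.017,"ty":-0.04,"jaw":0},
    {"tx":-0.017,"ty":-0.04,"jaw":0},
    {"tx":-0.017,"ty":-0.04,"jaw":0},
    {"tx":-0.017,"ty":-0.04,"jaw":0},
    {"tx":-0.017,"ty":-0.04,"jaw":0},
    {"tx":-0.017,"ty":-0.04,"jaw":0},
    {"tx":-0.017,"ty":-0.04,"jaw":0},
    {"tx":-0.017,"ty":-0.04,"jaw":0},
  ],
)

```text
schema error: expected keys tx, ty, tz, ax, ay, az, jaw
```

Run:
```python
from h import *
plan([.474,.103,.15],92)
grab('wrist','w1');grab('top','t1')
```

```text
t 0.3 tcp [0.2541 0.5708 0.1952] yang 66.0 -> 92.0 turn [-4.0e-02 -1.0e-02 -2.6e+01] shift_after mm [-203.5 -475.2   45.2] j6 -6.8 grip 1.001 F [ 0.1 -0.2 -0.4]
```

View pics/w1.png

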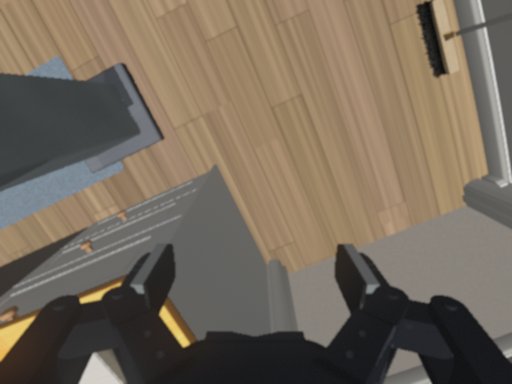

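move_arm(
  rows=[
    {"tx":0,"ty":0,"tz":0,"ax":0,"ay":0,"az":-6.5,"jaw":0},
    {"tx":0,"ty":0,"tz":0,"ax":0,"ay":0,"az":-6.5,"jaw":0},
    {"tx":0,"ty":0,"tz":0,"ax":0,"ay":0,"az":-6.5,"jaw":0},
    {"tx":0,"ty":0,"tz":0,"ax":0,"ay":0,"az":-6.5,"jaw":0},
  ],
)

```text
time: 0.8
tool_pos: [0.2541, 0.5709, 0.1954]
tool_rot: [-0.0, -0.026, 1.0, -0.0]
contact_force: [0.1, 0.8, -0.2]
gripper_width: 1.003
```

move_arm(
  rows=[
    {"tx":-0.017,"ty":-0.04,"tz":0,"ax":0,"ay":0,"az":0,"jaw":0},
    {"tx":-0.017,"ty":-0.04,"tz":0,"ax":0,"ay":0,"az":0,"jaw":0},
    {"tx":-0.017,"ty":-0.04,"tz":0,"ax":0,"ay":0,"az":0,"jaw":0},
    {"tx":-0.017,"ty":-0.04,"tz":0,"ax":0,"ay":0,"az":0,"jaw":0},
    {"tx":-0.017,"ty":-0.04,"tz":0,"ax":0,"ay":0,"az":0,"jaw":0},
    {"tx":-0.017,"ty":-0.04,"tz":0,"ax":0,"ay":0,"az":0,"jaw":0},
    {"tx":-0.017,"ty":-0.04,"tz":0,"ax":0,"ay":0,"az":0,"jaw":0},
    {"tx":-0.017,"ty":-0.04,"tz":0,"ax":0,"ay":0,"az":0,"jaw":0},
    {"tx":-0.017,"ty":-0.04,"tz":0,"ax":0,"ay":0,"az":0,"jaw":0},
    {"tx":-0.017,"ty":-0.04,"tz":0,"ax":0,"ay":0,"az":0,"jaw":0},
    {"tx":-0.017,"ty":-0.04,"tz":0,"ax":0,"ay":0,"az":0,"jaw":0},
    {"tx":-0.017,"ty":-0.03,"tz":0,"ax":0,"ay":0,"az":0,"jaw":0},
  ],
)

```text
time: 2.0
tool_pos: [0.4908, 0.1001, 0.197]
tool_rot: [0.003, -0.032, 0.999, 0.001]
contact_force: [0.7, 0.6, 0.1]
gripper_width: 0.999
```

Run:
```python
from h import *
plan([.474,.103,.15],92)
grab('wrist','w2');grab('top','t2')
```

```text
t 2.0 tcp [0.4908 0.1001 0.197 ] yang 93.69 -> 92.0 turn [0.14 0.4  1.69] shift_after mm [16.7  3.5 47. ] j6 -90.8 grip 0.999 F [0.7 0.6 0.1]
```

View pics/w2.png

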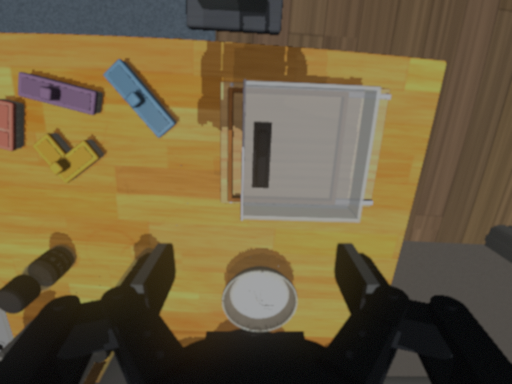

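Run:
```python
from h import *
f=grab('wrist'); print(-np.array(f['R']).T@f['t'])
g=cv2.cvtColor(f['color'],cv2.COLOR_RGB2GRAY)
for y in range(125,190,12): print(y,g[y,235:290])
m=np.zeros_like(g);m[110:200,235:290]=(g[110:200,235:290]<45)*255
c=max(cv2.findContours(m,0,2)[0],key=cv2.contourArea); r=cv2.minAreaRect(c); b=cv2.boxPoints(r); print(r)
print(ray(f,b,.06).round(4)); print(ray(f,b,.084).round(4))
print('board',ray(f,[(224,82),(219,200),(370,205)],.005).round(4))
print('roof',ray(f,[(245,82),(242,217),(381,87),(361,221)],.06).round(4))
cv2.imwrite('pics/c4.png',cv2.resize(f['color'][70:230,210:400,::-1],None,fx=4,fy=4,interpolation=cv2.INTER_CUBIC)[:600])
```

```text
[0.40947999 0.09186552 0.3747696 ]
125 [ 83  84  84  83  83  83  84  84  90 101 116 132 139 139 140 140 139 140
 133 109  73  44  38  39  40  40  40  40  40  41  40  40  40  41  39  41
  49  89 128 140 140 140 140 141 140 140 141 140 140 140 140 140 140 140
 140]
137 [135 136 136 135 136 135 132 124 110 108 120 133 138 139 139 138 139 138
 127  92  54  42  41  39  38  39  41  42  41  41  41  41  39  39  38  44
  72 111 134 139 140 140 140 140 139 140 140 140 140 140 140 140 140 140
 140]
149 [133 135 134 134 134 133 131 133 146 152 143 139 139 139 139 139 140 139
 126  91  54  43  42  41  41  41  42  43  43  43  43  41  40  42  45  59
  93 127 139 140 140 140 140 139 140 140 139 140 140 140 141 140 140 140
 140]
161 [140 142 142 141 140 140 136 137 152 154 146 141 140 141 140 140 140 132
 106  71  54  48  44  43  49  49  50  50  51  51  50  47  45  46  53  81
 115 134 140 140 140 140 139 139 140 139 140 140 140 140 139 140 139 139
 140]
173 [138 139 139 139 140 138 135 138 151 154 145 140 140 140 140 140 139 129
  96  63  52  47  45  48  50  50  51  51  52  52  50  48  48  51  67 101
 131 140 141 140 141 140 141 140 141 140 140 141 140 141 141 141 141 141
 142]
185 [139 141 140 140 141 140 139 143 151 149 142 140 140 140 140 140 140 128
  95  63  55  57  55  54  54  54  54  53  53  51  52  52  53  59  91 126
 138 140 140 140 140 140 140 140 140 140 140 140 140 140 140 140 140 140
 140]
((263.0, 141.0), (36.0, 14.0), 90.0)
[[0.4368 0.0958 0.06  ]
 [0.4359 0.1112 0.06  ]
 [0.4761 0.1143 0.06  ]
 [0.477  0.0983 0.06  ]]
[[0.4347 0.0955 0.084 ]
 [0.4339 0.1097 0.084 ]
 [0.471  0.1126 0.084 ]
 [0.4719 0.0978 0.084 ]]
board [[0.3941 0.0538 0.005 ]
 [0.5506 0.051  0.005 ]
 [0.5455 0.2663 0.005 ]]
roof [[0.3951 0.0816 0.06  ]
 [0.5501 0.0857 0.06  ]
 [0.3902 0.2271 0.06  ]
 [0.547  0.2332 0.06  ]]
```

View pics/c4.png

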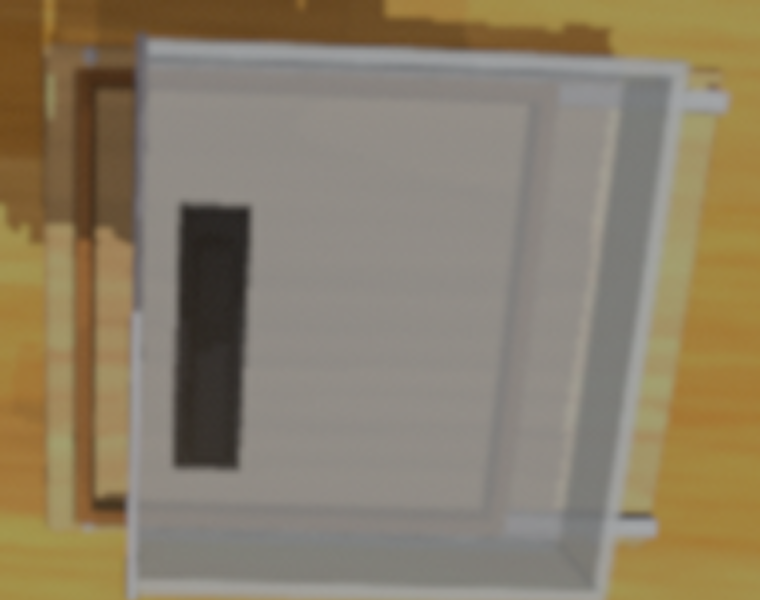

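move_arm(
  rows=[
    {"tx":0.008,"ty":0.002,"tz":0.02,"ax":0.1,"ay":0.4,"az":1.7,"jaw":0},
    {"tx":0.008,"ty":0.002,"tz":0.03,"ax":0,"ay":0,"az":0,"jaw":0},
    {"tx":0,"ty":0,"tz":0.03,"ax":0,"ay":0,"az":0,"jaw":0},
    {"tx":0,"ty":0,"tz":0,"ax":0,"ay":0,"az":0,"jaw":0},
  ],
)

```text
time: 2.55
tool_pos: [0.4741, 0.1074, 0.1164]
tool_rot: [0.001, -0.017, 1.0, 0.001]
contact_force: [-0.1, -0.2, -0.9]
gripper_width: 1.0
```

Run:
```python
from h import *
plan([.473,.104,.067],92)
grab('wrist','w3')
```

```text
t 2.55 tcp [0.4741 0.1074 0.1164] yang 91.94 -> 92.0 turn [ 0.16  0.12 -0.06] shift_after mm [ 1.2 -3.4 49.4] j6 -88.1 grip 1.0 F [-0.1 -0.2 -0.9]
```

View pics/w3.png

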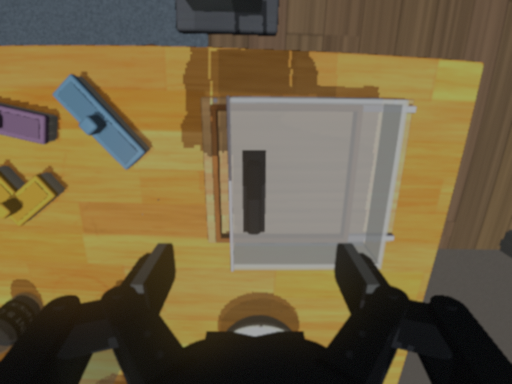

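move_arm(
  rows=[
    {"tx":0.001,"ty":-0.003,"tz":0.015,"ax":0,"ay":0,"az":0,"jaw":0},
    {"tx":0,"ty":0,"tz":0.015,"ax":0,"ay":0,"az":0,"jaw":0},
    {"tx":0,"ty":0,"tz":0.012,"ax":0,"ay":0,"az":0,"jaw":0},
    {"tx":0,"ty":0,"tz":0.006,"ax":0,"ay":0,"az":0,"jaw":0},
    {"tx":0,"ty":0,"tz":0,"ax":0,"ay":0,"az":0,"jaw":255},
    {"tx":0,"ty":0,"tz":0,"ax":0,"ay":0,"az":0,"jaw":255},
    {"tx":0,"ty":0,"tz":0,"ax":0,"ay":0,"az":0,"jaw":255},
    {"tx":0,"ty":0,"tz":0,"ax":0,"ay":0,"az":0,"jaw":255},
    {"tx":0,"ty":0,"tz":0,"ax":0,"ay":0,"az":0,"jaw":255},
    {"tx":0,"ty":0,"tz":0,"ax":0,"ay":0,"az":0,"jaw":255},
  ],
)

```text
time: 3.6
tool_pos: [0.4797, 0.1059, 0.074]
tool_rot: [0.008, -0.018, 1.0, 0.002]
contact_force: [-0.3, -0.3, 0.5]
gripper_width: 0.004
```

Run:
```python
from h import *
plan([.468,.257,.067],92)
grab('wrist','w4')
```

```text
t 3.6 tcp [0.4797 0.1059 0.074 ] yang 92.04 -> 92.0 turn [0.21 0.96 0.03] shift_after mm [  6.5 151.4   7. ] j6 -88.4 grip 0.004 F [-0.3 -0.3  0.5]
```

View pics/w4.png

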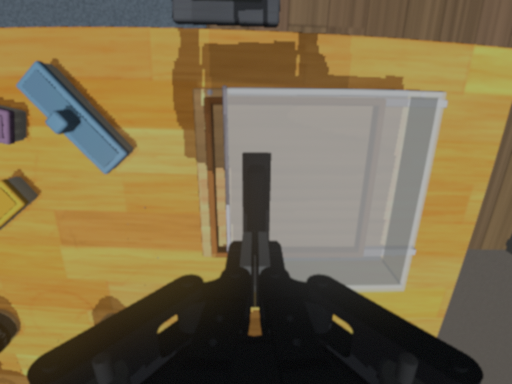

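Run:
```python
from h import *
f=grab('wrist')
print(-np.array(f['R']).T@f['t'], np.array(f['R']).round(3), manip.state()['tool_pos'])
print(ray(f,[(245,152),(270,152),(245,230),(270,230)],.084).round(4))
print(ray(f,[(245,152),(270,152),(245,230),(270,230)],.06).round(4))
print('roof',ray(f,[(227,89),(445,94),(403,290),(228,282)],.06).round(4))
print('tcp px',proj(f,[manip.state()['tool_pos']]))
f=grab('top','t4')
a=f['color'][:,:,::-1];cv2.imwrite('pics/c5.png',cv2.resize(a[180:280,110:245],None,fx=5.9,fy=5.9,interpolation=cv2.INTER_CUBIC))
f=grab('side','s4')
a=f['color'][:,:,::-1];cv2.imwrite('pics/c6.png',cv2.resize(a[150:350,230:370],None,fx=3,fy=3,interpolation=cv2.INTER_CUBIC))
```

```text
[0.39563453 0.10034546 0.25105421] [[-0.036  0.999  0.004]
 [ 0.944  0.032  0.328]
 [ 0.328  0.016 -0.945]] [0.47969387 0.10593472 0.07391755]
[[0.4292 0.0965 0.084 ]
 [0.4287 0.1116 0.084 ]
 [0.4815 0.0978 0.084 ]
 [0.481  0.1144 0.084 ]]
[[0.434  0.0959 0.06  ]
 [0.4334 0.1132 0.06  ]
 [0.4939 0.0974 0.06  ]
 [0.4932 0.1164 0.06  ]]
roof [[0.3933 0.0833 0.06  ]
 [0.3898 0.2275 0.06  ]
 [0.5465 0.2321 0.06  ]
 [0.5419 0.0846 0.06  ]]
tcp px [[257.17871569 221.31709099]]
```

View pics/c5.png

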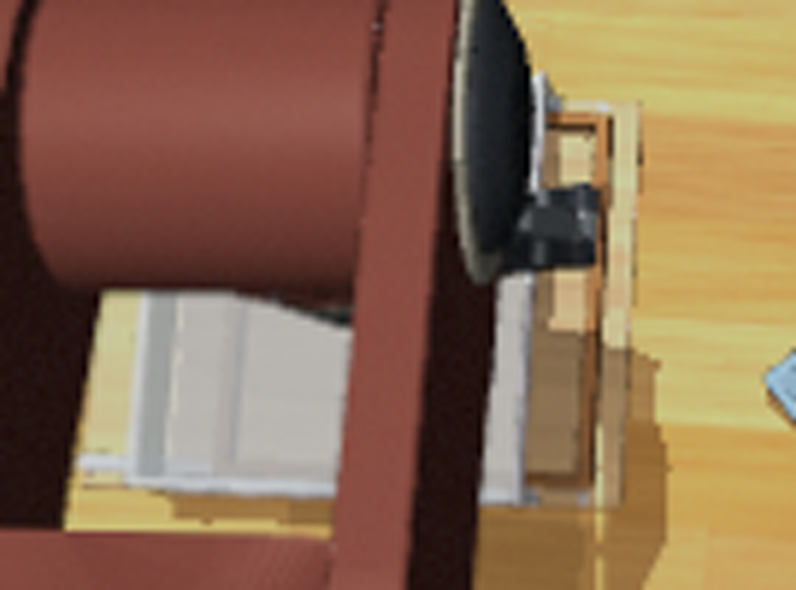

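View pics/c6.png

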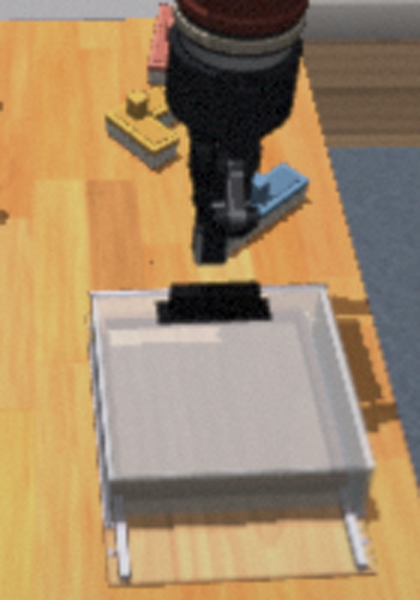

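Run:
```python
from h import *
f=grab('side'); print(proj(f,[manip.state()['tool_pos'],[.48,.106,.084],[.48,.106,.1],[.474,.104,.084]]))
print(ray(f,[(300,237.3)],.074),ray(f,[(300,237.3)],.09),ray(f,[(300,237.3)],.1))
# handle in side: top edge crop (175..270,283),(150..270,320)
print(ray(f,[(172/3+230,285/3+150),(268/3+230,287/3+150)],.084))
```

```text
[[297.20650676 248.7086525 ]
 [297.28836347 245.08022518]
 [297.85219193 239.33910394]
 [300.22482343 244.30035446]]
[[0.47064292 0.0749357  0.074     ]] [[0.47347117 0.09069887 0.09      ]] [[0.47523883 0.10055085 0.1       ]]
[[0.49956118 0.10544564 0.084     ]
 [0.43683769 0.10830363 0.084     ]]
```

View pics/s4.png

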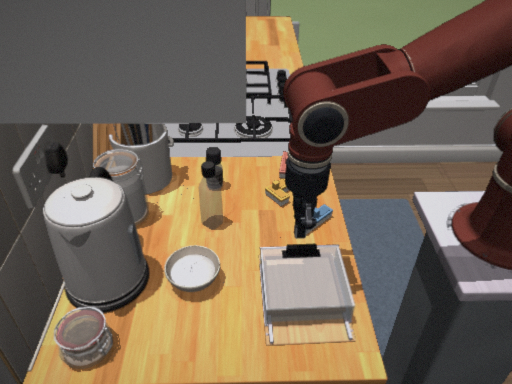

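Run:
```python
from h import *
s=manip.state();q=s['tool_rot']; M=Ro.from_quat([q[1],q[2],q[3],q[0]]).as_matrix()
P=[s['tool_pos']-k*M[:,2] for k in (0,.01,.02,.03,.04)]
for n in('wrist','side'):
    f=grab(n); print(n,proj(f,P).round(1).tolist())
f=grab('wrist');cv2.imwrite('pics/c7.png',cv2.resize(f['color'][140:340,160:350,::-1],None,fx=3,fy=3,interpolation=cv2.INTER_CUBIC))
f=grab('side');cv2.imwrite('pics/c8.png',cv2.resize(f['color'][170:270,260:350,::-1],None,fx=6,fy=6,interpolation=cv2.INTER_CUBIC))
```

```text
wrist [[257.2, 221.4], [257.3, 227.7], [257.5, 234.7], [257.7, 242.4], [257.9, 251.1]]
side [[297.2, 248.7], [297.6, 245.2], [298.1, 241.6], [298.5, 237.9], [298.9, 234.3]]
```

View pics/c7.png

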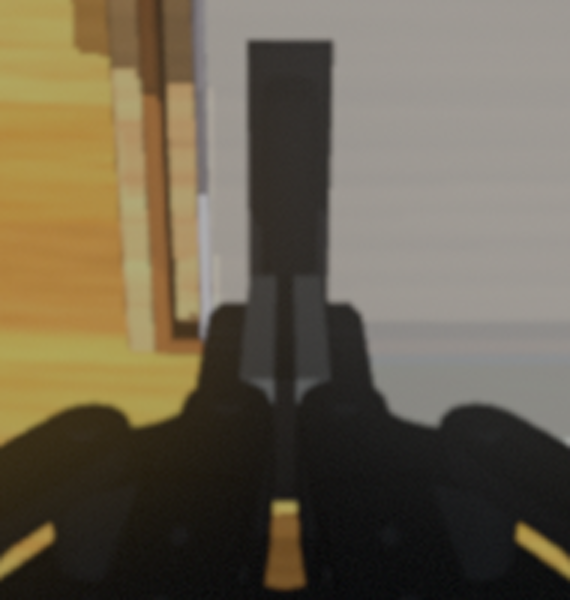

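View pics/c8.png

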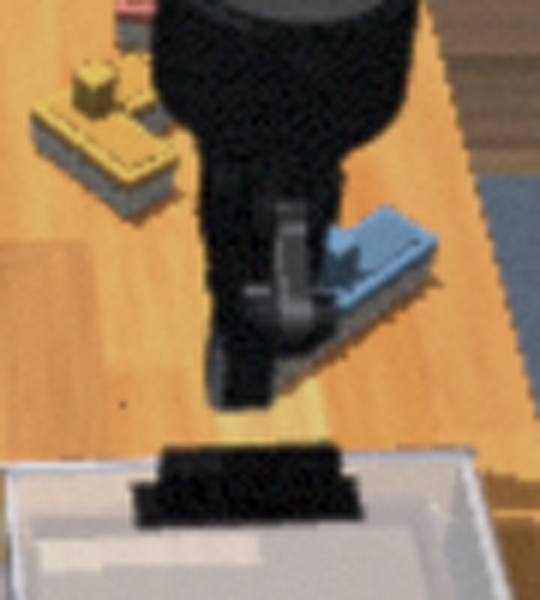

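move_arm(
  rows=[
    {"tx":0.006,"ty":-0.002,"tz":0,"ax":0.2,"ay":0.9,"az":0,"jaw":0},
    {"tx":0,"ty":0,"tz":0,"ax":0,"ay":0,"az":0,"jaw":0},
    {"tx":0,"ty":0,"tz":0,"ax":0,"ay":0,"az":0,"jaw":0},
    {"tx":0,"ty":0,"tz":0,"ax":0,"ay":0,"az":0,"jaw":0},
    {"tx":0,"ty":0,"tz":0.01,"ax":0,"ay":0,"az":0,"jaw":0},
    {"tx":0,"ty":0,"tz":0.01,"ax":0,"ay":0,"az":0,"jaw":0},
  ],
)

```text
time: 4.65
tool_pos: [0.4742, 0.1036, 0.0538]
tool_rot: [0.001, -0.018, 1.0, -0.0]
contact_force: [-1.0, -0.1, -0.3]
gripper_width: 0.989
```

Run:
```python
from h import *
plan([.473,.104,.050],92)
f=grab('wrist','w5')
f=grab('side');cv2.imwrite('pics/c9.png',cv2.resize(f['color'][170:270,260:350,::-1],None,fx=6,fy=6,interpolation=cv2.INTER_CUBIC))
```

```text
t 4.65 tcp [0.4742 0.1036 0.0538] yang 92.04 -> 92.0 turn [-0.01  0.12  0.04] shift_after mm [1.2 0.5 3.8] j6 -88.5 grip 0.989 F [-1.  -0.1 -0.3]
```

View pics/c9.png

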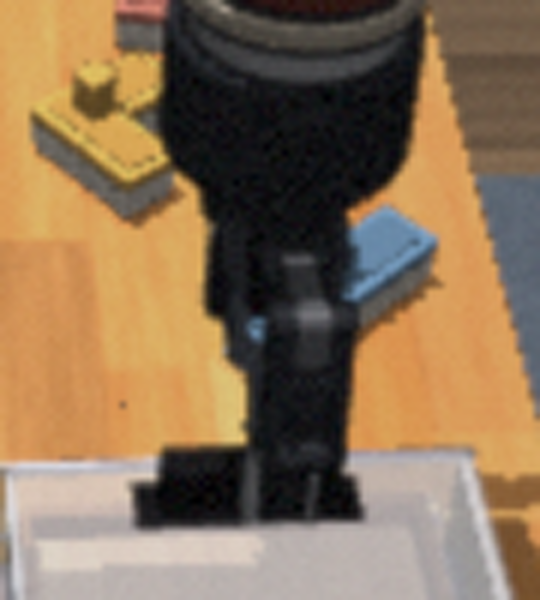

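View pics/w5.png

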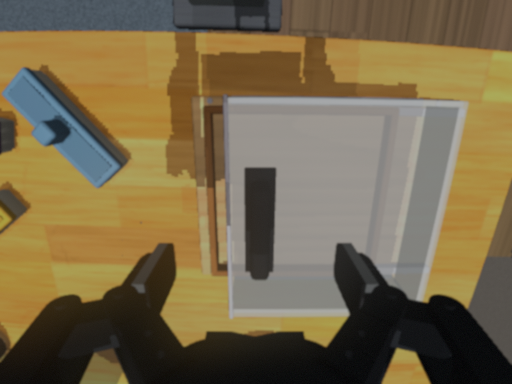

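move_arm(
  rows=[
    {"tx":0.001,"ty":0,"tz":0.006,"ax":0,"ay":0,"az":0,"jaw":0},
    {"tx":0,"ty":0,"tz":0.006,"ax":0,"ay":0,"az":0,"jaw":0},
    {"tx":0,"ty":0,"tz":0.003,"ax":0,"ay":0,"az":0,"jaw":0},
    {"tx":0,"ty":0,"tz":0,"ax":0,"ay":0,"az":0,"jaw":255},
    {"tx":0,"ty":0,"tz":0,"ax":0,"ay":0,"az":0,"jaw":255},
    {"tx":0,"ty":0,"tz":0,"ax":0,"ay":0,"az":0,"jaw":255},
    {"tx":0,"ty":0,"tz":0,"ax":0,"ay":0,"az":0,"jaw":255},
    {"tx":0,"ty":0,"tz":0,"ax":0,"ay":0,"az":0,"jaw":255},
  ],
)

```text
time: 5.55
tool_pos: [0.4714, 0.1037, 0.0356]
tool_rot: [-0.001, -0.018, 1.0, 0.0]
contact_force: [-1.1, 3.0, 0.3]
gripper_width: 0.144
```

Run:
```python
from h import *
plan([.468,.257,.038],92)
f=grab('wrist','w6')
f=grab('side');cv2.imwrite('pics/c10.png',cv2.resize(f['color'][170:270,260:350,::-1],None,fx=6,fy=6,interpolation=cv2.INTER_CUBIC))
```

```text
t 5.55 tcp [0.4714 0.1037 0.0356] yang 92.03 -> 92.0 turn [ 0.03 -0.15  0.03] shift_after mm [ -2.  153.3  -2.4] j6 -88.5 grip 0.144 F [-1.1  3.   0.3]
```

View pics/c10.png

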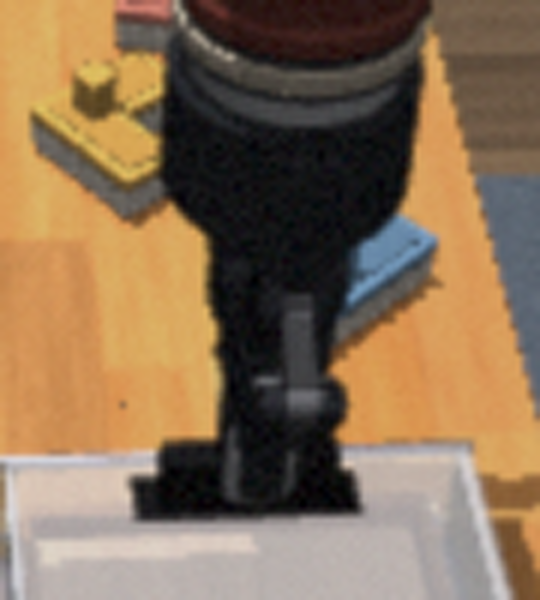

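View pics/w6.png

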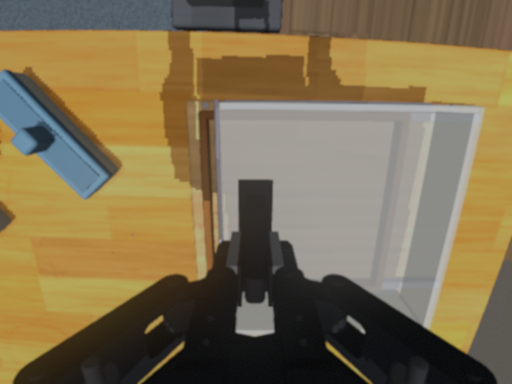

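move_arm(
  rows=[
    {"tx":0,"ty":0.008,"tz":0,"ax":0,"ay":0,"az":0,"jaw":255},
    {"tx":0,"ty":0.015,"tz":0,"ax":0,"ay":0,"az":0,"jaw":255},
    {"tx":0,"ty":0.015,"tz":0,"ax":0,"ay":0,"az":0,"jaw":255},
    {"tx":0,"ty":0.015,"tz":0,"ax":0,"ay":0,"az":0,"jaw":255},
    {"tx":0,"ty":0.015,"tz":0,"ax":0,"ay":0,"az":0,"jaw":255},
    {"tx":0,"ty":0.015,"tz":0,"ax":0,"ay":0,"az":0,"jaw":255},
    {"tx":0,"ty":0.015,"tz":0,"ax":0,"ay":0,"az":0,"jaw":255},
    {"tx":0,"ty":0.015,"tz":0,"ax":0,"ay":0,"az":0,"jaw":255},
    {"tx":0,"ty":0.015,"tz":0,"ax":0,"ay":0,"az":0,"jaw":255},
    {"tx":0,"ty":0.01,"tz":0,"ax":0,"ay":0,"az":0,"jaw":255},
    {"tx":0,"ty":0,"tz":0,"ax":0,"ay":0,"az":0,"jaw":255},
  ],
)

```text
time: 6.75
tool_pos: [0.4672, 0.2465, 0.0358]
tool_rot: [0.0, -0.017, 1.0, -0.004]
contact_force: [0.7, 0.8, -0.1]
gripper_width: 0.119
```

Run:
```python
from h import *
plan([.4665,.257,.037],92)
f=grab('top');cv2.imwrite('pics/c11.png',cv2.resize(f['color'][170:290,80:245,::-1],None,fx=4.8,fy=4.8,interpolation=cv2.INTER_CUBIC))
grab('wrist','w7')
```

```text
t 6.75 tcp [0.4672 0.2465 0.0358] yang 92.01 -> 92.0 turn [-0.49  0.    0.01] shift_after mm [ 0.3 10.5 -1.2] j6 -71.8 grip 0.119 F [ 0.7  0.8 -0.1]
```

View pics/w7.png

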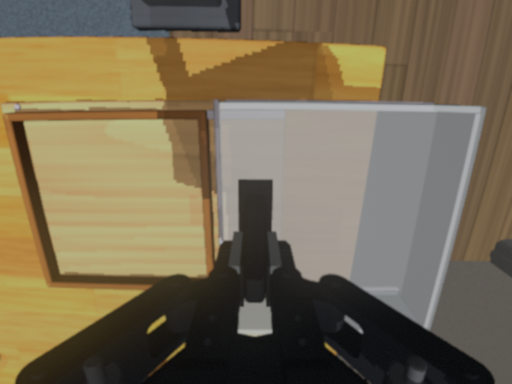

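move_arm(
  rows=[
    {"tx":0,"ty":0.006,"tz":0,"ax":0,"ay":0,"az":0,"jaw":255},
    {"tx":0,"ty":0.004,"tz":0,"ax":0,"ay":0,"az":0,"jaw":255},
    {"tx":0,"ty":0.003,"tz":0,"ax":0,"ay":0,"az":0,"jaw":255},
    {"tx":0,"ty":0.002,"tz":0,"ax":0,"ay":0,"az":0,"jaw":255},
  ],
)

```text
time: 7.25
tool_pos: [0.4668, 0.2553, 0.0358]
tool_rot: [-0.001, -0.017, 1.0, -0.011]
contact_force: [-0.7, -9.1, 4.3]
gripper_width: 0.116
```

move_arm(
  rows=[
    {"tx":0,"ty":0.002,"tz":0,"ax":0,"ay":0,"az":0,"jaw":255},
    {"tx":0,"ty":0.002,"tz":0,"ax":0,"ay":0,"az":0,"jaw":255},
  ],
)

```text
time: 7.45
tool_pos: [0.4668, 0.2549, 0.0358]
tool_rot: [-0.002, -0.017, 1.0, -0.015]
contact_force: [-0.9, -8.0, 4.0]
gripper_width: 0.118
```

move_arm(
  rows=[
    {"tx":0,"ty":0,"tz":0,"ax":0,"ay":0,"az":0,"jaw":0},
    {"tx":0,"ty":0,"tz":0,"ax":0,"ay":0,"az":0,"jaw":0},
    {"tx":0,"ty":0,"tz":0,"ax":0,"ay":0,"az":0,"jaw":0},
    {"tx":0,"ty":0,"tz":0,"ax":0,"ay":0,"az":0,"jaw":0},
    {"tx":0,"ty":0,"tz":-0.02,"ax":0,"ay":0,"az":0,"jaw":0},
    {"tx":0,"ty":0,"tz":-0.03,"ax":0,"ay":0,"az":0,"jaw":0},
    {"tx":0,"ty":0,"tz":-0.04,"ax":0,"ay":0,"az":0,"jaw":0},
    {"tx":0,"ty":0,"tz":-0.04,"ax":0,"ay":0,"az":0,"jaw":0},
    {"tx":0,"ty":-0.04,"tz":-0.02,"ax":0,"ay":0,"az":0,"jaw":0},
    {"tx":0,"ty":-0.04,"tz":0,"ax":0,"ay":0,"az":0,"jaw":0},
    {"tx":0,"ty":-0.04,"tz":0,"ax":0,"ay":0,"az":0,"jaw":0},
    {"tx":0,"ty":-0.03,"tz":0,"ax":0,"ay":0,"az":0,"jaw":0},
  ],
)

```text
time: 8.65
tool_pos: [0.4715, 0.1093, 0.1957]
tool_rot: [-0.002, -0.022, 1.0, -0.015]
contact_force: [0.6, 0.6, 0.4]
gripper_width: 1.0
```

Run:
```python
from h import *
plan([.5,.0,.19],92)
f=grab('top','t8');cv2.imwrite('pics/c11.png',cv2.resize(f['color'][170:290,70:235,::-1],None,fx=4.8,fy=4.8,interpolation=cv2.INTER_CUBIC))
grab('wrist','w8')
```

```text
t 8.65 tcp [0.4715 0.1093 0.1957] yang 92.47 -> 92.0 turn [-1.74 -0.21  0.47] shift_after mm [ -24.7 -110.2    5.7] j6 -87.0 grip 1.0 F [0.6 0.6 0.4]
```

View pics/w8.png

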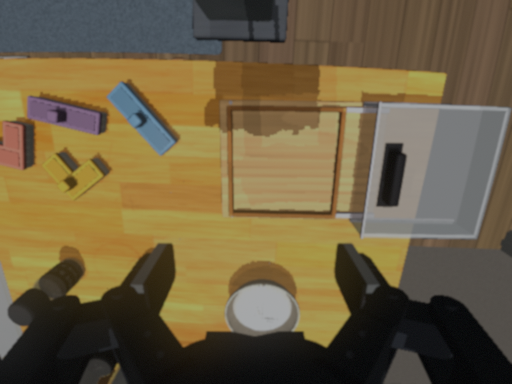

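View pics/t8.png

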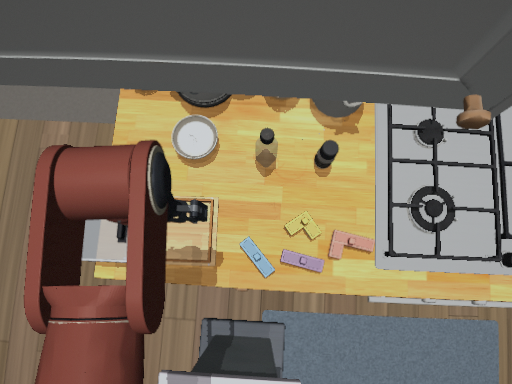

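Run:
```python
from h import *
a=cv2.imread('pics/w8.png');cv2.imwrite('pics/c12.png',cv2.resize(a[95:225,210:365],None,fx=4.6,fy=4.6,interpolation=cv2.INTER_CUBIC))
```

```text
(no output)
```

View pics/c12.png

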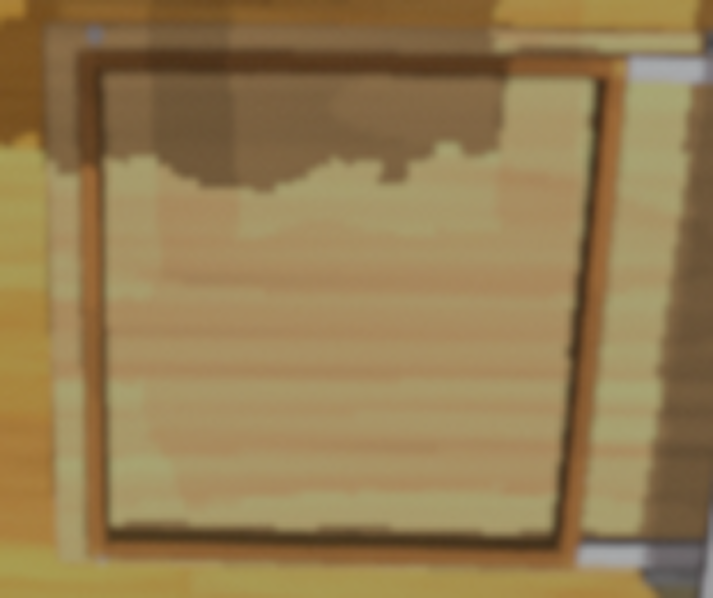

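Run:
```python
from h import *
import pickle
f=grab('wrist')
P=(np.array([(80,50),(627,57),(577,566),(91,557)],float)+.5)/4.6-.5+[210,95]
W=ray(f,P,.017); print(W.round(4),'mean',W.mean(0).round(4))
for i in range(4):
    d=W[(i+1)%4]-W[i]; print(np.linalg.norm(d).round(4),np.degrees(np.arctan2(d[1],d[0])).round(2))
hsv=cv2.cvtColor(f['color'],cv2.COLOR_RGB2HSV)
for u,v in((120,95),(165,140),(45,110),(90,122),(15,130),(90,180),(58,165),(75,188),(10,155)): print(u,v,hsv[v,u])
```

```text
[[0.3989 0.0643 0.017 ]
 [0.3944 0.2097 0.017 ]
 [0.5408 0.2147 0.017 ]
 [0.5453 0.069  0.017 ]] mean [0.4698 0.1394 0.017 ]
0.1455 91.75
0.1465 1.94
0.1457 -88.22
0.1465 -178.15
120 95 [102  96 144]
165 140 [103  81 141]
45 110 [145  56 110]
90 122 [148  52 118]
15 130 [  7 117 150]
90 180 [ 24 164 165]
58 165 [ 25 164 160]
75 188 [ 22 172 168]
10 155 [  6 122 165]
```

move_arm(
  rows=[
    {"tx":-0.006,"ty":-0.03,"tz":0,"ax":-1.7,"ay":-0.2,"az":0.5,"jaw":0},
    {"tx":-0.005,"ty":-0.03,"tz":0,"ax":0,"ay":0,"az":0,"jaw":0},
    {"tx":-0.005,"ty":-0.03,"tz":0,"ax":0,"ay":0,"az":0,"jaw":0},
    {"tx":-0.005,"ty":-0.03,"tz":0,"ax":0,"ay":0,"az":0,"jaw":0},
    {"tx":-0.005,"ty":-0.03,"tz":0,"ax":0,"ay":0,"az":0,"jaw":0},
    {"tx":0,"ty":-0.03,"tz":0,"ax":0,"ay":0,"az":0,"jaw":0},
    {"tx":0,"ty":-0.03,"tz":0,"ax":0,"ay":0,"az":0,"jaw":0},
    {"tx":0,"ty":0,"tz":0,"ax":0,"ay":0,"az":0,"jaw":0},
  ],
)

```text
time: 9.6
tool_pos: [0.5077, -0.0963, 0.1928]
tool_rot: [-0.001, -0.023, 1.0, 0.004]
contact_force: [-0.3, -0.4, -0.6]
gripper_width: 0.998
```

```bash
sed -i 's/CY=np.radians(2.0); CC=.*/CY=np.radians(1.9); CC=np.array([.4715,.139])/' h.py
python3 - <<'E'
from h import *
plan([.5,-.1,.19],92)
grab('wrist','w9'); f=grab('top','t9');
cv2.imwrite('pics/c13.png',cv2.resize(f['color'][100:290,200:390,::-1],None,fx=3,fy=3,interpolation=cv2.INTER_CUBIC))
E
```

```text
t 9.6 tcp [ 0.5077 -0.0963  0.1928] yang 92.62 -> 92.0 turn [ 0.41 -0.14  0.62] shift_after mm [ 7.8 -3.4  2.8] j6 -111.8 grip 0.998 F [-0.3 -0.4 -0.6]
```

View pics/w9.png

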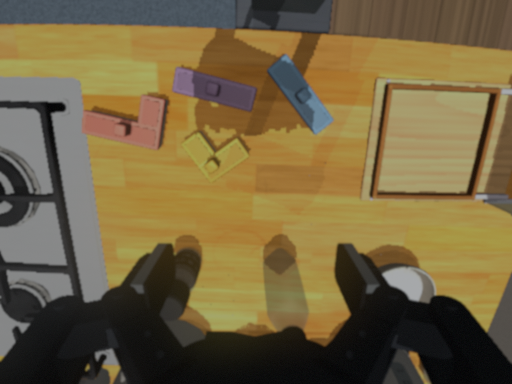

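View pics/c13.png

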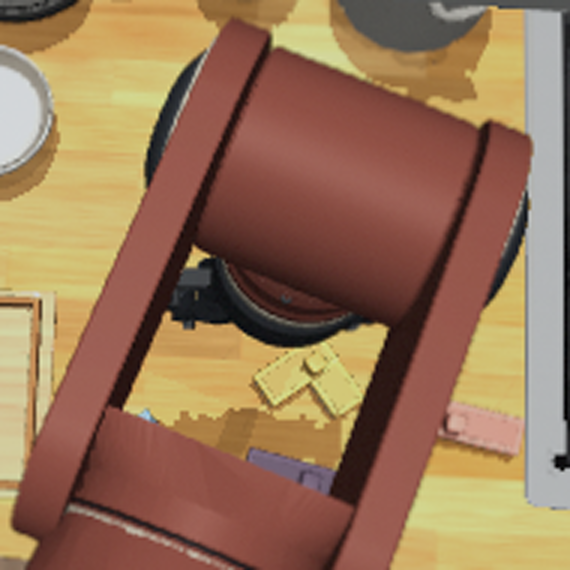

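```bash
cat > pots.py <<'E'
from h import *
RNG={'blue':[((96,60,60),(112,255,255))],'plum':[((125,35,50),(165,255,255))],'rose':[((0,70,80),(11,200,255)),((174,70,80),(180,200,255))],'ochre':[((21,130,90),(33,255,255))],'green':[((40,50,50),(90,255,255))]}
def mask(f,name,box=None):
    hsv=cv2.cvtColor(cv2.GaussianBlur(f['color'],(3,3),0),cv2.COLOR_RGB2HSV)
    m=0
    for lo,hi in RNG[name]: m=m|cv2.inRange(hsv,lo,hi)
    if box: 
        k=np.zeros_like(m); k[box[1]:box[3],box[0]:box[2]]=255; m&=k
    m=cv2.morphologyEx(m,cv2.MORPH_OPEN,np.ones((3,3)))
    return m
def lid(f,name,box=None):
    c=max(cv2.findContours(mask(f,name,box),0,cv2.CHAIN_APPROX_NONE)[0],key=cv2.contourArea)
    W=ray(f,c.reshape(-1,2),.024)[:,:2]
    r=cv2.minAreaRect((W*1000).astype(np.float32))
    return c,W,r
E
python3 - <<'E'
from pots import *
f=grab('wrist')
o=f['color'][:,:,::-1].copy()
for n in('blue','plum','rose','ochre'):
    c,W,r=lid(f,n,(80,50,345,200)); print(n,cv2.contourArea(c),cv2.boundingRect(c),np.round(r[0],1),np.round(r[1],1),round(r[2],1))
    cv2.drawContours(o,[c],-1,(255,255,255),1)
cv2.imwrite('pics/c14.png',cv2.resize(o[40:200,70:350],None,fx=2.8,fy=2.8,interpolation=cv2.INTER_NEAREST))
print(cv2.countNonZero(mask(f,'green',(0,0,512,240))))
print('knobs',ray(f,[(297,95),(212,89),(124,126),(213,160)],.044).round(3))
print('bottle,grinder base',ray(f,[(280,252),(187,250)],.0).round(3))
E
```

```text
blue 1699.0 (267, 56, 62, 76) [419.3 -46.2] [93.4 26. ] 41.9
plum 1752.0 (172, 68, 81, 42) [ 416.7 -148.5] [93.6 26.5] 78.4
rose 2389.0 (80, 96, 84, 53) [ 452.3 -259.7] [98.4 61.4] 80.3
ochre 7425.5 (87, 98, 258, 102) [ 490.3 -142.3] [127.  332.1] 2.6
0
knobs [[ 0.419 -0.051  0.044]
 [ 0.418 -0.146  0.044]
 [ 0.462 -0.247  0.044]
 [ 0.497 -0.144  0.044]]
bottle,grinder base [[ 0.643 -0.049  0.   ]
 [ 0.646 -0.189  0.   ]]
```

View pics/c14.png

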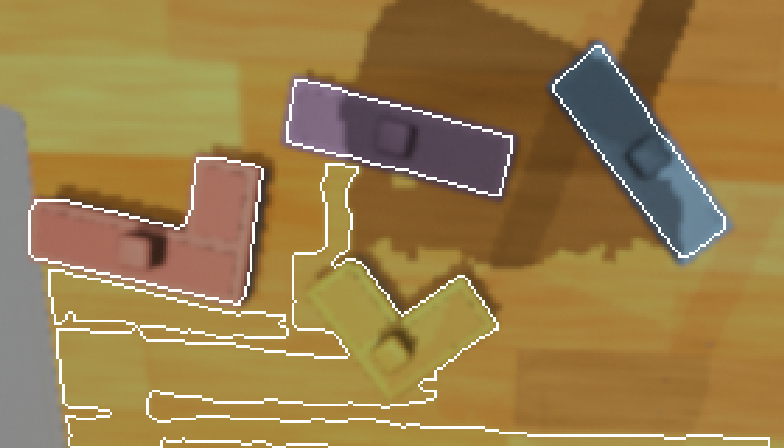

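Run:
```python
from h import *
plan([.418,-.147,.10],78.4)
```

```text
t 9.75 tcp [ 0.5074 -0.0936  0.1928] yang 92.8 -> 78.4 turn [ 0.46 -0.19 14.4 ] shift_after mm [ 76.9 -70.3  92.8] j6 -111.8 grip 1.002 F [-1.2 -0.5 -0. ]
```

move_arm(
  rows=[
    {"tx":0,"ty":0,"tz":0,"ax":0.4,"ay":-0.2,"az":7.2,"jaw":150},
    {"tx":0,"ty":0,"tz":0,"ax":0,"ay":0,"az":7.2,"jaw":150},
    {"tx":0.02,"ty":-0.017,"tz":0.02,"ax":0,"ay":0,"az":0,"jaw":150},
    {"tx":0.02,"ty":-0.018,"tz":0.02,"ax":0,"ay":0,"az":0,"jaw":150},
    {"tx":0.02,"ty":-0.018,"tz":0.02,"ax":0,"ay":0,"az":0,"jaw":150},
    {"tx":0.017,"ty":-0.017,"tz":0.02,"ax":0,"ay":0,"az":0,"jaw":150},
    {"tx":0,"ty":0,"tz":0,"ax":0,"ay":0,"az":0,"jaw":150},
    {"tx":0,"ty":0,"tz":0,"ax":0,"ay":0,"az":0,"jaw":150},
  ],
)

```text
time: 10.55
tool_pos: [0.4185, -0.1353, 0.1107]
tool_rot: [0.003, 0.097, 0.995, 0.002]
contact_force: [-0.0, -0.7, 0.6]
gripper_width: 0.408
```

Run:
```python
from pots import *
plan([.418,-.147,.1],78.4)
f=grab('wrist','w10')
c,W,r=lid(f,'plum',(0,0,512,300)); print(cv2.contourArea(c),cv2.boundingRect(c),np.round(r[0],1),np.round(r[1],1),round(r[2],1))
```

```text
t 10.55 tcp [ 0.4185 -0.1353  0.1107] yang 78.86 -> 78.4 turn [0.29 0.26 0.46] shift_after mm [ -1.9 -11.6  10.7] j6 -106.8 grip 0.408 F [-0.  -0.7  0.6]
2380.0 (195, 171, 96, 27) [ 415.9 -148.5] [93.6 26.9] 78.7
```

View pics/w10.png

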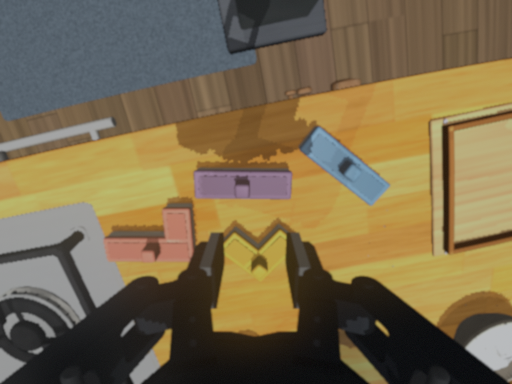

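Run:
```python
from pots import *
plan([.4165,-.1485,.03],78.5)
```

```text
t 10.6 tcp [ 0.4184 -0.1351  0.1105] yang 78.89 -> 78.5 turn [0.29 0.21 0.39] shift_after mm [ -0.8 -13.5  80.5] j6 -106.8 grip 0.414 F [-1.1 -0.1 -1.2]
```

move_arm(
  rows=[
    {"tx":0,"ty":-0.006,"tz":0,"ax":0.3,"ay":0.2,"az":0.4,"jaw":150},
    {"tx":-0.001,"ty":-0.007,"tz":0.02,"ax":0,"ay":0,"az":0,"jaw":150},
    {"tx":0,"ty":0,"tz":0.02,"ax":0,"ay":0,"az":0,"jaw":150},
    {"tx":0,"ty":0,"tz":0.02,"ax":0,"ay":0,"az":0,"jaw":150},
    {"tx":0,"ty":0,"tz":0.018,"ax":0,"ay":0,"az":0,"jaw":150},
    {"tx":0,"ty":0,"tz":0,"ax":0,"ay":0,"az":0,"jaw":150},
  ],
)

```text
time: 11.2
tool_pos: [0.4271, -0.1499, 0.0388]
tool_rot: [0.007, 0.097, 0.995, -0.003]
contact_force: [-0.4, 0.4, -0.0]
gripper_width: 0.41
```

Run:
```python
from pots import *
plan([.4165,-.1485,.0],78.5)
f=grab('wrist','w11')
```

```text
t 11.2 tcp [ 0.4271 -0.1499  0.0388] yang 78.85 -> 78.5 turn [-0.3   0.86  0.35] shift_after mm [10.6 -0.7 38.8] j6 -107.6 grip 0.41 F [-0.4  0.4 -0. ]
```

View pics/w11.png

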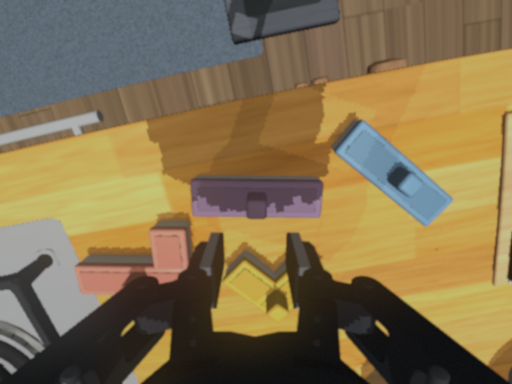

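move_arm(
  rows=[
    {"tx":0.006,"ty":-0.001,"tz":0,"ax":-0.3,"ay":0.8,"az":0.3,"jaw":150},
    {"tx":0.005,"ty":0,"tz":0,"ax":0,"ay":0,"az":0,"jaw":150},
    {"tx":0,"ty":0,"tz":0.012,"ax":0,"ay":0,"az":0,"jaw":150},
    {"tx":0,"ty":0,"tz":0.008,"ax":0,"ay":0,"az":0,"jaw":150},
    {"tx":0,"ty":0,"tz":0,"ax":0,"ay":0,"az":0,"jaw":150},
  ],
)

```text
time: 11.75
tool_pos: [0.4204, -0.151, 0.0241]
tool_rot: [0.005, 0.1, 0.995, -0.002]
contact_force: [0.1, 0.9, -0.2]
gripper_width: 0.411
```

Run:
```python
from pots import *
plan([.4165,-.1485,.0],78.5)
f=grab('wrist','w12');f=grab('side');cv2.imwrite('pics/c15.png',cv2.resize(f['color'][110:230,240:360,::-1],None,fx=5,fy=5,interpolation=cv2.INTER_CUBIC))
```

```text
t 11.75 tcp [ 0.4204 -0.151   0.0241] yang 78.57 -> 78.5 turn [-0.19  0.63  0.07] shift_after mm [ 4.3  1.7 24.1] j6 -107.9 grip 0.411 F [ 0.1  0.9 -0.2]
```

View pics/w12.png

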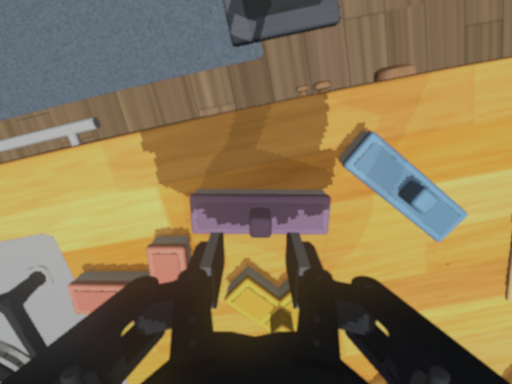

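View pics/c15.png

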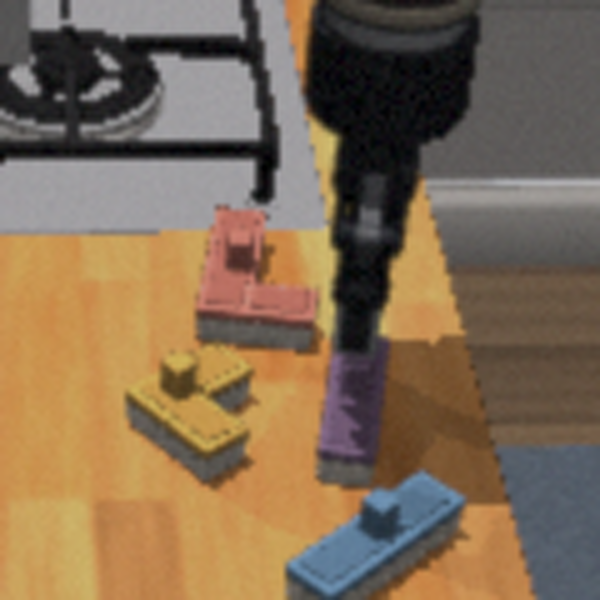

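move_arm(
  rows=[
    {"tx":0.004,"ty":0.002,"tz":0.002,"ax":-0.2,"ay":0.6,"az":0,"jaw":150},
    {"tx":0.002,"ty":0,"tz":0.006,"ax":0,"ay":0,"az":0,"jaw":150},
    {"tx":0.001,"ty":0,"tz":0.006,"ax":0,"ay":0,"az":0,"jaw":150},
    {"tx":0.001,"ty":0,"tz":0.005,"ax":0,"ay":0,"az":0,"jaw":150},
    {"tx":0,"ty":0,"tz":0,"ax":0,"ay":0,"az":0,"jaw":150},
  ],
)

```text
time: 12.35
tool_pos: [0.4129, -0.1475, 0.0043]
tool_rot: [0.0, 0.1, 0.995, 0.0]
contact_force: [-0.3, -0.4, -0.8]
gripper_width: 0.41
```

Run:
```python
from pots import *
plan([.4165,-.1485,.0],78.5)
f=grab('wrist','w13');f=grab('side');cv2.imwrite('pics/c16.png',cv2.resize(f['color'][110:230,240:360,::-1],None,fx=5,fy=5,interpolation=cv2.INTER_CUBIC))
```

```text
t 12.35 tcp [ 0.4129 -0.1475  0.0043] yang 78.58 -> 78.5 turn [0.01 0.04 0.08] shift_after mm [-3.7 -0.3  4.3] j6 -108.0 grip 0.41 F [-0.3 -0.4 -0.8]
```

View pics/w13.png

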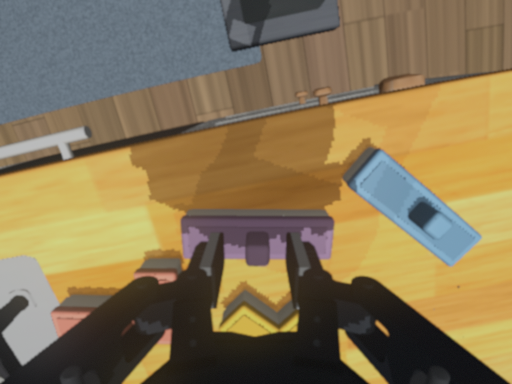

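View pics/c16.png

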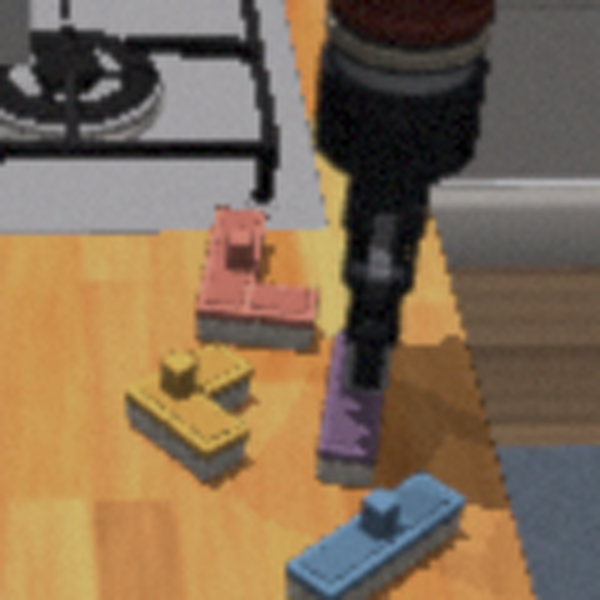

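Run:
```python
from pots import *
s=manip.state();q=s['tool_rot']; M=Ro.from_quat([q[1],q[2],q[3],q[0]]).as_matrix()
f=grab('wrist')
for dx in(.011,0,-.011):
    print(dx,[proj(f,[s['tool_pos']-k*M[:,2]+dx*M[:,0]]).round(1).tolist() for k in (.01,.015,.02,.025,.03)])
for x in(.4125,.4165): print(x,proj(f,[[x,-.1485,.044],[x,-.1485,.024]]).round(1).tolist())
n=f['color'];cv2.imwrite('pics/c17.png',cv2.resize(n[190:320,170:350,::-1],None,fx=4.4,fy=4.4,interpolation=cv2.INTER_CUBIC))
```

```text
0.011 [[[257.7, 211.8]], [[257.8, 214.8]], [[257.9, 218.0]], [[258.0, 221.4]], [[258.1, 225.0]]]
0 [[[257.7, 227.2]], [[257.7, 230.6]], [[257.8, 234.1]], [[257.9, 237.9]], [[258.0, 241.8]]]
-0.011 [[[257.6, 242.0]], [[257.7, 245.7]], [[257.8, 249.6]], [[257.9, 253.6]], [[258.0, 258.0]]]
0.4125 [[256.6, 248.2], [256.4, 232.1]]
0.4165 [[258.0, 254.3], [257.6, 237.7]]
```

View pics/c17.png

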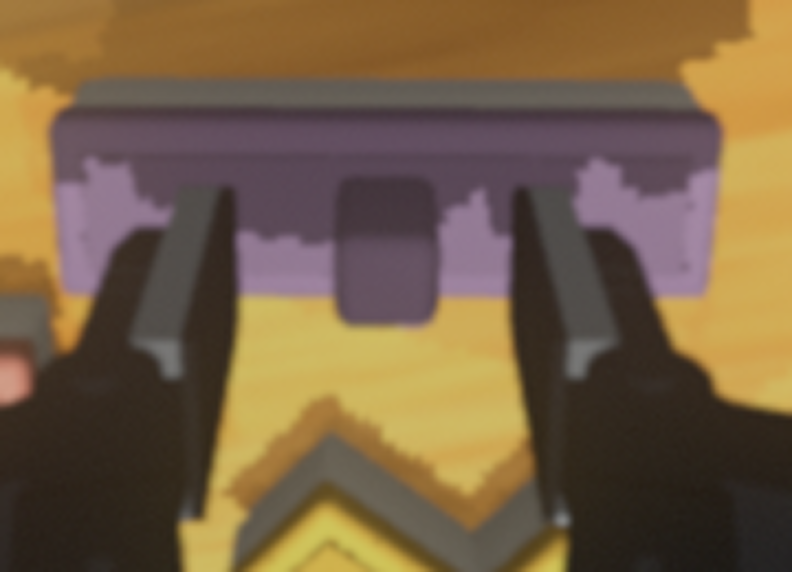

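move_arm(
  rows=[
    {"tx":-0.003,"ty":0,"tz":0.002,"ax":0,"ay":0,"az":0,"jaw":150},
    {"tx":0,"ty":0,"tz":0.003,"ax":0,"ay":0,"az":0,"jaw":150},
    {"tx":0,"ty":0,"tz":0.001,"ax":0,"ay":0,"az":0,"jaw":150},
    {"tx":0,"ty":0,"tz":0,"ax":0,"ay":0,"az":0,"jaw":255},
    {"tx":0,"ty":0,"tz":0,"ax":0,"ay":0,"az":0,"jaw":255},
    {"tx":0,"ty":0,"tz":0,"ax":0,"ay":0,"az":0,"jaw":255},
    {"tx":0,"ty":0,"tz":0,"ax":0,"ay":0,"az":0,"jaw":255},
  ],
)

```text
time: 13.2
tool_pos: [0.4181, -0.1492, 0.0]
tool_rot: [0.002, 0.099, 0.995, -0.001]
contact_force: [0.5, -0.4, -0.1]
gripper_width: 0.135
```

Run:
```python
from pots import *
plan([*c2w(-.051,-.017),.06],91.9)
f=grab('wrist');n=f['color'];cv2.imwrite('pics/c18.png',cv2.resize(n[150:320,130:390,::-1],None,fx=3,fy=3,interpolation=cv2.INTER_CUBIC))
```

```text
t 13.2 tcp [ 0.4181 -0.1492  0.    ] yang 78.58 -> 91.9 turn [ -0.1    0.26 -13.32] shift_after mm [-11.9 269.2 -60. ] j6 -107.9 grip 0.135 F [ 0.5 -0.4 -0.1]
```

View pics/c18.png

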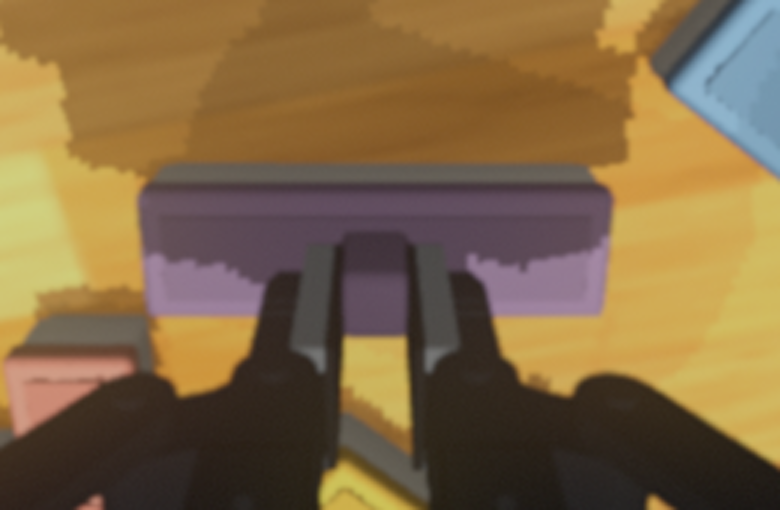

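move_arm(
  rows=[
    {"tx":0,"ty":0,"tz":-0.008,"ax":0,"ay":0,"az":0,"jaw":255},
    {"tx":0,"ty":0,"tz":-0.015,"ax":0,"ay":0,"az":0,"jaw":255},
    {"tx":0,"ty":0,"tz":-0.02,"ax":0,"ay":0,"az":0,"jaw":255},
    {"tx":0,"ty":0,"tz":-0.02,"ax":0,"ay":0,"az":0,"jaw":255},
    {"tx":0,"ty":0,"tz":-0.012,"ax":0,"ay":0,"az":0,"jaw":255},
    {"tx":0,"ty":0,"tz":0,"ax":0,"ay":0,"az":-4.5,"jaw":255},
    {"tx":0,"ty":0,"tz":0,"ax":0,"ay":0,"az":-4.5,"jaw":255},
    {"tx":0,"ty":0,"tz":0,"ax":0,"ay":0,"az":-4.3,"jaw":255},
  ],
)

```text
time: 14.05
tool_pos: [0.4167, -0.1485, 0.0798]
tool_rot: [0.002, -0.021, 1.0, -0.001]
contact_force: [-0.3, -0.5, -0.2]
gripper_width: 0.138
```

Run:
```python
from pots import *
plan([*c2w(-.051,-.017),.07],91.9)
f=grab('wrist');n=f['color'];cv2.imwrite('pics/c19.png',cv2.resize(n[150:320,130:390,::-1],None,fx=3,fy=3,interpolation=cv2.INTER_CUBIC))
```

```text
t 14.05 tcp [ 0.4167 -0.1485  0.0798] yang 92.37 -> 91.9 turn [-0.1   0.18  0.47] shift_after mm [-13.3 268.5   9.8] j6 -121.6 grip 0.138 F [-0.3 -0.5 -0.2]
```

View pics/c19.png

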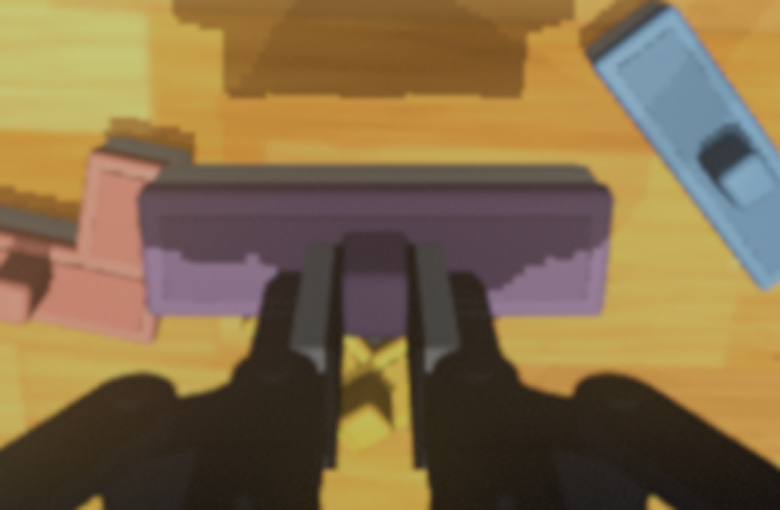

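move_arm(
  rows=[
    {"tx":0,"ty":0.015,"tz":0,"ax":0,"ay":0,"az":0,"jaw":255},
    {"tx":-0.001,"ty":0.025,"tz":0,"ax":0,"ay":0,"az":0,"jaw":255},
    {"tx":-0.001,"ty":0.028,"tz":0,"ax":0,"ay":0,"az":0,"jaw":255},
    {"tx":-0.001,"ty":0.028,"tz":0,"ax":0,"ay":0,"az":0,"jaw":255},
    {"tx":-0.001,"ty":0.028,"tz":0,"ax":0,"ay":0,"az":0,"jaw":255},
    {"tx":-0.001,"ty":0.028,"tz":0,"ax":0,"ay":0,"az":0,"jaw":255},
    {"tx":-0.001,"ty":0.028,"tz":0,"ax":0,"ay":0,"az":0,"jaw":255},
    {"tx":-0.001,"ty":0.028,"tz":0,"ax":0,"ay":0,"az":0,"jaw":255},
    {"tx":-0.001,"ty":0.025,"tz":0,"ax":0,"ay":0,"az":0,"jaw":255},
    {"tx":0,"ty":0.02,"tz":0,"ax":0,"ay":0,"az":0,"jaw":255},
    {"tx":0,"ty":0.01,"tz":0,"ax":0,"ay":0,"az":0,"jaw":255},
    {"tx":0,"ty":0,"tz":0,"ax":0,"ay":0,"az":0,"jaw":255},
  ],
)

```text
time: 15.3
tool_pos: [0.4091, 0.1326, 0.0787]
tool_rot: [-0.0, -0.013, 1.0, 0.001]
contact_force: [0.7, 0.2, -1.1]
gripper_width: 0.138
```

Run:
```python
from pots import *
plan([*c2w(-.051,-.017),.05],91.9)
f=grab('wrist','w20')
```

```text
t 15.3 tcp [0.4091 0.1326 0.0787] yang 91.54 -> 91.9 turn [ 0.14 -0.04 -0.36] shift_after mm [-11.6 -12.6  28.7] j6 -83.7 grip 0.138 F [ 0.7  0.2 -1.1]
```

View pics/w20.png

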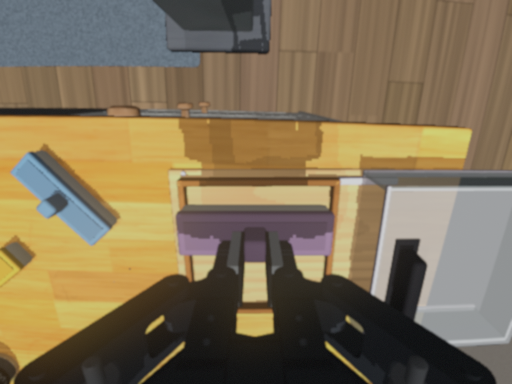

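```bash
cat >> pots.py <<'E'
def lidz(f,name,z,box=None):
    c=max(cv2.findContours(mask(f,name,box),0,cv2.CHAIN_APPROX_NONE)[0],key=cv2.contourArea)
    W=ray(f,c.reshape(-1,2),z)[:,:2]
    return c,W,cv2.minAreaRect((W*1000).astype(np.float32))
E
python3 - <<'E'
from pots import *
f=grab('wrist')
n=f['color'];cv2.imwrite('pics/c21.png',cv2.resize(n[165:325,165:365,::-1],None,fx=3.75,fy=3.75,interpolation=cv2.INTER_CUBIC))
c,W,r=lidz(f,'plum',.1027); print(cv2.boundingRect(c),r, manip.state()['tool_pos'])
E
```

```text
(179, 214, 154, 41) ((407.0416259765625, 130.25875854492188), (27.35478401184082, 94.12614440917969), 1.3798961639404297) [0.40935484 0.13133147 0.07868343]
```

View pics/c21.png

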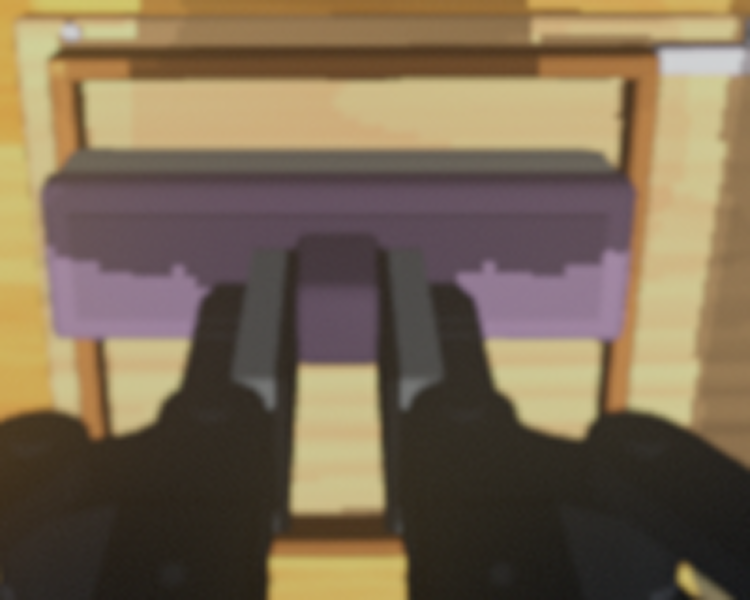

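Run:
```python
from pots import *
f=grab('wrist')
def c(p): return (np.array(p,float)+.5)/3.75-.5+[165,165]
W=ray(f,c([(52,58),(656,52),(270,555),(405,555),(270,541),(80,78),(632,78)]),.017);print(W.round(4))
print(w2c(W[0]),w2c(W[1]),w2c(W[2]),w2c(W[3]),w2c(W[4]))
```

```text
[[0.3988 0.0614 0.017 ]
 [0.3938 0.2053 0.017 ]
 [0.544  0.114  0.017 ]
 [0.5432 0.1523 0.017 ]
 [0.5391 0.114  0.017 ]
 [0.4037 0.0679 0.017 ]
 [0.4004 0.2003 0.017 ]]
[-0.07519598 -0.07511581] [-0.07546035  0.06883786] [ 0.07167889 -0.02736694] [0.07207006 0.01092406] [ 0.06673549 -0.02721828]
```

move_arm(
  rows=[
    {"tx":-0.006,"ty":-0.007,"tz":0,"ax":0.1,"ay":0,"az":-0.4,"jaw":255},
    {"tx":-0.006,"ty":-0.006,"tz":0,"ax":0,"ay":0,"az":0,"jaw":255},
    {"tx":0,"ty":0,"tz":0.018,"ax":0,"ay":0,"az":0,"jaw":255},
    {"tx":0,"ty":0,"tz":0.018,"ax":0,"ay":0,"az":0,"jaw":255},
    {"tx":0,"ty":0,"tz":0.01,"ax":0,"ay":0,"az":0,"jaw":255},
    {"tx":0,"ty":0,"tz":0,"ax":0,"ay":0,"az":0,"jaw":255},
    {"tx":0,"ty":0,"tz":0,"ax":0,"ay":0,"az":0,"jaw":255},
  ],
)

```text
time: 16.15
tool_pos: [0.427, 0.1112, 0.0329]
tool_rot: [0.002, -0.011, 1.0, -0.001]
contact_force: [0.0, 0.5, -1.2]
gripper_width: 0.137
```

Run:
```python
from pots import *
plan([.4215,.118,.02],91.9)
f=grab('wrist')
n=f['color'];cv2.imwrite('pics/c22.png',cv2.resize(n[165:325,165:365,::-1],None,fx=3.75,fy=3.75,interpolation=cv2.INTER_CUBIC))
z=manip.state()['tool_pos'][2]
c,W,r=lidz(f,'plum',z+.024); print(cv2.boundingRect(c),r)
```

```text
t 16.15 tcp [0.427  0.1112 0.0329] yang 91.27 -> 91.9 turn [-0.08  0.19 -0.63] shift_after mm [ 5.3  7.  12.9] j6 -86.3 grip 0.137 F [ 0.   0.5 -1.2]
(179, 212, 153, 49) ((426.27972412109375, 109.47557067871094), (32.906272888183594, 93.84392547607422), 1.2989894151687622)
```

View pics/c22.png

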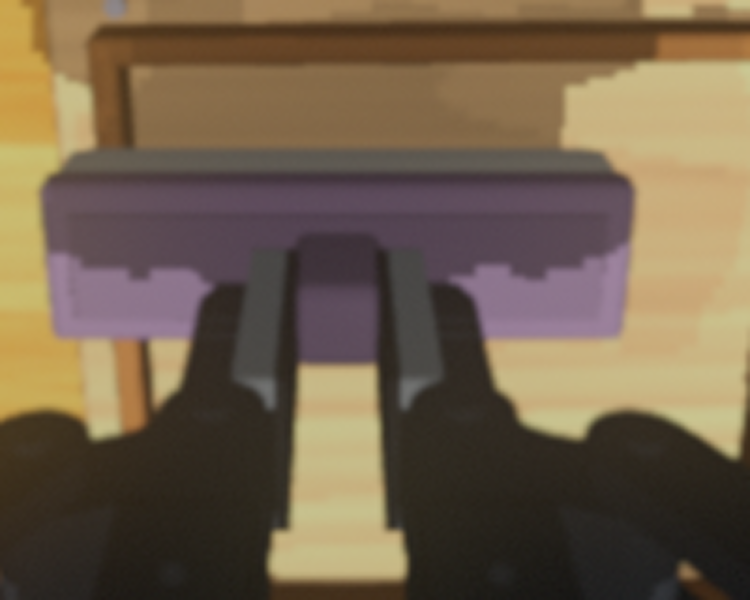

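Run:
```python
from pots import *
f=grab('wrist')
def c(p): return (np.array(p,float)+.5)/3.75-.5+[165,165]
W=ray(f,c([(93,40),(740,31),(124,62),(740,62),(270,582),(405,582)]),.017);print(W.round(4)); print(np.array([w2c(w) for w in W]).round(4))
# predict pixel of kerb inner/outer near-left corner for several CC
```

```text
[[0.3992 0.062  0.017 ]
 [0.3946 0.186  0.017 ]
 [0.4035 0.0677 0.017 ]
 [0.4007 0.1869 0.017 ]
 [0.529  0.096  0.017 ]
 [0.5283 0.1275 0.017 ]]
[[-0.0748 -0.0746]
 [-0.0753  0.0496]
 [-0.0703 -0.069 ]
 [-0.0691  0.0502]
 [ 0.056  -0.0448]
 [ 0.0564 -0.0134]]
```

```bash
sed -i 's/CC=np.array.*/CC=np.array([.470,.138])/' h.py
```

move_arm(
  rows=[
    {"tx":0.002,"ty":0.004,"tz":0,"ax":0,"ay":0,"az":-0.6,"jaw":255},
    {"tx":0.002,"ty":0.003,"tz":0,"ax":0,"ay":0,"az":0,"jaw":255},
    {"tx":0,"ty":0,"tz":0,"ax":0,"ay":0,"az":0,"jaw":255},
    {"tx":0,"ty":0,"tz":0,"ax":0,"ay":0,"az":0,"jaw":255},
  ],
)

```text
time: 16.65
tool_pos: [0.4241, 0.1195, 0.0355]
tool_rot: [0.004, -0.017, 1.0, -0.0]
contact_force: [-0.3, -0.1, -1.2]
gripper_width: 0.141
```

Run:
```python
from pots import *
plan([.4225,.1205,.005],91.9)
```

```text
t 16.65 tcp [0.4241 0.1195 0.0355] yang 92.0 -> 91.9 turn [-0.06  0.46  0.1 ] shift_after mm [ 1.6  1.1 30.5] j6 -85.9 grip 0.141 F [-0.3 -0.1 -1.2]
```

move_arm(
  rows=[
    {"tx":0.002,"ty":0.001,"tz":0.003,"ax":0,"ay":0.5,"az":0,"jaw":255},
    {"tx":0.001,"ty":0,"tz":0.006,"ax":0,"ay":0.1,"az":0,"jaw":255},
    {"tx":0,"ty":0,"tz":0.005,"ax":0,"ay":0,"az":0,"jaw":255},
    {"tx":0,"ty":0,"tz":0,"ax":0,"ay":0,"az":0,"jaw":255},
  ],
)

```text
time: 17.05
tool_pos: [0.4208, 0.1206, 0.0204]
tool_rot: [-0.002, -0.018, 1.0, -0.001]
contact_force: [-0.6, -0.5, -1.0]
gripper_width: 0.139
```

Run:
```python
from pots import *
plan([.4225,.1205,.005],91.9)
f=grab('wrist')
n=f['color'];cv2.imwrite('pics/c23.png',cv2.resize(n[165:325,165:365,::-1],None,fx=3.75,fy=3.75,interpolation=cv2.INTER_CUBIC))
```

```text
t 17.05 tcp [0.4208 0.1206 0.0204] yang 92.03 -> 91.9 turn [-0.06 -0.17  0.13] shift_after mm [-1.7 -0.2 15.4] j6 -85.7 grip 0.139 F [-0.6 -0.5 -1. ]
```

View pics/c23.png

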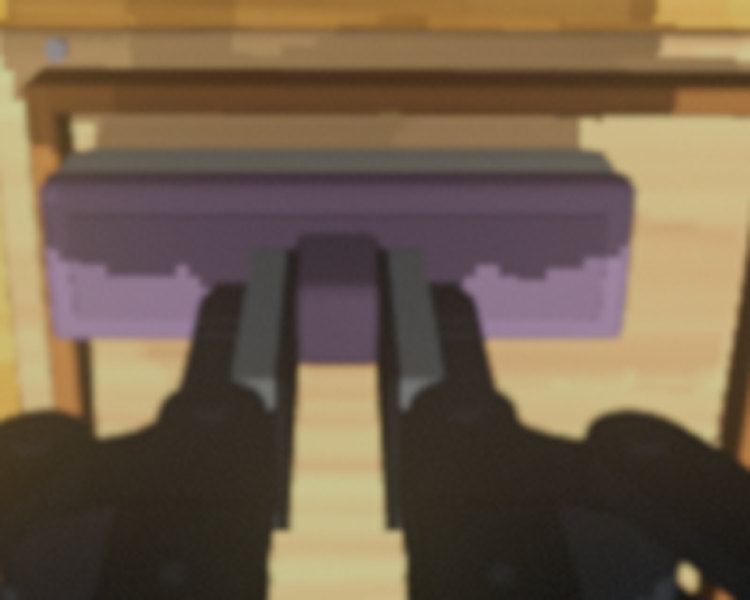

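move_arm(
  rows=[
    {"tx":0,"ty":0.003,"tz":0,"ax":0,"ay":0,"az":0,"jaw":255},
    {"tx":0,"ty":0,"tz":0,"ax":0,"ay":0,"az":0,"jaw":255},
    {"tx":0,"ty":0,"tz":0,"ax":0,"ay":0,"az":0,"jaw":255},
  ],
)

```text
time: 17.4
tool_pos: [0.4209, 0.1238, 0.0206]
tool_rot: [-0.001, -0.018, 1.0, -0.001]
contact_force: [0.3, 0.3, -1.1]
gripper_width: 0.135
```

Run:
```python
from pots import *
plan([.4208,.1241,.005],91.9)
f=grab('wrist')
n=f['color'];cv2.imwrite('pics/c24.png',cv2.resize(n[165:325,165:365,::-1],None,fx=3.75,fy=3.75,interpolation=cv2.INTER_CUBIC))
```

```text
t 17.4 tcp [0.4209 0.1238 0.0206] yang 92.01 -> 91.9 turn [-0.06 -0.16  0.11] shift_after mm [ 0.1  0.3 15.6] j6 -85.3 grip 0.135 F [ 0.3  0.3 -1.1]
```

View pics/c24.png

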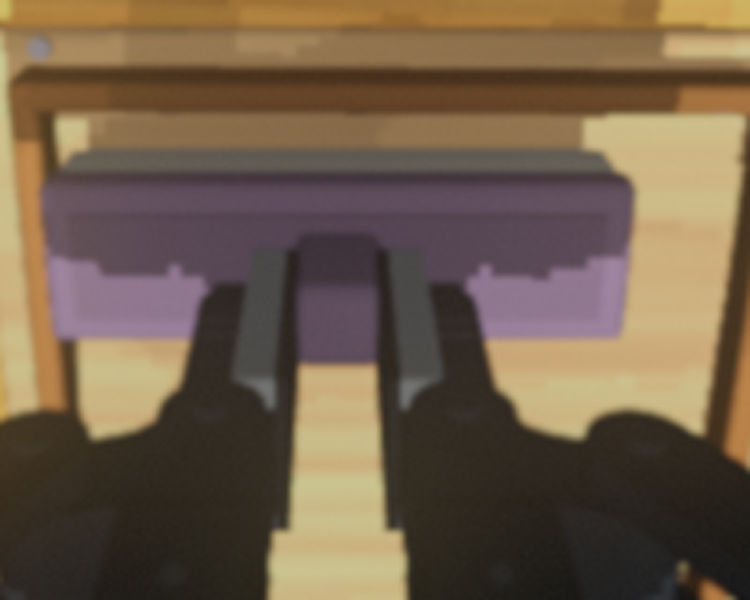

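move_arm(
  rows=[
    {"tx":0,"ty":0,"tz":0.004,"ax":0,"ay":0.1,"az":0,"jaw":255},
    {"tx":0.0005,"ty":0,"tz":0.004,"ax":0,"ay":0.1,"az":0,"jaw":255},
    {"tx":0.0005,"ty":0,"tz":0.003,"ax":0,"ay":0,"az":0,"jaw":255},
    {"tx":0,"ty":0,"tz":0.002,"ax":0,"ay":0,"az":0,"jaw":255},
    {"tx":0,"ty":0,"tz":0,"ax":0,"ay":0,"az":0,"jaw":255},
  ],
)

```text
time: 17.95
tool_pos: [0.4198, 0.1237, 0.0065]
tool_rot: [-0.003, -0.018, 1.0, -0.001]
contact_force: [0.7, -0.1, -1.2]
gripper_width: 0.139
```

Run:
```python
from pots import *
plan([.4208,.1241,.005],91.9)
f=grab('wrist')
n=f['color'];cv2.imwrite('pics/c25.png',cv2.resize(n[165:325,165:365,::-1],None,fx=3.75,fy=3.75,interpolation=cv2.INTER_CUBIC))
```

```text
t 17.95 tcp [0.4198 0.1237 0.0065] yang 92.01 -> 91.9 turn [-0.06 -0.37  0.11] shift_after mm [-1.   0.4  1.5] j6 -85.3 grip 0.139 F [ 0.7 -0.1 -1.2]
```

View pics/c25.png

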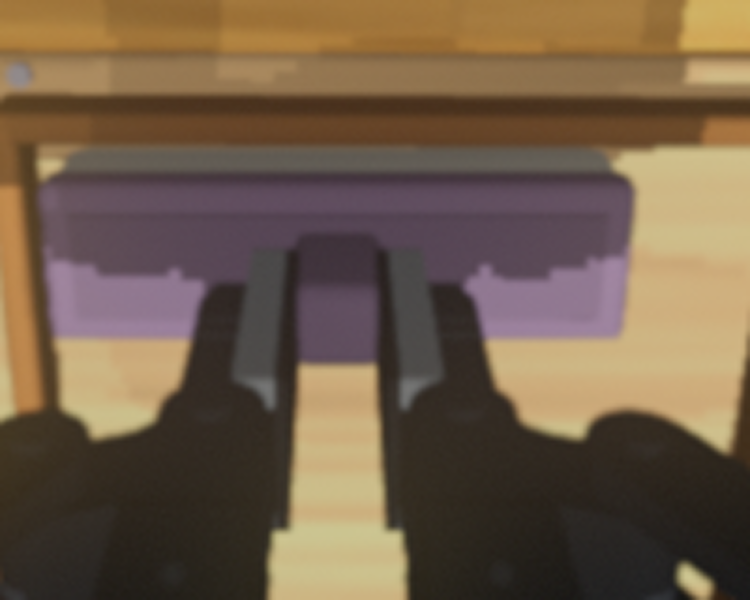

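move_arm(
  rows=[
    {"tx":-0.001,"ty":0,"tz":0.002,"ax":0,"ay":-0.3,"az":0,"jaw":255},
    {"tx":0,"ty":0,"tz":0.001,"ax":0,"ay":0,"az":0,"jaw":255},
    {"tx":0,"ty":0,"tz":0,"ax":0,"ay":0,"az":0,"jaw":150},
    {"tx":0,"ty":0,"tz":0,"ax":0,"ay":0,"az":0,"jaw":150},
    {"tx":0,"ty":0,"tz":0,"ax":0,"ay":0,"az":0,"jaw":150},
    {"tx":0,"ty":0,"tz":-0.01,"ax":0,"ay":0,"az":0,"jaw":150},
    {"tx":0,"ty":0,"tz":-0.03,"ax":0,"ay":0,"az":0,"jaw":150},
    {"tx":0,"ty":0,"tz":-0.04,"ax":0,"ay":0,"az":0,"jaw":150},
    {"tx":0,"ty":0,"tz":-0.04,"ax":0,"ay":0,"az":0,"jaw":150},
    {"tx":0,"ty":0,"tz":0,"ax":0,"ay":0,"az":0,"jaw":150},
  ],
)

```text
time: 19.0
tool_pos: [0.4211, 0.1239, 0.1311]
tool_rot: [-0.0, -0.018, 1.0, -0.001]
contact_force: [1.0, 0.4, 0.8]
gripper_width: 0.411
```

Run:
```python
from pots import *
plan([.4523,-.2597,.14],80.3)
f=grab('wrist','w26')
```

```text
t 19.0 tcp [0.4211 0.1239 0.1311] yang 92.01 -> 80.3 turn [-0.07 -0.02 11.71] shift_after mm [ -95.3 -372.8   -8.9] j6 -85.3 grip 0.411 F [1.  0.4 0.8]
```

View pics/w26.png

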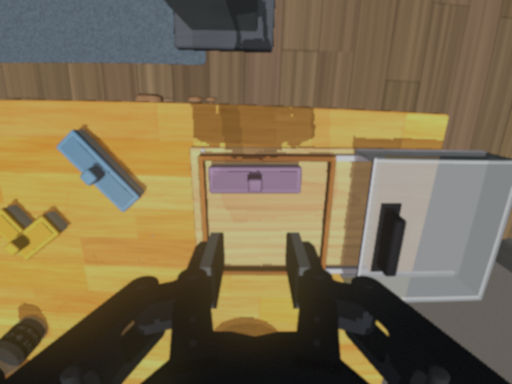

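Run:
```python
from pots import *
plan([.47,-.24,.12],80.3)
```

```text
t 19.05 tcp [0.4195 0.1236 0.1283] yang 92.0 -> 80.3 turn [-0.11 -0.26 11.7 ] shift_after mm [-111.  -349.9    8.3] j6 -85.3 grip 0.412 F [-0.6 -0.3 -0.3]
```

move_arm(
  rows=[
    {"tx":0,"ty":0,"tz":0,"ax":0,"ay":-0.2,"az":5.8,"jaw":150},
    {"tx":0,"ty":0,"tz":0,"ax":0,"ay":0,"az":5.8,"jaw":150},
    {"tx":-0.012,"ty":-0.038,"tz":0,"ax":0,"ay":0,"az":0,"jaw":150},
    {"tx":-0.012,"ty":-0.038,"tz":0,"ax":0,"ay":0,"az":0,"jaw":150},
    {"tx":-0.012,"ty":-0.038,"tz":0,"ax":0,"ay":0,"az":0,"jaw":150},
    {"tx":-0.012,"ty":-0.038,"tz":0,"ax":0,"ay":0,"az":0,"jaw":150},
    {"tx":-0.012,"ty":-0.038,"tz":0,"ax":0,"ay":0,"az":0,"jaw":150},
    {"tx":-0.012,"ty":-0.038,"tz":0,"ax":0,"ay":0,"az":0,"jaw":150},
    {"tx":-0.012,"ty":-0.038,"tz":0,"ax":0,"ay":0,"az":0,"jaw":150},
    {"tx":-0.012,"ty":-0.038,"tz":0,"ax":0,"ay":0,"az":0,"jaw":150},
    {"tx":-0.012,"ty":-0.025,"tz":0,"ax":0,"ay":0,"az":0,"jaw":150},
    {"tx":0,"ty":0,"tz":0,"ax":0,"ay":0,"az":0,"jaw":150},
  ],
)

```text
time: 20.25
tool_pos: [0.4611, -0.2282, 0.1134]
tool_rot: [-0.01, 0.085, 0.996, 0.002]
contact_force: [0.3, -0.7, -0.7]
gripper_width: 0.409
```

Run:
```python
from pots import *
f=grab('wrist','w27')
plan([.464,-.25,.12],80.3)
o=f['color'][:,:,::-1].copy()
c,W,r=lid(f,'rose'); print(cv2.boundingRect(c),r); cv2.drawContours(o,[c],-1,(255,255,255),1)
cv2.imwrite('pics/w27b.png',o)
```

```text
t 20.3 tcp [ 0.4606 -0.2266  0.1129] yang 80.25 -> 80.3 turn [ 0.24 -1.28 -0.05] shift_after mm [ -7.3 -22.4  -7.1] j6 -114.5 grip 0.41 F [0.2 0.7 0. ]
(176, 151, 96, 61) ((451.0269775390625, -260.7778015136719), (95.28520965576172, 62.22683334350586), 78.9803237915039)
```

View pics/w27b.png

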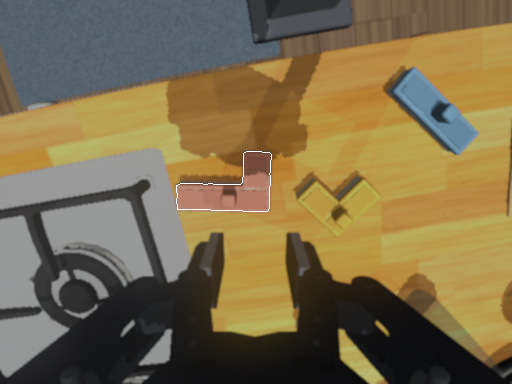

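Run:
```python
from pots import *
f=grab('wrist')
cv2.imwrite('pics/c28.png',cv2.resize(f['color'][140:230,165:290,::-1],None,fx=6,fy=6,interpolation=cv2.INTER_CUBIC))
print(proj(f,[[.4651,-.2564,.044],[.4651,-.2564,.024]]))
plan([.4651,-.2564,.03],79.2)
```

```text
[[225.95797934 201.46124908]
 [227.79514286 194.95399832]]
t 20.35 tcp [ 0.4606 -0.2254  0.113 ] yang 80.33 -> 79.2 turn [ 0.24 -1.27  1.13] shift_after mm [-10.2 -29.6  83. ] j6 -114.5 grip 0.416 F [-0.2  0.7  0.4]
```

View pics/c28.png

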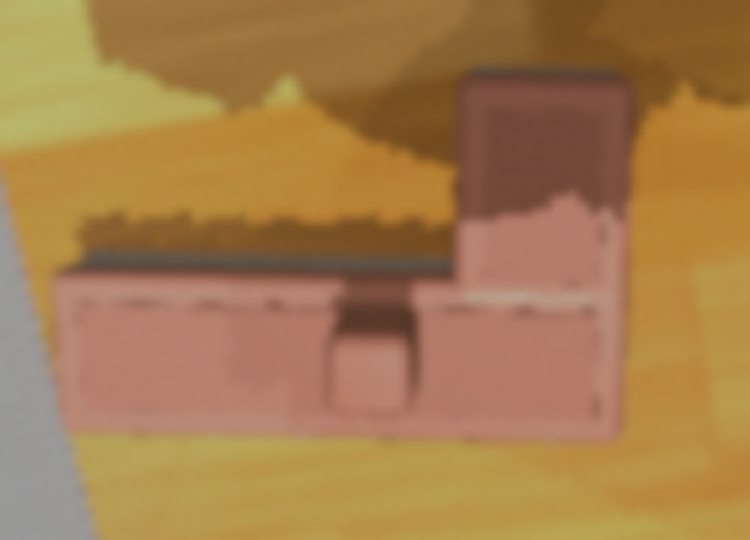

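move_arm(
  rows=[
    {"tx":0,"ty":0,"tz":0,"ax":0.2,"ay":-1.2,"az":1.1,"jaw":150},
    {"tx":-0.004,"ty":-0.012,"tz":0.01,"ax":0,"ay":0,"az":0,"jaw":150},
    {"tx":-0.004,"ty":-0.012,"tz":0.015,"ax":0,"ay":0,"az":0,"jaw":150},
    {"tx":0,"ty":0,"tz":0.015,"ax":0,"ay":0,"az":0,"jaw":150},
    {"tx":0,"ty":0,"tz":0.012,"ax":0,"ay":0,"az":0,"jaw":150},
    {"tx":0,"ty":0,"tz":0,"ax":0,"ay":0,"az":0,"jaw":150},
    {"tx":0,"ty":0,"tz":0,"ax":0,"ay":0,"az":0,"jaw":150},
  ],
)

```text
time: 21.05
tool_pos: [0.4627, -0.2462, 0.0559]
tool_rot: [-0.0, 0.091, 0.996, 0.001]
contact_force: [0.5, -0.5, -0.2]
gripper_width: 0.411
```

Run:
```python
from pots import *
f=grab('wrist')
cv2.imwrite('pics/c29.png',cv2.resize(f['color'][150:320,130:390,::-1],None,fx=3,fy=3,interpolation=cv2.INTER_CUBIC))
print(proj(f,[[.4651,-.2564,.044],[.4651,-.2564,.024]]))
plan([.4651,-.2564,.0],79.2)
```

```text
[[244.22591712 219.42436823]
 [245.03727406 209.29687657]]
t 21.1 tcp [ 0.4626 -0.246   0.0559] yang 79.56 -> 79.2 turn [ 0.09 -0.06  0.36] shift_after mm [-4.4 -9.7 55.9] j6 -115.8 grip 0.405 F [-0.4  0.1 -0. ]
```

View pics/c29.png

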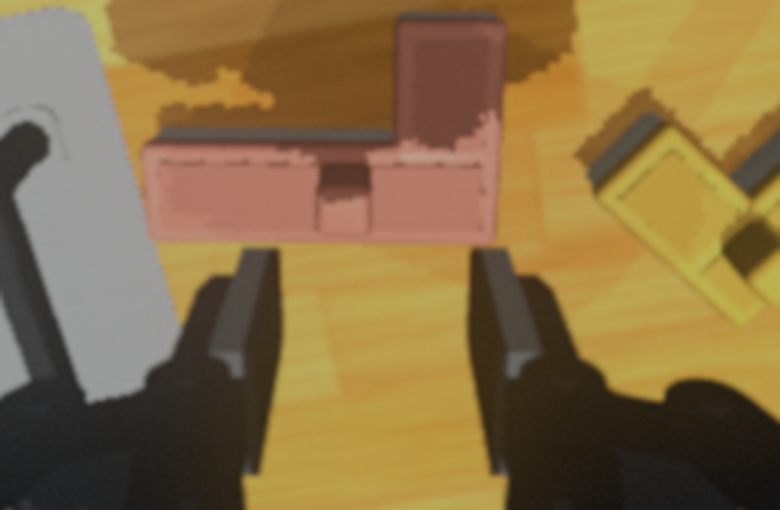

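move_arm(
  rows=[
    {"tx":-0.002,"ty":-0.004,"tz":0,"ax":0,"ay":0,"az":0.3,"jaw":150},
    {"tx":-0.002,"ty":-0.004,"tz":0.004,"ax":0,"ay":0,"az":0,"jaw":150},
    {"tx":0,"ty":0,"tz":0.008,"ax":0,"ay":0,"az":0,"jaw":150},
    {"tx":0.0005,"ty":0,"tz":0.008,"ax":0,"ay":0,"az":0,"jaw":150},
    {"tx":0.0005,"ty":0,"tz":0.008,"ax":0,"ay":0,"az":0,"jaw":150},
    {"tx":0,"ty":0,"tz":0,"ax":0,"ay":0,"az":0,"jaw":150},
    {"tx":0,"ty":0,"tz":0,"ax":0,"ay":0,"az":0,"jaw":150},
  ],
)

```text
time: 21.8
tool_pos: [0.4655, -0.2559, 0.0272]
tool_rot: [0.001, 0.094, 0.996, -0.0]
contact_force: [-0.0, 1.0, 0.2]
gripper_width: 0.411
```

Run:
```python
from pots import *
f=grab('wrist')
cv2.imwrite('pics/c30.png',cv2.resize(f['color'][150:320,130:390,::-1],None,fx=3,fy=3,interpolation=cv2.INTER_CUBIC))
plan([.4651,-.2564,.0],79.2)
```

```text
t 21.85 tcp [ 0.4653 -0.2558  0.0271] yang 79.26 -> 79.2 turn [0.01 0.1  0.06] shift_after mm [ 0.1 -0.7 27.1] j6 -116.1 grip 0.41 F [-0.8  0.2 -0.6]
```

View pics/c30.png

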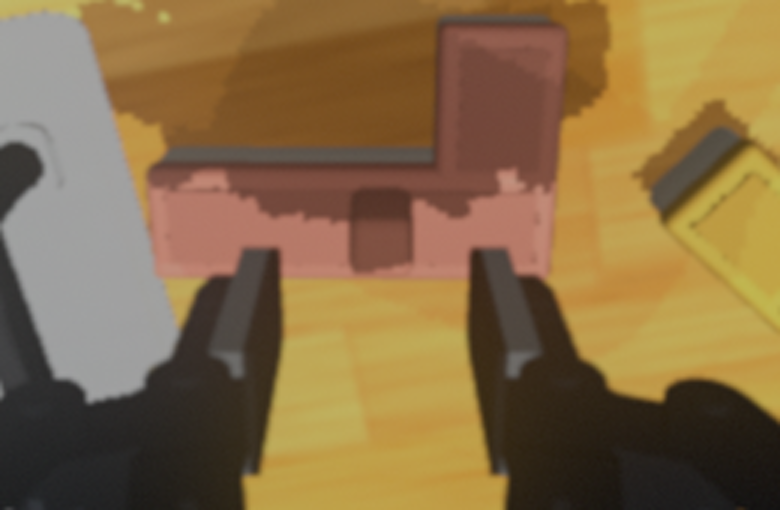

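move_arm(
  rows=[
    {"tx":0,"ty":0,"tz":0.006,"ax":0,"ay":0,"az":0,"jaw":150},
    {"tx":0.0005,"ty":0,"tz":0.008,"ax":0,"ay":0,"az":0,"jaw":150},
    {"tx":0.0005,"ty":0,"tz":0.006,"ax":0,"ay":0,"az":0,"jaw":150},
    {"tx":0,"ty":0,"tz":0.003,"ax":0,"ay":0,"az":0,"jaw":150},
    {"tx":0,"ty":0,"tz":0,"ax":0,"ay":0,"az":0,"jaw":150},
    {"tx":0,"ty":0,"tz":0,"ax":0,"ay":0,"az":0,"jaw":150},
  ],
)

```text
time: 22.45
tool_pos: [0.4644, -0.2555, 0.0022]
tool_rot: [0.001, 0.093, 0.996, -0.0]
contact_force: [-0.7, 0.4, 0.5]
gripper_width: 0.409
```

Run:
```python
from pots import *
f=grab('wrist')
cv2.imwrite('pics/c31.png',cv2.resize(f['color'][150:320,130:390,::-1],None,fx=3,fy=3,interpolation=cv2.INTER_CUBIC))
plan([.4651,-.2564,.0],79.2)
```

```text
t 22.5 tcp [ 0.4644 -0.2555  0.0022] yang 79.27 -> 79.2 turn [-0.    0.12  0.07] shift_after mm [-0.8 -0.7  2.2] j6 -116.2 grip 0.414 F [ 0.1 -0.4 -0.4]
```

View pics/c31.png

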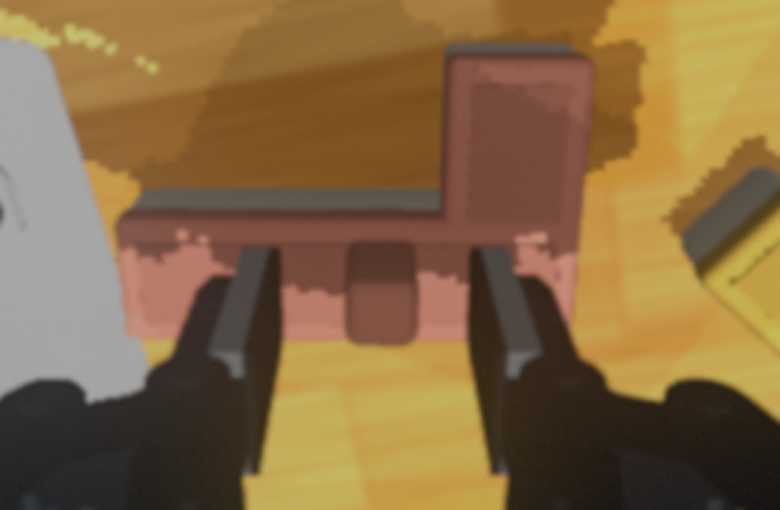

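Well centred; down 2 mm, close, lift and turn.

move_arm(
  rows=[
    {"tx":-0.001,"ty":0,"tz":0.002,"ax":0,"ay":0,"az":0,"jaw":150},
    {"tx":0,"ty":0,"tz":0,"ax":0,"ay":0,"az":0,"jaw":255},
    {"tx":0,"ty":0,"tz":0,"ax":0,"ay":0,"az":0,"jaw":255},
    {"tx":0,"ty":0,"tz":0,"ax":0,"ay":0,"az":0,"jaw":255},
    {"tx":0,"ty":0,"tz":0,"ax":0,"ay":0,"az":0,"jaw":255},
  ],
)

```text
time: 23.0
tool_pos: [0.4662, -0.2562, 0.0011]
tool_rot: [0.002, 0.093, 0.996, -0.001]
contact_force: [0.4, 0.1, -0.4]
gripper_width: 0.129
```

Run:
```python
from pots import *
f=grab('wrist')
c,W,r=lid(f,'rose'); print(r)
plan([*c2w(.047,.024),.08],91.9)
```

```text
((451.40008544921875, -262.4021911621094), (95.73917388916016, 63.49974822998047), 79.28152465820312)
t 23.05 tcp [ 0.4662 -0.2562  0.0011] yang 79.28 -> 91.9 turn [ -0.06   0.2  -12.62] shift_after mm [-63.9 417.8 -78.9] j6 -116.1 grip 0.134 F [ 0.8  0.2 -1. ]
```

move_arm(
  rows=[
    {"tx":0,"ty":0,"tz":-0.008,"ax":0,"ay":0,"az":0,"jaw":255},
    {"tx":0,"ty":0,"tz":-0.015,"ax":0,"ay":0,"az":0,"jaw":255},
    {"tx":0,"ty":0,"tz":-0.02,"ax":0,"ay":0,"az":0,"jaw":255},
    {"tx":0,"ty":0,"tz":-0.02,"ax":0,"ay":0,"az":0,"jaw":255},
    {"tx":0,"ty":0,"tz":-0.012,"ax":0,"ay":0,"az":0,"jaw":255},
    {"tx":0,"ty":0,"tz":0,"ax":0,"ay":0,"az":-6,"jaw":255},
    {"tx":0,"ty":0,"tz":0,"ax":0,"ay":0,"az":-6,"jaw":255},
    {"tx":0,"ty":0,"tz":0,"ax":0,"ay":0,"az":0,"jaw":255},
  ],
)

```text
time: 23.85
tool_pos: [0.467, -0.2569, 0.0862]
tool_rot: [0.004, -0.015, 1.0, -0.002]
contact_force: [0.2, 0.4, -0.9]
gripper_width: 0.131
```

Run:
```python
from pots import *
f=grab('wrist','w32')
plan([*c2w(.047,.024),.08],91.9)
```

```text
t 23.9 tcp [ 0.467  -0.2569  0.0861] yang 91.58 -> 91.9 turn [-0.28  0.42 -0.32] shift_after mm [-63.1 418.6   6.1] j6 -128.4 grip 0.13 F [-0.6 -0.7 -0.5]
```

View pics/w32.png

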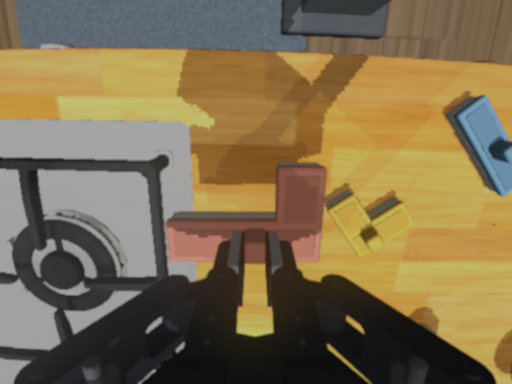

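move_arm(
  rows=[
    {"tx":0,"ty":0.015,"tz":0,"ax":-0.2,"ay":0.3,"az":-0.3,"jaw":255},
    {"tx":0,"ty":0.03,"tz":0,"ax":0,"ay":0,"az":0,"jaw":255},
    {"tx":-0.005,"ty":0.036,"tz":0,"ax":0,"ay":0,"az":0,"jaw":255},
    {"tx":-0.005,"ty":0.038,"tz":0,"ax":0,"ay":0,"az":0,"jaw":255},
    {"tx":-0.005,"ty":0.038,"tz":0,"ax":0,"ay":0,"az":0,"jaw":255},
    {"tx":-0.005,"ty":0.038,"tz":0,"ax":0,"ay":0,"az":0,"jaw":255},
    {"tx":-0.006,"ty":0.038,"tz":0,"ax":0,"ay":0,"az":0,"jaw":255},
    {"tx":-0.006,"ty":0.038,"tz":0,"ax":0,"ay":0,"az":0,"jaw":255},
    {"tx":-0.006,"ty":0.036,"tz":0,"ax":0,"ay":0,"az":0,"jaw":255},
    {"tx":-0.006,"ty":0.03,"tz":0,"ax":0,"ay":0,"az":0,"jaw":255},
    {"tx":-0.006,"ty":0.02,"tz":0,"ax":0,"ay":0,"az":0,"jaw":255},
    {"tx":0,"ty":0,"tz":0,"ax":0,"ay":0,"az":0,"jaw":255},
  ],
)

```text
time: 25.1
tool_pos: [0.5028, 0.124, 0.085]
tool_rot: [-0.003, -0.008, 1.0, 0.002]
contact_force: [0.8, 0.5, -0.6]
gripper_width: 0.13
```

```bash
sed -i 's/CC=np.array.*/CC=np.array([.470,.142])/' h.py
python3 - <<'E'
from pots import *
f=grab('wrist','w33')
plan([*c2w(.046,.024),.04],91.9)
E
```

```text
t 25.15 tcp [0.5024 0.123  0.0848] yang 90.85 -> 91.9 turn [ 0.2  -0.34 -1.05] shift_after mm [-14.2  44.1  44.8] j6 -85.5 grip 0.131 F [ 0.4 -0.1 -0.3]
```

View pics/w33.png

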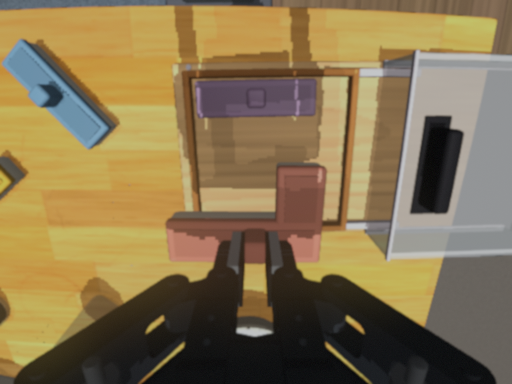

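move_arm(
  rows=[
    {"tx":-0.004,"ty":0.012,"tz":0,"ax":0.2,"ay":-0.3,"az":-1,"jaw":255},
    {"tx":-0.004,"ty":0.015,"tz":0,"ax":0,"ay":0,"az":0,"jaw":255},
    {"tx":-0.004,"ty":0.01,"tz":0,"ax":0,"ay":0,"az":0,"jaw":255},
    {"tx":0,"ty":0.002,"tz":0.008,"ax":0,"ay":0,"az":0,"jaw":255},
    {"tx":0,"ty":0,"tz":0.01,"ax":0,"ay":0,"az":0,"jaw":255},
    {"tx":0,"ty":0,"tz":0.01,"ax":0,"ay":0,"az":0,"jaw":255},
    {"tx":0,"ty":0,"tz":0.01,"ax":0,"ay":0,"az":0,"jaw":255},
    {"tx":0,"ty":0,"tz":0.006,"ax":0,"ay":0,"az":0,"jaw":255},
    {"tx":0,"ty":0,"tz":0,"ax":0,"ay":0,"az":0,"jaw":255},
    {"tx":0,"ty":0,"tz":0,"ax":0,"ay":0,"az":0,"jaw":255},
  ],
)

```text
time: 26.15
tool_pos: [0.5115, 0.1621, 0.0342]
tool_rot: [-0.003, -0.014, 1.0, -0.001]
contact_force: [-0.0, -0.5, -0.9]
gripper_width: 0.131
```

Run:
```python
from pots import *
f=grab('wrist')
cv2.imwrite('pics/c34.png',cv2.resize(f['color'][120:320,120:380,::-1],None,fx=3,fy=3,interpolation=cv2.INTER_CUBIC))
plan([*c2w(.046,.024),.022],91.9)
```

```text
t 26.2 tcp [0.5115 0.1621 0.0342] yang 91.58 -> 91.9 turn [-0.12 -0.34 -0.32] shift_after mm [-3.9  5.3 12.2] j6 -81.9 grip 0.135 F [-0.6 -0.1 -1.2]
```

View pics/c34.png

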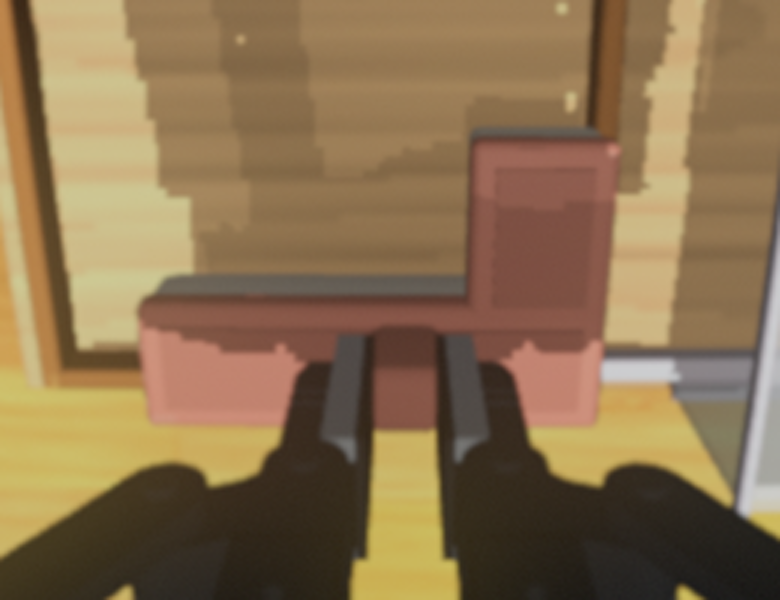

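Run:
```python
from pots import *
f=grab('wrist')
def c(p): return (np.array(p,float)+.5)/3-.5+[120,120]
L=ray(f,c([(619,145),(470,145),(141,302),(472,300),(150,424),(598,424)]),.0582); print('lid',L.round(4))
K=ray(f,c([(594,0),(592,120),(12,0),(45,250),(53,380),(15,0)]),.017); print('kerb',K.round(4))
```

```text
lid [[0.4666 0.1996 0.0582]
 [0.4675 0.1714 0.0582]
 [0.5016 0.1068 0.0582]
 [0.4992 0.1734 0.0582]
 [0.5299 0.1067 0.0582]
 [0.5271 0.2017 0.0582]]
kerb [[0.4424 0.2014 0.017 ]
 [0.4701 0.2035 0.017 ]
 [0.4457 0.0682 0.017 ]
 [0.5069 0.0698 0.017 ]
 [0.5437 0.0679 0.017 ]
 [0.4457 0.0689 0.017 ]]
```

move_arm(
  rows=[
    {"tx":-0.002,"ty":0.001,"tz":0,"ax":0,"ay":-0.3,"az":-0.3,"jaw":255},
    {"tx":-0.002,"ty":0.0015,"tz":0.003,"ax":0,"ay":0,"az":0,"jaw":255},
    {"tx":0,"ty":0,"tz":0.005,"ax":0,"ay":0,"az":0,"jaw":255},
    {"tx":0,"ty":0,"tz":0.003,"ax":0,"ay":0,"az":0,"jaw":255},
    {"tx":0,"ty":0,"tz":0,"ax":0,"ay":0,"az":0,"jaw":255},
    {"tx":0,"ty":0,"tz":0,"ax":0,"ay":0,"az":0,"jaw":255},
  ],
)

```text
time: 26.85
tool_pos: [0.5174, 0.1653, 0.0243]
tool_rot: [0.002, -0.017, 1.0, -0.001]
contact_force: [0.4, -0.3, -0.5]
gripper_width: 0.133
```

Run:
```python
from pots import *
f=grab('wrist')
cv2.imwrite('pics/c35.png',cv2.resize(f['color'][120:320,120:380,::-1],None,fx=3,fy=3,interpolation=cv2.INTER_CUBIC))
plan([.5165,.1651,.006],91.9)
```

```text
t 26.9 tcp [0.5174 0.1653 0.0243] yang 91.92 -> 91.9 turn [-0.08  0.2   0.02] shift_after mm [ 0.9 -0.2 18.3] j6 -81.9 grip 0.136 F [ 0.2 -0.4 -1.4]
```

View pics/c35.png

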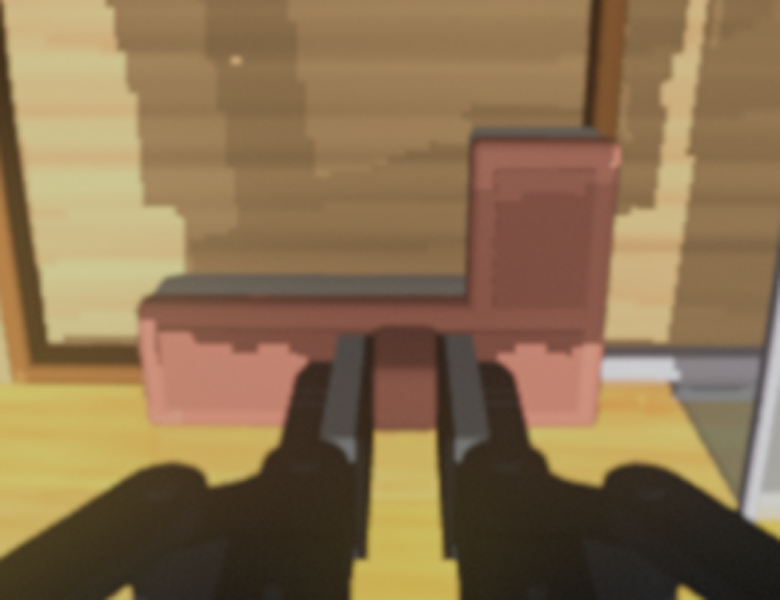

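Run:
```python
from pots import *
f=grab('wrist')
cv2.imwrite('pics/c36.png',cv2.resize(f['color'][130:220,250:360,::-1],None,fx=6.5,fy=6.5,interpolation=cv2.INTER_CUBIC))
cv2.imwrite('pics/c37.png',cv2.resize(f['color'][190:270,110:240,::-1],None,fx=6,fy=6,interpolation=cv2.INTER_CUBIC))
```

```text
(no output)
```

View pics/c36.png

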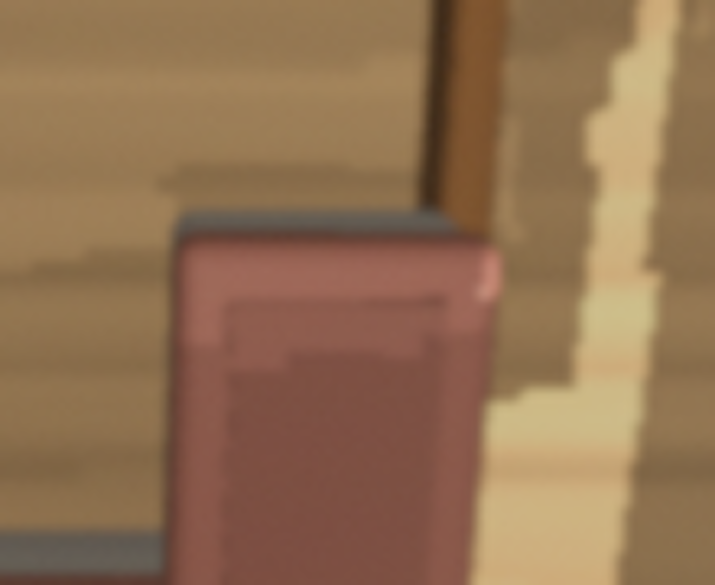

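View pics/c37.png

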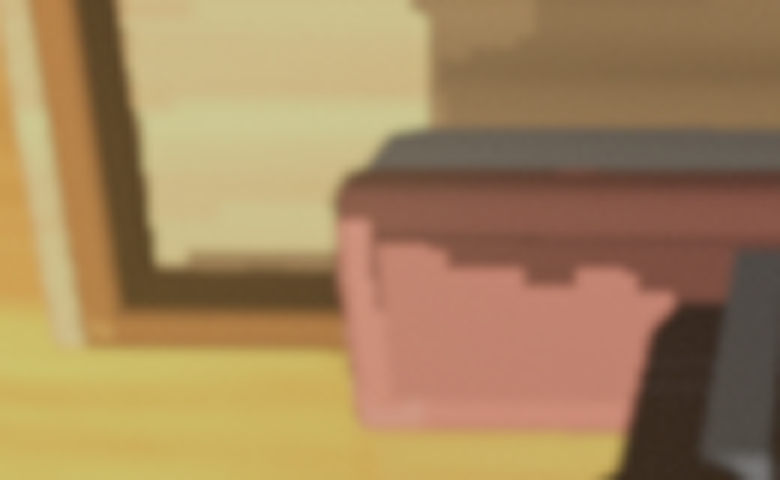

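Run:
```python
from pots import *
f=grab('wrist')
def c(p,s,o): return (np.array(p,float)+.5)/s-.5+np.array(o)
a=c([(440,211)],6.5,[250,130]); print('pot bottom corner',ray(f,a,.0243)[0].round(4))
print('lid corner',ray(f,c([(500,245)],6.5,[250,130]),.0483)[0].round(4), 'lid left',ray(f,c([(178,240)],6.5,[250,130]),.0483)[0].round(4))
print('kerb inner R',ray(f,c([(441,205),(452,5)],6.5,[250,130]),.017).round(4))
print('kerb inner L far corner',ray(f,c([(120,305)],6,[110,190]),.017).round(4),'outer far-left',ray(f,c([(88,345)],6,[110,190]),.017).round(4),)
print('lid left far corner, left near',ray(f,c([(362,427),(340,185)],6,[110,190]),.0483).round(4))
```

```text
pot bottom corner [0.474  0.2028 0.0243]
lid corner [0.4716 0.2027 0.0483] lid left [0.4722 0.1747 0.0483]
kerb inner R [[0.4749 0.2046 0.017 ]
 [0.4544 0.2036 0.017 ]]
kerb inner L far corner [[0.5399 0.0704 0.017 ]] outer far-left [[0.5458 0.0656 0.017 ]]
lid left far corner, left near [[0.5359 0.1101 0.0483]
 [0.5077 0.1098 0.0483]]
```

move_arm(
  rows=[
    {"tx":0.001,"ty":-0.0012,"tz":0.001,"ax":0,"ay":0.2,"az":0,"jaw":255},
    {"tx":0,"ty":0,"tz":0.005,"ax":0,"ay":0,"az":0,"jaw":255},
    {"tx":0.0003,"ty":0,"tz":0.005,"ax":0,"ay":0,"az":0,"jaw":255},
    {"tx":0,"ty":0,"tz":0.004,"ax":0,"ay":0,"az":0,"jaw":255},
    {"tx":0,"ty":0,"tz":0.001,"ax":0,"ay":0,"az":0,"jaw":255},
    {"tx":0,"ty":0,"tz":0,"ax":0,"ay":0,"az":0,"jaw":255},
  ],
)

```text
time: 27.6
tool_pos: [0.516, 0.1638, 0.0069]
tool_rot: [-0.0, -0.017, 1.0, -0.001]
contact_force: [-0.6, -0.7, -1.3]
gripper_width: 0.136
```

Run:
```python
from pots import *
f=grab('wrist')
cv2.imwrite('pics/c38.png',cv2.resize(f['color'][120:320,120:380,::-1],None,fx=3,fy=3,interpolation=cv2.INTER_CUBIC))
plan([.5165,.164,.006],91.9)
```

```text
t 27.65 tcp [0.516  0.1639 0.007 ] yang 91.92 -> 91.9 turn [-0.08 -0.    0.02] shift_after mm [-0.5  0.1  1. ] j6 -82.1 grip 0.137 F [ 0.   0.6 -1.3]
```

View pics/c38.png

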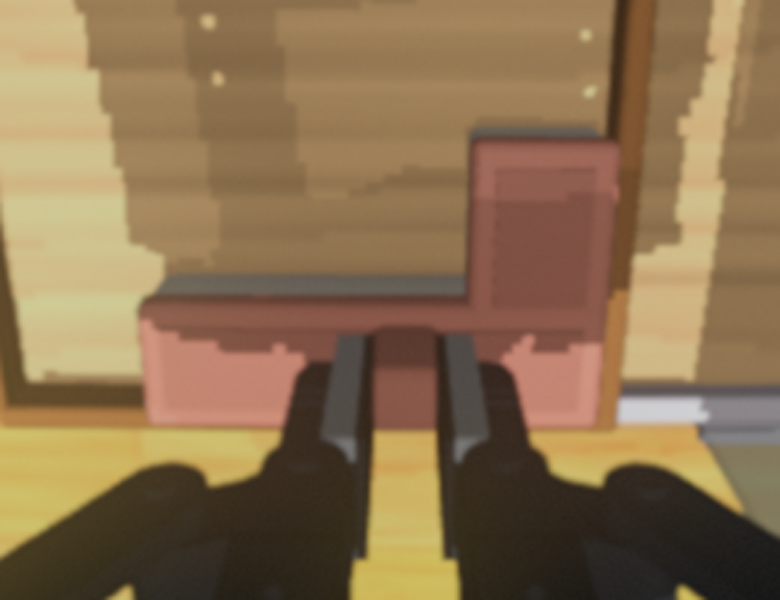

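move_arm(
  rows=[
    {"tx":0,"ty":0,"tz":0.002,"ax":0,"ay":0,"az":0,"jaw":255},
    {"tx":0,"ty":0,"tz":0.001,"ax":0,"ay":0,"az":0,"jaw":150},
    {"tx":0,"ty":0,"tz":0,"ax":0,"ay":0,"az":0,"jaw":150},
    {"tx":0,"ty":0,"tz":0,"ax":0,"ay":0,"az":0,"jaw":150},
    {"tx":0,"ty":0,"tz":-0.01,"ax":0,"ay":0,"az":0,"jaw":150},
    {"tx":0,"ty":0,"tz":-0.03,"ax":0,"ay":0,"az":0,"jaw":150},
    {"tx":0,"ty":0,"tz":-0.04,"ax":0,"ay":0,"az":0,"jaw":150},
    {"tx":0,"ty":0,"tz":-0.04,"ax":0,"ay":0,"az":0,"jaw":150},
    {"tx":0,"ty":0,"tz":0,"ax":0,"ay":0,"az":0,"jaw":150},
  ],
)

```text
time: 28.55
tool_pos: [0.5162, 0.1641, 0.1312]
tool_rot: [0.0, -0.017, 1.0, -0.001]
contact_force: [1.0, 0.4, 0.6]
gripper_width: 0.415
```

Run:
```python
from pots import *
f=grab('wrist','w39')
plan([.43,-.04,.12],42)
```

```text
t 28.6 tcp [0.5146 0.1638 0.1284] yang 91.92 -> 42.0 turn [-0.21 -0.16 49.92] shift_after mm [ -94.9 -199.2    8.4] j6 -82.1 grip 0.413 F [ 1.  -0.2 -0.4]
```

View pics/w39.png

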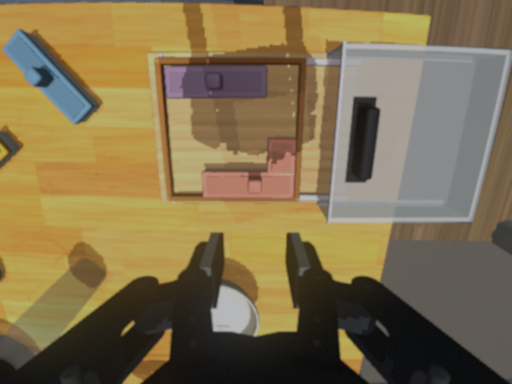

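move_arm(
  rows=[
    {"tx":0,"ty":0,"tz":0,"ax":-0.2,"ay":-0.2,"az":7.5,"jaw":150},
    {"tx":0,"ty":0,"tz":0,"ax":0,"ay":0,"az":8,"jaw":150},
    {"tx":0,"ty":0,"tz":0,"ax":0,"ay":0,"az":8,"jaw":150},
    {"tx":0,"ty":0,"tz":0,"ax":0,"ay":0,"az":8,"jaw":150},
    {"tx":0,"ty":0,"tz":0,"ax":0,"ay":0,"az":8,"jaw":150},
    {"tx":0,"ty":0,"tz":0,"ax":0,"ay":0,"az":7,"jaw":150},
    {"tx":0,"ty":0,"tz":0,"ax":0,"ay":0,"az":0,"jaw":150},
  ],
)

```text
time: 29.3
tool_pos: [0.5099, 0.163, 0.1227]
tool_rot: [-0.005, 0.394, 0.919, -0.002]
contact_force: [-0.4, -0.4, 0.0]
gripper_width: 0.412
```

move_arm(
  rows=[
    {"tx":-0.012,"ty":-0.025,"tz":0,"ax":0,"ay":0,"az":0,"jaw":150},
    {"tx":-0.013,"ty":-0.028,"tz":0,"ax":0,"ay":0,"az":0,"jaw":150},
    {"tx":-0.013,"ty":-0.028,"tz":0,"ax":0,"ay":0,"az":0,"jaw":150},
    {"tx":-0.013,"ty":-0.028,"tz":0,"ax":0,"ay":0,"az":0,"jaw":150},
    {"tx":-0.013,"ty":-0.028,"tz":0,"ax":0,"ay":0,"az":0,"jaw":150},
    {"tx":-0.013,"ty":-0.028,"tz":0,"ax":0,"ay":0,"az":0,"jaw":150},
    {"tx":-0.008,"ty":-0.02,"tz":0,"ax":0,"ay":0,"az":0,"jaw":150},
    {"tx":0,"ty":0,"tz":0,"ax":0,"ay":0,"az":0,"jaw":150},
    {"tx":0,"ty":0,"tz":0,"ax":0,"ay":0,"az":0,"jaw":150},
  ],
)

```text
time: 30.2
tool_pos: [0.429, -0.0322, 0.1172]
tool_rot: [-0.009, 0.382, 0.924, -0.004]
contact_force: [-1.0, 0.2, -0.2]
gripper_width: 0.408
```

Run:
```python
from pots import *
f=grab('wrist','w40')
c,W,r=lid(f,'blue'); print(cv2.boundingRect(c),r)
plan([r[0][0]/1000,r[0][1]/1000,.06],42)
```

```text
(196, 170, 93, 30) ((418.59466552734375, -44.93715286254883), (93.08726501464844, 26.502634048461914), 42.00006866455078)
t 30.25 tcp [ 0.429  -0.032   0.1171] yang 45.17 -> 42.0 turn [-0.83 -0.83  3.16] shift_after mm [ -2.6 -16.4  57.1] j6 -59.1 grip 0.41 F [ 0.2 -0.3 -0. ]
```

View pics/w40.png

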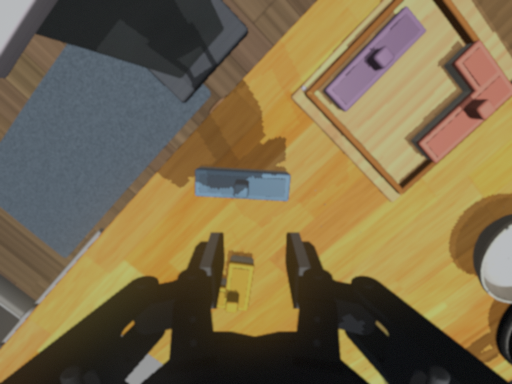

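move_arm(
  rows=[
    {"tx":0,"ty":0,"tz":0,"ax":-0.8,"ay":-0.8,"az":3,"jaw":150},
    {"tx":-0.001,"ty":-0.007,"tz":0.01,"ax":0,"ay":0,"az":0,"jaw":150},
    {"tx":-0.001,"ty":-0.007,"tz":0.015,"ax":0,"ay":0,"az":0,"jaw":150},
    {"tx":0,"ty":0,"tz":0.015,"ax":0,"ay":0,"az":0,"jaw":150},
    {"tx":0,"ty":0,"tz":0.01,"ax":0,"ay":0,"az":0,"jaw":150},
    {"tx":0,"ty":0,"tz":0,"ax":0,"ay":0,"az":0,"jaw":150},
    {"tx":0,"ty":0,"tz":0,"ax":0,"ay":0,"az":0,"jaw":150},
  ],
)

```text
time: 30.95
tool_pos: [0.4179, -0.0404, 0.0603]
tool_rot: [-0.003, 0.4, 0.916, -0.0]
contact_force: [0.2, -0.4, 0.4]
gripper_width: 0.41
```

Run:
```python
from pots import *
f=grab('wrist')
c,W,r=lid(f,'blue'); print(cv2.boundingRect(c),r)
plan([.4188,-.045,.0],42)
```

```text
(202, 190, 110, 33) ((420.7204284667969, -44.07514190673828), (88.93755340576172, 27.983928680419922), 42.02626419067383)
t 31.0 tcp [ 0.4179 -0.0403  0.0603] yang 42.81 -> 42.0 turn [-0.19 -0.33  0.81] shift_after mm [-4.1 -2.4 60.3] j6 -58.5 grip 0.407 F [-0.2  0.  -0.3]
```

move_arm(
  rows=[
    {"tx":-0.002,"ty":-0.001,"tz":0,"ax":-0.2,"ay":-0.3,"az":0.8,"jaw":150},
    {"tx":-0.002,"ty":-0.001,"tz":0.004,"ax":0,"ay":0,"az":0,"jaw":150},
    {"tx":0,"ty":0,"tz":0.008,"ax":0,"ay":0,"az":0,"jaw":150},
    {"tx":0.0005,"ty":0,"tz":0.008,"ax":0,"ay":0,"az":0,"jaw":150},
    {"tx":0.0005,"ty":0,"tz":0.008,"ax":0,"ay":0,"az":0,"jaw":150},
    {"tx":0,"ty":0,"tz":0.004,"ax":0,"ay":0,"az":0,"jaw":150},
    {"tx":0,"ty":0,"tz":0,"ax":0,"ay":0,"az":0,"jaw":150},
    {"tx":0,"ty":0,"tz":0,"ax":0,"ay":0,"az":0,"jaw":150},
  ],
)

```text
time: 31.8
tool_pos: [0.4197, -0.0446, 0.0268]
tool_rot: [0.001, 0.407, 0.913, 0.0]
contact_force: [0.5, 0.4, -1.0]
gripper_width: 0.415
```

Run:
```python
from pots import *
f=grab('wrist')
plan([.4188,-.045,.0],42)
cv2.imwrite('pics/c41.png',cv2.resize(f['color'][150:320,130:390,::-1],None,fx=3,fy=3,interpolation=cv2.INTER_CUBIC))
```

```text
t 31.85 tcp [ 0.4196 -0.0445  0.0268] yang 41.97 -> 42.0 turn [ 0.1   0.12 -0.03] shift_after mm [ 0.2 -0.9 26.8] j6 -58.2 grip 0.413 F [-0.4 -0.3  0.7]
```

View pics/c41.png

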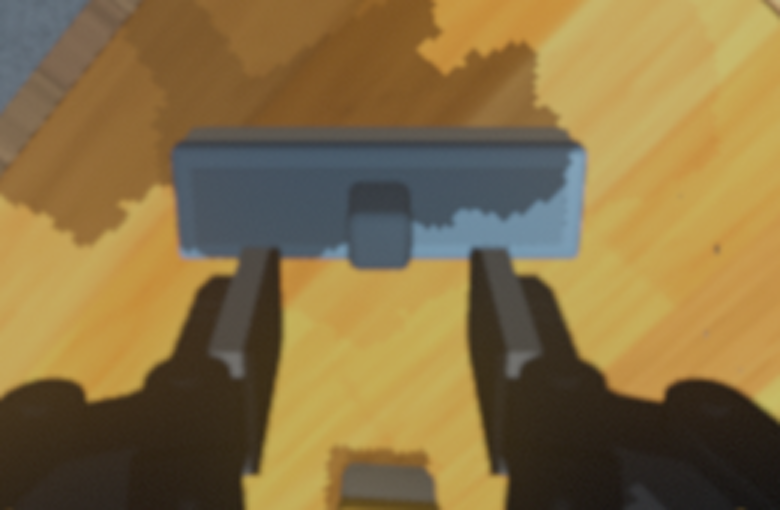

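move_arm(
  rows=[
    {"tx":0,"ty":0,"tz":0.006,"ax":0,"ay":0,"az":0,"jaw":150},
    {"tx":0.0005,"ty":0,"tz":0.008,"ax":0,"ay":0,"az":0,"jaw":150},
    {"tx":0.0003,"ty":0,"tz":0.006,"ax":0,"ay":0,"az":0,"jaw":150},
    {"tx":0,"ty":0,"tz":0.004,"ax":0,"ay":0,"az":0,"jaw":150},
    {"tx":0,"ty":0,"tz":0.001,"ax":0,"ay":0,"az":0,"jaw":150},
    {"tx":0,"ty":0,"tz":0,"ax":0,"ay":0,"az":0,"jaw":150},
  ],
)

```text
time: 32.45
tool_pos: [0.4194, -0.0439, -0.0001]
tool_rot: [0.002, 0.407, 0.913, 0.0]
contact_force: [0.5, 0.4, 0.0]
gripper_width: 0.415
```

Run:
```python
from pots import *
f=grab('wrist')
plan([.4188,-.045,.0],42)
cv2.imwrite('pics/c42.png',cv2.resize(f['color'][150:320,130:390,::-1],None,fx=3,fy=3,interpolation=cv2.INTER_CUBIC))
```

```text
t 32.5 tcp [ 0.4195 -0.0439 -0.    ] yang 41.98 -> 42.0 turn [ 0.13  0.15 -0.02] shift_after mm [-0.4 -1.2 -0. ] j6 -58.1 grip 0.412 F [0.5 0.1 0. ]
```

View pics/c42.png

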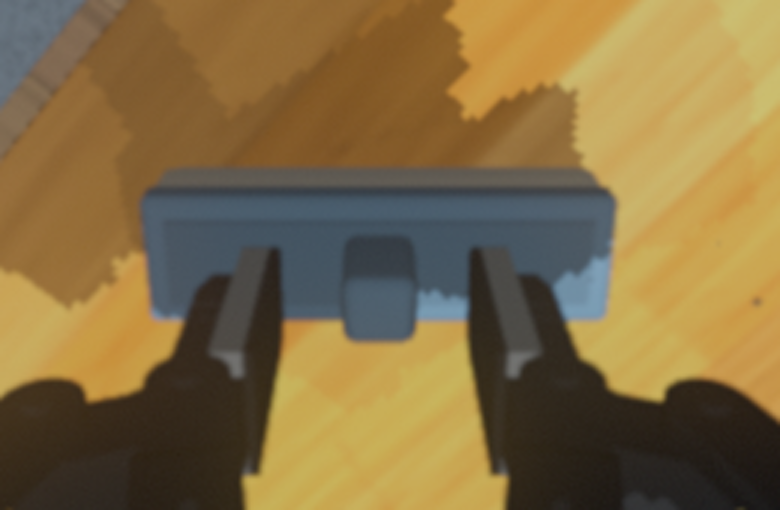

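move_arm(
  rows=[
    {"tx":0,"ty":-0.001,"tz":0,"ax":0,"ay":0,"az":0,"jaw":255},
    {"tx":0,"ty":0,"tz":0,"ax":0,"ay":0,"az":0,"jaw":255},
    {"tx":0,"ty":0,"tz":0,"ax":0,"ay":0,"az":0,"jaw":255},
    {"tx":0,"ty":0,"tz":0,"ax":0,"ay":0,"az":0,"jaw":255},
    {"tx":0,"ty":0,"tz":-0.008,"ax":0,"ay":0,"az":0,"jaw":255},
    {"tx":0,"ty":0,"tz":-0.015,"ax":0,"ay":0,"az":0,"jaw":255},
    {"tx":0,"ty":0,"tz":-0.02,"ax":0,"ay":0,"az":0,"jaw":255},
    {"tx":0,"ty":0,"tz":-0.02,"ax":0,"ay":0,"az":0,"jaw":255},
    {"tx":0,"ty":0,"tz":-0.012,"ax":0,"ay":0,"az":0,"jaw":255},
    {"tx":0,"ty":0,"tz":0,"ax":0,"ay":0,"az":0,"jaw":255},
  ],
)

```text
time: 33.5
tool_pos: [0.4176, -0.0444, 0.0791]
tool_rot: [0.001, 0.407, 0.913, 0.0]
contact_force: [0.4, 0.1, -1.4]
gripper_width: 0.134
```

Run:
```python
from pots import *
f=grab('wrist','w43')
plan([*c2w(.016,-.051),.08],1.9)
a=cv2.imread('pics/w39.png');cv2.imwrite('pics/c43.png',cv2.resize(a[45:210,145:345],None,fx=3.6,fy=3.6,interpolation=cv2.INTER_CUBIC))
```

```text
t 33.55 tcp [ 0.417  -0.0443  0.0782] yang 41.98 -> 1.9 turn [6.000e-02 2.000e-02 4.008e+01] shift_after mm [133.4  75.1  -1.8] j6 -58.3 grip 0.138 F [ 0.9  0.1 -1.2]
```

View pics/c43.png

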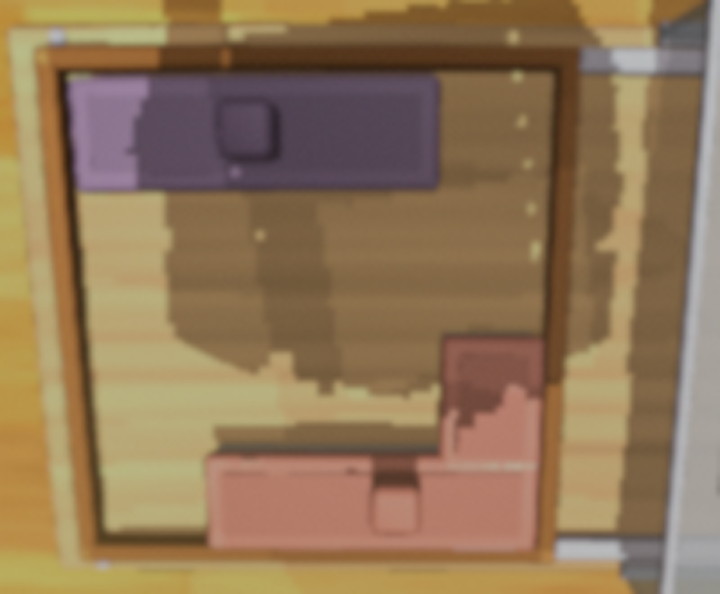

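View pics/w43.png

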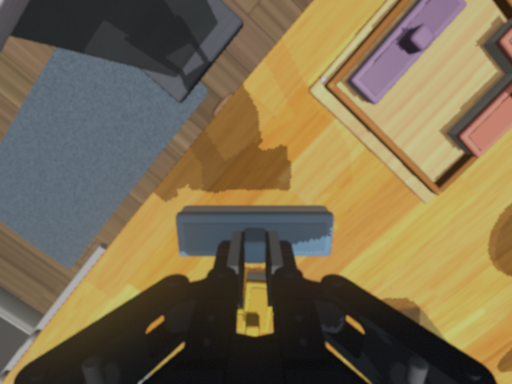

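move_arm(
  rows=[
    {"tx":0,"ty":0,"tz":0,"ax":0,"ay":0,"az":6,"jaw":255},
    {"tx":0,"ty":0,"tz":0,"ax":0,"ay":0,"az":7,"jaw":255},
    {"tx":0,"ty":0,"tz":0,"ax":0,"ay":0,"az":7,"jaw":255},
    {"tx":0,"ty":0,"tz":0,"ax":0,"ay":0,"az":7,"jaw":255},
    {"tx":0,"ty":0,"tz":0,"ax":0,"ay":0,"az":6,"jaw":255},
    {"tx":0,"ty":0,"tz":0,"ax":0,"ay":0,"az":4,"jaw":255},
    {"tx":0,"ty":0,"tz":0,"ax":0,"ay":0,"az":0,"jaw":255},
  ],
)

```text
time: 34.25
tool_pos: [0.4112, -0.0426, 0.0695]
tool_rot: [-0.006, 0.685, 0.728, -0.003]
contact_force: [0.3, 0.2, -0.8]
gripper_width: 0.136
```

```bash
sed -i 's/CC=np.array.*/CC=np.array([.470,.140])/' h.py
python3 - <<'E'
from pots import *
plan([*c2w(.017,-.0505),.08],1.9)
E
```

```text
t 34.25 tcp [ 0.4112 -0.0426  0.0695] yang 3.47 -> 1.9 turn [-0.71 -0.27  1.57] shift_after mm [130.1  81.8 -10.5] j6 -19.7 grip 0.136 F [ 0.3  0.2 -0.8]
```

move_arm(
  rows=[
    {"tx":0,"ty":0,"tz":-0.008,"ax":-0.7,"ay":-0.3,"az":1.5,"jaw":255},
    {"tx":0.015,"ty":0.01,"tz":0,"ax":0,"ay":0,"az":0,"jaw":255},
    {"tx":0.02,"ty":0.013,"tz":0,"ax":0,"ay":0,"az":0,"jaw":255},
    {"tx":0.022,"ty":0.013,"tz":0,"ax":0,"ay":0,"az":0,"jaw":255},
    {"tx":0.022,"ty":0.013,"tz":0,"ax":0,"ay":0,"az":0,"jaw":255},
    {"tx":0.02,"ty":0.013,"tz":0,"ax":0,"ay":0,"az":0,"jaw":255},
    {"tx":0.012,"ty":0.008,"tz":0,"ax":0,"ay":0,"az":0,"jaw":255},
    {"tx":0.006,"ty":0.004,"tz":0,"ax":0,"ay":0,"az":0,"jaw":255},
    {"tx":0,"ty":0,"tz":0,"ax":0,"ay":0,"az":0,"jaw":255},
    {"tx":0,"ty":0,"tz":0,"ax":0,"ay":0,"az":0,"jaw":255},
  ],
)

```text
time: 35.25
tool_pos: [0.4819, 0.0805, 0.0776]
tool_rot: [0.001, 0.695, 0.719, -0.001]
contact_force: [0.1, 0.3, -2.1]
gripper_width: 0.136
```

Run:
```python
from pots import *
f=grab('wrist','w44')
plan([*c2w(.017,-.0505),.04],1.9)
```

```text
t 35.3 tcp [0.4819 0.0804 0.0776] yang 1.93 -> 1.9 turn [-0.01  0.11  0.03] shift_after mm [ 9.5  7.1 37.6] j6 -1.1 grip 0.134 F [ 0.7  0.7 -1.6]
```

View pics/w44.png

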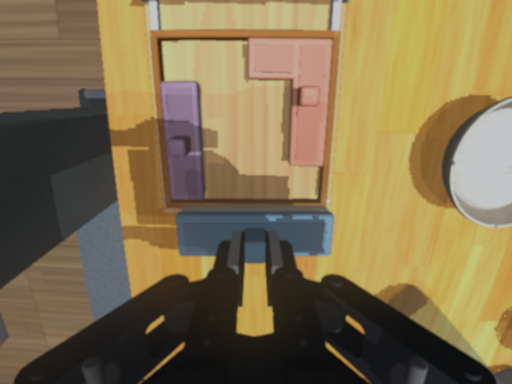

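move_arm(
  rows=[
    {"tx":0.004,"ty":0.003,"tz":0,"ax":0,"ay":0,"az":0,"jaw":255},
    {"tx":0.004,"ty":0.003,"tz":0.004,"ax":0,"ay":0,"az":0,"jaw":255},
    {"tx":0,"ty":0,"tz":0.008,"ax":0,"ay":0,"az":0,"jaw":255},
    {"tx":0,"ty":0,"tz":0.008,"ax":0,"ay":0,"az":0,"jaw":255},
    {"tx":0,"ty":0,"tz":0.008,"ax":0,"ay":0,"az":0,"jaw":255},
    {"tx":0,"ty":0,"tz":0,"ax":0,"ay":0,"az":0,"jaw":255},
    {"tx":0,"ty":0,"tz":0,"ax":0,"ay":0,"az":0,"jaw":255},
  ],
)

```text
time: 36.0
tool_pos: [0.4865, 0.0872, 0.0458]
tool_rot: [-0.0, 0.696, 0.718, -0.002]
contact_force: [1.1, -0.4, -1.5]
gripper_width: 0.135
```

Run:
```python
from pots import *
f=grab('wrist')
cv2.imwrite('pics/c45.png',cv2.resize(f['color'][100:290,120:380,::-1],None,fx=3,fy=3,interpolation=cv2.INTER_CUBIC))
plan([*c2w(.017,-.0505),.035],1.9)
```

```text
t 36.05 tcp [0.4863 0.0872 0.0457] yang 1.76 -> 1.9 turn [-0.17  0.14 -0.14] shift_after mm [ 2.8  2.5 10.7] j6 -0.1 grip 0.143 F [-0.2  0.2 -1.7]
```

View pics/c45.png

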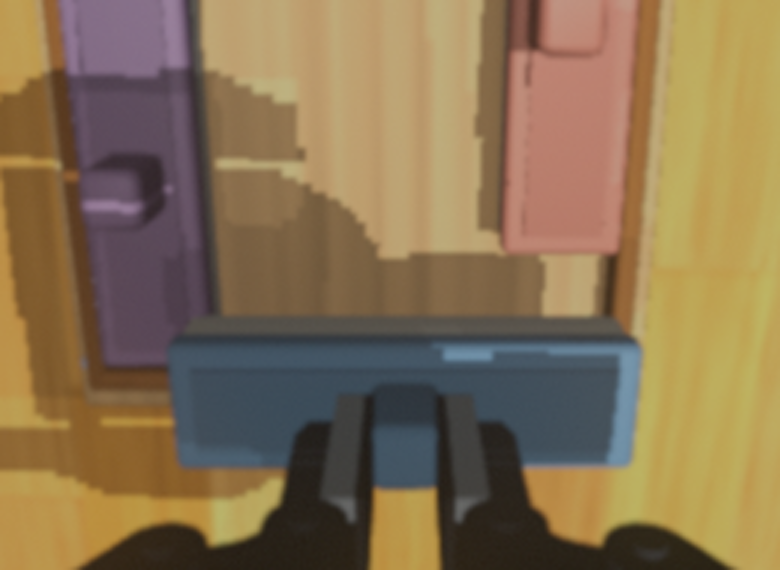

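move_arm(
  rows=[
    {"tx":0.002,"ty":0.002,"tz":0.002,"ax":0,"ay":0,"az":0,"jaw":255},
    {"tx":0,"ty":0,"tz":0.005,"ax":0,"ay":0,"az":0,"jaw":255},
    {"tx":0,"ty":0,"tz":0.004,"ax":0,"ay":0,"az":0,"jaw":255},
    {"tx":0,"ty":0,"tz":0,"ax":0,"ay":0,"az":0,"jaw":255},
    {"tx":0,"ty":0,"tz":0,"ax":0,"ay":0,"az":0,"jaw":255},
  ],
)

```text
time: 36.55
tool_pos: [0.4891, 0.0895, 0.0346]
tool_rot: [0.0, 0.696, 0.718, -0.001]
contact_force: [-0.5, -0.6, -0.2]
gripper_width: 0.132
```

Run:
```python
from pots import *
f=grab('wrist')
cv2.imwrite('pics/c46.png',cv2.resize(f['color'][130:290,120:380,::-1],None,fx=3,fy=3,interpolation=cv2.INTER_CUBIC))
plan([*c2w(.017,-.0505),.006],1.9)
```

```text
t 36.6 tcp [0.489  0.0895 0.0345] yang 1.77 -> 1.9 turn [-0.08  0.14 -0.13] shift_after mm [ 0.6 -0.4 28.5] j6 0.2 grip 0.133 F [-0.2  0.5 -1.6]
```

View pics/c46.png

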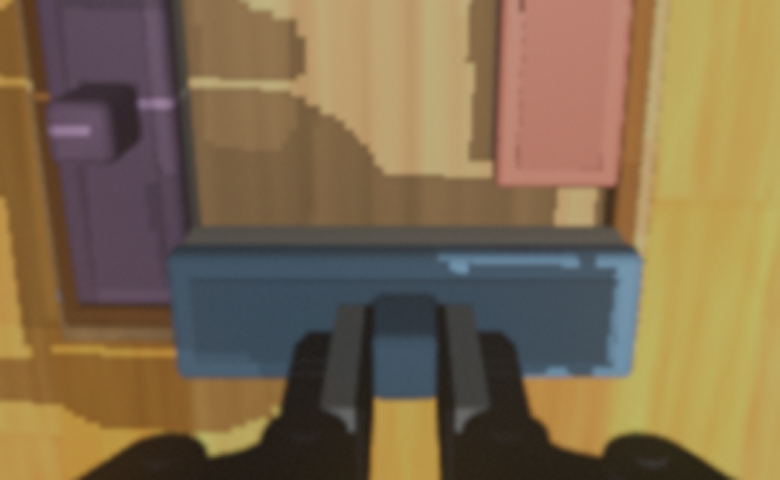

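Run:
```python
from pots import *
f=grab('wrist')
def c(p): return (np.array(p,float)+.5)/3-.5+np.array([120,130])
z=manip.state()['tool_pos'][2]
def pr(n,p,h):
    W=ray(f,c(p),h); print(n,[ (w2c(w)*1000).round(1).tolist() for w in W])
pr('blue lid',[(170,255),(640,250),(180,377),(632,375)],z+.024)
pr('blue bottom near',[(192,232),(618,228)],z)
pr('plum lid right edge',[(183,50),(193,220)],.029)
pr('kerb inner R top',[(613,215),(635,5)],.017)
pr('rose low edge lid',[(498,186),(615,186)],.029); pr('rose left edge',[(500,20)],.029)
pr('plum lid low',[(80,305)],.029); pr('kerb outer low',[(65,337),(165,335)],.017); pr('kerb L outer',[(40,180)],.017)
```

```text
blue lid [[-30.6, -38.6], [63.1, -37.7], [-31.1, -66.5], [63.9, -66.2]]
blue bottom near [[-32.4, -43.2], [64.8, -42.4]]
plum lid right edge [[-32.4, -2.5], [-33.4, -42.4]]
kerb inner R top [[68.1, -45.8], [69.4, 5.7]]
rose low edge lid [[37.7, -34.2], [64.8, -34.2]]
rose left edge [[37.0, 3.8]]
plum lid low [[-63.1, -64.6]]
kerb outer low [[-73.5, -80.0], [-46.8, -79.2]]
kerb L outer [[-74.0, -36.4]]
```

move_arm(
  rows=[
    {"tx":0,"ty":0.0012,"tz":0.001,"ax":0,"ay":0,"az":0,"jaw":255},
    {"tx":0,"ty":0,"tz":0.004,"ax":0,"ay":0,"az":0,"jaw":255},
    {"tx":0,"ty":0,"tz":0.003,"ax":0,"ay":0,"az":0,"jaw":255},
    {"tx":0,"ty":0,"tz":0,"ax":0,"ay":0,"az":0,"jaw":255},
  ],
)

```text
time: 37.05
tool_pos: [0.4908, 0.0895, 0.0264]
tool_rot: [0.001, 0.696, 0.718, -0.001]
contact_force: [0.5, 0.1, -0.8]
gripper_width: 0.13
```

Run:
```python
from pots import *
f=grab('wrist')
cv2.imwrite('pics/c47.png',cv2.resize(f['color'][130:290,120:380,::-1],None,fx=3,fy=3,interpolation=cv2.INTER_CUBIC))
plan([.490,.0895,.006],1.9)
```

```text
t 37.1 tcp [0.4909 0.0895 0.0266] yang 1.76 -> 1.9 turn [-0.    0.14 -0.14] shift_after mm [ 0.1 -0.9 20.6] j6 0.2 grip 0.137 F [-0.4  0.3 -0.4]
```

View pics/c47.png

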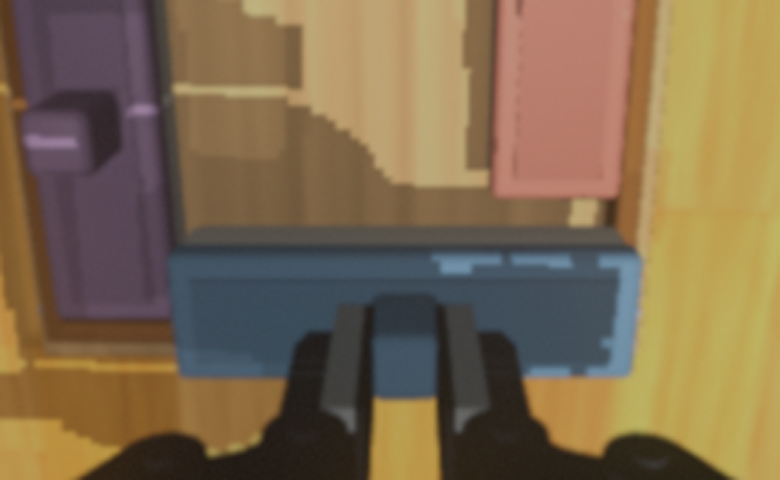

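move_arm(
  rows=[
    {"tx":0,"ty":-0.0006,"tz":0.002,"ax":0,"ay":0,"az":0,"jaw":255},
    {"tx":0,"ty":0,"tz":0.004,"ax":0,"ay":0,"az":0,"jaw":255},
    {"tx":0,"ty":0,"tz":0.003,"ax":0,"ay":0,"az":0,"jaw":255},
    {"tx":0,"ty":0,"tz":0,"ax":0,"ay":0,"az":0,"jaw":255},
  ],
)

```text
time: 37.5
tool_pos: [0.4902, 0.0894, 0.0168]
tool_rot: [0.001, 0.696, 0.718, -0.001]
contact_force: [-0.6, 0.2, -0.8]
gripper_width: 0.134
```

Run:
```python
from pots import *
f=grab('wrist')
cv2.imwrite('pics/c48.png',cv2.resize(f['color'][130:290,120:380,::-1],None,fx=3,fy=3,interpolation=cv2.INTER_CUBIC))
plan([.490,.0895,.006],1.9)
```

```text
t 37.55 tcp [0.4903 0.0894 0.017 ] yang 1.76 -> 1.9 turn [ 0.01  0.14 -0.14] shift_after mm [ 0.1 -0.3 11. ] j6 0.2 grip 0.135 F [ 0.1 -0.5 -0.7]
```

View pics/c48.png

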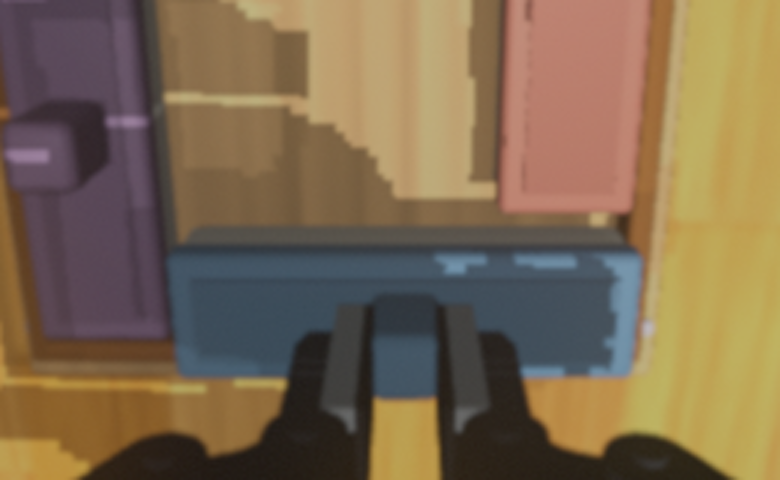

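move_arm(
  rows=[
    {"tx":0,"ty":0,"tz":0.003,"ax":0,"ay":0,"az":0,"jaw":255},
    {"tx":0,"ty":0,"tz":0.004,"ax":0,"ay":0,"az":0,"jaw":255},
    {"tx":0,"ty":0,"tz":0.003,"ax":0,"ay":0,"az":0,"jaw":255},
    {"tx":0,"ty":0,"tz":0.001,"ax":0,"ay":0,"az":0,"jaw":255},
    {"tx":0,"ty":0,"tz":0,"ax":0,"ay":0,"az":0,"jaw":255},
  ],
)

```text
time: 38.05
tool_pos: [0.4906, 0.0894, 0.0055]
tool_rot: [0.001, 0.696, 0.718, -0.001]
contact_force: [-0.5, 0.4, 1.1]
gripper_width: 0.137
```

Run:
```python
from pots import *
f=grab('wrist')
cv2.imwrite('pics/c49.png',cv2.resize(f['color'][130:290,120:380,::-1],None,fx=3,fy=3,interpolation=cv2.INTER_CUBIC))
plan([.490,.0895,.006],1.9)
```

```text
t 38.1 tcp [0.4907 0.0894 0.0055] yang 1.76 -> 1.9 turn [ 0.04  0.14 -0.14] shift_after mm [ 0.1 -0.7 -0.5] j6 0.2 grip 0.136 F [ 0.7  0.1 -1.2]
```

View pics/c49.png

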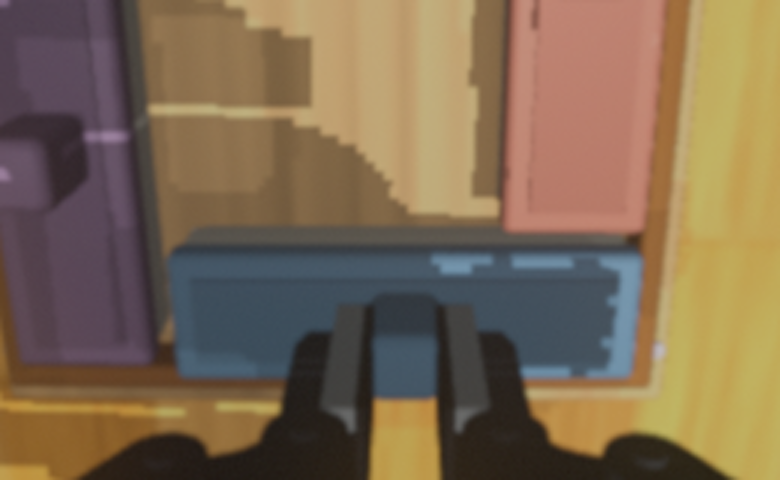

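move_arm(
  rows=[
    {"tx":0,"ty":0,"tz":0.001,"ax":0,"ay":0,"az":0,"jaw":150},
    {"tx":0,"ty":0,"tz":0,"ax":0,"ay":0,"az":0,"jaw":150},
    {"tx":0,"ty":0,"tz":0,"ax":0,"ay":0,"az":0,"jaw":150},
    {"tx":0,"ty":0,"tz":-0.01,"ax":0,"ay":0,"az":0,"jaw":150},
    {"tx":0,"ty":0,"tz":-0.03,"ax":0,"ay":0,"az":0,"jaw":150},
    {"tx":0,"ty":0,"tz":-0.04,"ax":0,"ay":0,"az":0,"jaw":150},
    {"tx":0,"ty":0,"tz":-0.04,"ax":0,"ay":0,"az":0,"jaw":150},
    {"tx":0,"ty":0,"tz":0,"ax":0,"ay":0,"az":-8,"jaw":150},
    {"tx":0,"ty":0,"tz":0,"ax":0,"ay":0,"az":-8,"jaw":150},
    {"tx":0,"ty":0,"tz":0,"ax":0,"ay":0,"az":-8,"jaw":150},
    {"tx":0,"ty":0,"tz":0,"ax":0,"ay":0,"az":-6,"jaw":150},
    {"tx":0,"ty":0,"tz":0,"ax":0,"ay":0,"az":0,"jaw":150},
  ],
)

```text
time: 39.3
tool_pos: [0.4933, 0.0899, 0.1388]
tool_rot: [0.006, 0.478, 0.879, 0.002]
contact_force: [-0.0, 0.5, -1.1]
gripper_width: 0.408
```

Run:
```python
from pots import *
f=grab('wrist','w50')
plan([.50,-.13,.13],35)
```

```text
t 39.35 tcp [0.4934 0.0899 0.1389] yang 32.83 -> 35.0 turn [ 0.52  0.49 -2.17] shift_after mm [-183.9 -120.7    8.9] j6 -30.9 grip 0.416 F [0.1 0.6 1. ]
```

View pics/w50.png

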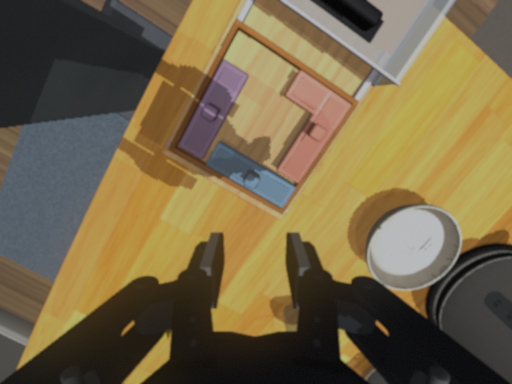

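move_arm(
  rows=[
    {"tx":-0.015,"ty":-0.01,"tz":0,"ax":0.5,"ay":0.5,"az":-2,"jaw":150},
    {"tx":-0.024,"ty":-0.016,"tz":0,"ax":0,"ay":0,"az":0,"jaw":150},
    {"tx":-0.024,"ty":-0.016,"tz":0,"ax":0,"ay":0,"az":0,"jaw":150},
    {"tx":-0.024,"ty":-0.016,"tz":0,"ax":0,"ay":0,"az":0,"jaw":150},
    {"tx":-0.024,"ty":-0.016,"tz":0,"ax":0,"ay":0,"az":0,"jaw":150},
    {"tx":-0.024,"ty":-0.016,"tz":0,"ax":0,"ay":0,"az":0,"jaw":150},
    {"tx":-0.02,"ty":-0.014,"tz":0,"ax":0,"ay":0,"az":0,"jaw":150},
    {"tx":-0.012,"ty":-0.008,"tz":0,"ax":0,"ay":0,"az":0,"jaw":150},
    {"tx":0,"ty":0,"tz":0,"ax":0,"ay":0,"az":0,"jaw":150},
    {"tx":0,"ty":0,"tz":0,"ax":0,"ay":0,"az":0,"jaw":150},
  ],
)

```text
time: 40.35
tool_pos: [0.4952, -0.1174, 0.1416]
tool_rot: [0.001, 0.471, 0.882, 0.001]
contact_force: [0.1, 0.5, 0.8]
gripper_width: 0.412
```

Run:
```python
from pots import *
f=grab('wrist','w51')
plan([.497,-.144,.1],35)
```

```text
t 40.4 tcp [ 0.4953 -0.1172  0.1416] yang 33.87 -> 35.0 turn [ 0.16  0.03 -1.13] shift_after mm [-22.9 -14.   41.6] j6 -55.7 grip 0.414 F [-0.8 -0.4 -0. ]
```

View pics/w51.png

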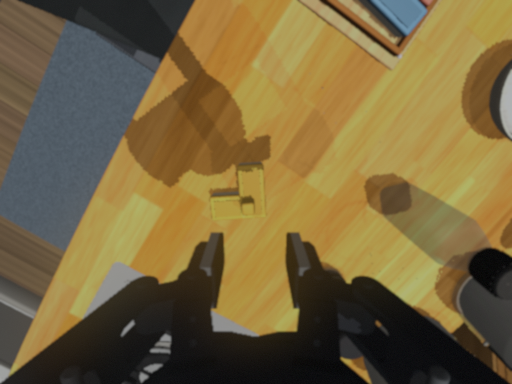

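Run:
```python
from pots import *
f=grab('wrist')
cv2.imwrite('pics/c52.png',cv2.resize(f['color'][155:230,200:280,::-1],None,fx=7.5,fy=7.5,interpolation=cv2.INTER_CUBIC))
```

```text
(no output)
```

View pics/c52.png

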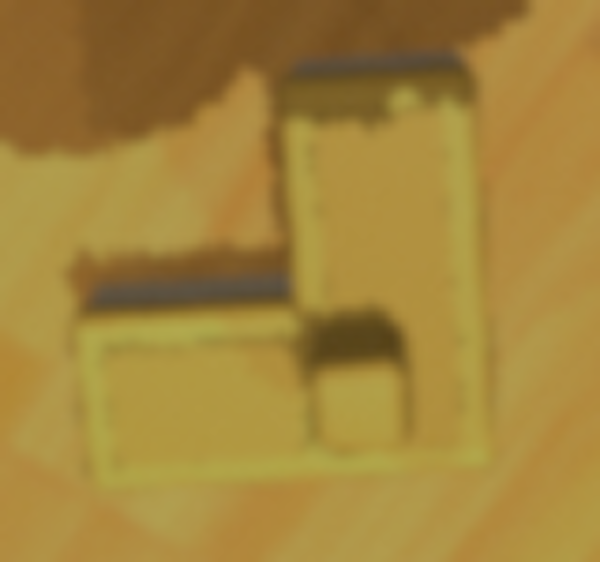

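Run:
```python
from pots import *
f=grab('wrist')
def c(p): return (np.array(p,float)+.5)/7.5-.5+np.array([200,155])
P=ray(f,c([(490,463),(475,72),(97,483),(283,75),(80,312)]),.024)[:,:2]
a=lambda v:np.degrees(np.arctan2(v[1],v[0]))
print(a(P[1]-P[0]),a(P[2]-P[0])-90+360,np.linalg.norm(P[1]-P[0]),np.linalg.norm(P[2]-P[0]))
th=np.radians(np.mean([a(P[1]-P[0]),(a(P[2]-P[0])-90)%360]));print(np.degrees(th))
R=np.array([[np.cos(th),-np.sin(th)],[np.sin(th),np.cos(th)]])
for p,b in zip(P,[(-19.5,-19.5),(43.5,-19.5),(-19.5,43.5),(43.5,9.5),(9.5,43.5)]): print((p-R@np.array(b)/1000).round(4))
print('knob',ray(f,c([(363,405)]),.044).round(4))
```

```text
126.60498650880153 127.03436829785937 0.061116810156129055 0.06036482163987022
126.81967740333046
[ 0.504  -0.1481]
[ 0.5053 -0.1494]
[ 0.5062 -0.1467]
[ 0.5058 -0.1478]
[ 0.5071 -0.1475]
knob [[ 0.5058 -0.1479  0.044 ]]
```

Run:
```python
from pots import *
plan([.5057,-.1479,.06],36.8)
```

```text
t 40.5 tcp [ 0.4953 -0.1168  0.1416] yang 33.95 -> 36.8 turn [ 0.16  0.04 -2.85] shift_after mm [-31.1 -10.3  81.6] j6 -55.7 grip 0.412 F [-0.1  0.7  0.1]
```

move_arm(
  rows=[
    {"tx":0,"ty":0,"tz":0,"ax":0.1,"ay":0,"az":-2.8,"jaw":150},
    {"tx":-0.01,"ty":-0.003,"tz":0.01,"ax":0,"ay":0,"az":0,"jaw":150},
    {"tx":-0.012,"ty":-0.004,"tz":0.015,"ax":0,"ay":0,"az":0,"jaw":150},
    {"tx":-0.005,"ty":-0.002,"tz":0.015,"ax":0,"ay":0,"az":0,"jaw":150},
    {"tx":0,"ty":0,"tz":0.015,"ax":0,"ay":0,"az":0,"jaw":150},
    {"tx":0,"ty":0,"tz":0.012,"ax":0,"ay":0,"az":0,"jaw":150},
    {"tx":0,"ty":0,"tz":0,"ax":0,"ay":0,"az":0,"jaw":150},
    {"tx":0,"ty":0,"tz":0,"ax":0,"ay":0,"az":0,"jaw":150},
  ],
)

```text
time: 41.3
tool_pos: [0.5058, -0.1421, 0.0692]
tool_rot: [0.0, 0.447, 0.895, 0.0]
contact_force: [-0.1, -0.6, -0.2]
gripper_width: 0.409
```

Run:
```python
from pots import *
f=grab('wrist')
plan([.5057,-.1479,.0],36.8)
print(proj(f,[[.5057,-.1479,.044]]))
cv2.imwrite('pics/c53.png',cv2.resize(f['color'][130:320,130:390,::-1],None,fx=3,fy=3,interpolation=cv2.INTER_CUBIC))
```

```text
t 41.35 tcp [ 0.5057 -0.142   0.0692] yang 36.92 -> 36.8 turn [0.05 0.01 0.12] shift_after mm [-4.7 -3.5 69.2] j6 -60.8 grip 0.412 F [ 0.2  0.3 -0.3]
[[252.52041919 211.14808086]]
```

View pics/c53.png

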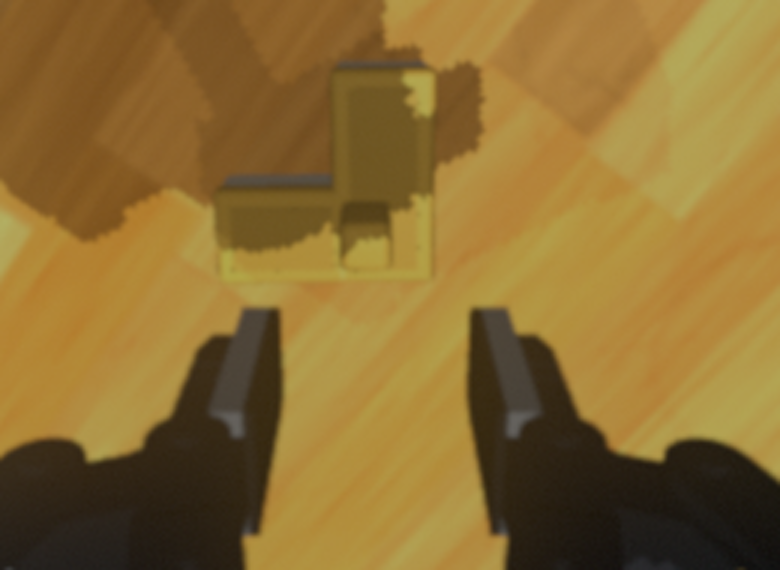

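move_arm(
  rows=[
    {"tx":-0.002,"ty":-0.0015,"tz":0.002,"ax":0,"ay":0,"az":0,"jaw":150},
    {"tx":-0.002,"ty":-0.0015,"tz":0.006,"ax":0,"ay":0,"az":0,"jaw":150},
    {"tx":0,"ty":0,"tz":0.008,"ax":0,"ay":0,"az":0,"jaw":150},
    {"tx":0,"ty":0,"tz":0.008,"ax":0,"ay":0,"az":0,"jaw":150},
    {"tx":0,"ty":0,"tz":0.008,"ax":0,"ay":0,"az":0,"jaw":150},
    {"tx":0,"ty":0,"tz":0.007,"ax":0,"ay":0,"az":0,"jaw":150},
    {"tx":0,"ty":0,"tz":0.003,"ax":0,"ay":0,"az":0,"jaw":150},
    {"tx":0,"ty":0,"tz":0,"ax":0,"ay":0,"az":0,"jaw":150},
    {"tx":0,"ty":0,"tz":0,"ax":0,"ay":0,"az":0,"jaw":150},
  ],
)

```text
time: 42.25
tool_pos: [0.5069, -0.1478, 0.0251]
tool_rot: [0.002, 0.447, 0.895, 0.0]
contact_force: [0.4, -0.0, -0.4]
gripper_width: 0.412
```

Run:
```python
from pots import *
f=grab('wrist')
plan([.5057,-.1479,.0],36.8)
cv2.imwrite('pics/c54.png',cv2.resize(f['color'][130:320,130:390,::-1],None,fx=3,fy=3,interpolation=cv2.INTER_CUBIC))
```

```text
t 42.3 tcp [ 0.5069 -0.1478  0.0252] yang 36.93 -> 36.8 turn [0.14 0.17 0.13] shift_after mm [ 0.6 -1.1 25.2] j6 -61.3 grip 0.41 F [-0.5 -0.1 -0.3]
```

View pics/c54.png

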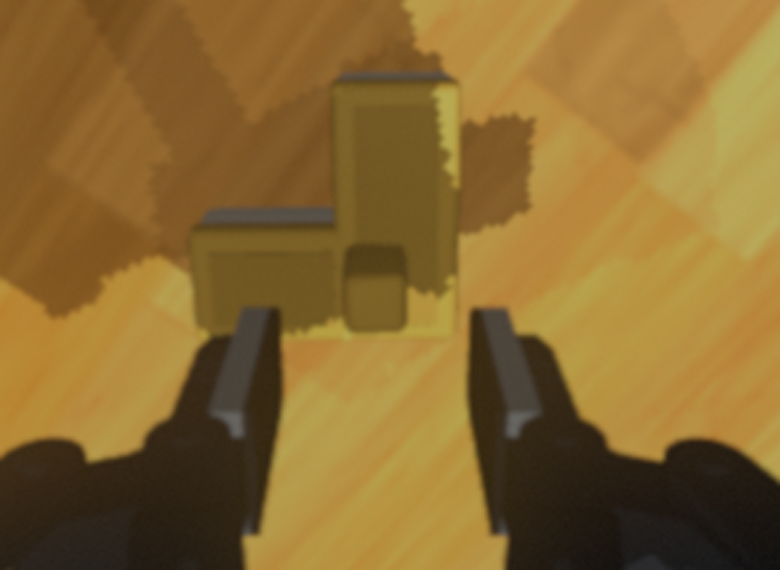

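move_arm(
  rows=[
    {"tx":0.0005,"ty":-0.001,"tz":0.006,"ax":0,"ay":0,"az":0,"jaw":150},
    {"tx":0,"ty":0,"tz":0.008,"ax":0,"ay":0,"az":0,"jaw":150},
    {"tx":0,"ty":0,"tz":0.006,"ax":0,"ay":0,"az":0,"jaw":150},
    {"tx":0,"ty":0,"tz":0.003,"ax":0,"ay":0,"az":0,"jaw":150},
    {"tx":0,"ty":0,"tz":0,"ax":0,"ay":0,"az":0,"jaw":150},
    {"tx":0,"ty":0,"tz":0,"ax":0,"ay":0,"az":0,"jaw":150},
  ],
)

```text
time: 42.9
tool_pos: [0.5062, -0.1482, 0.0006]
tool_rot: [0.002, 0.447, 0.895, 0.0]
contact_force: [0.5, 0.0, 0.8]
gripper_width: 0.41
```

Run:
```python
from pots import *
f=grab('wrist')
plan([.5057,-.1479,.0],36.8)
cv2.imwrite('pics/c55.png',cv2.resize(f['color'][130:320,130:390,::-1],None,fx=3,fy=3,interpolation=cv2.INTER_CUBIC))
```

```text
t 42.95 tcp [ 0.5062 -0.1482  0.0006] yang 36.93 -> 36.8 turn [0.17 0.22 0.13] shift_after mm [ 0.5 -0.2  0.6] j6 -61.4 grip 0.411 F [ 1.2 -1.  -0.7]
```

View pics/c55.png

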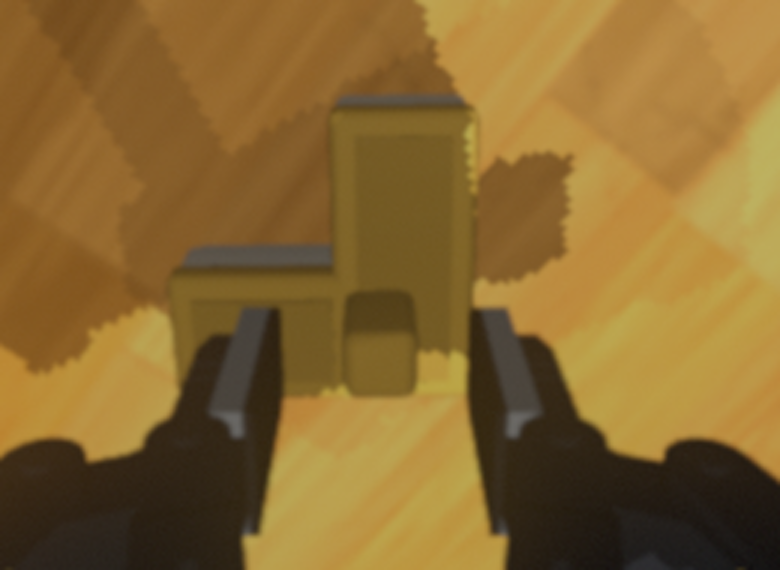

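Centred. Close and lift.

move_arm(
  rows=[
    {"tx":0,"ty":0,"tz":0.0005,"ax":0,"ay":0,"az":0,"jaw":255},
    {"tx":0,"ty":0,"tz":0,"ax":0,"ay":0,"az":0,"jaw":255},
    {"tx":0,"ty":0,"tz":0,"ax":0,"ay":0,"az":0,"jaw":255},
    {"tx":0,"ty":0,"tz":0,"ax":0,"ay":0,"az":0,"jaw":255},
    {"tx":0,"ty":0,"tz":-0.008,"ax":0,"ay":0,"az":0,"jaw":255},
    {"tx":0,"ty":0,"tz":-0.015,"ax":0,"ay":0,"az":0,"jaw":255},
    {"tx":0,"ty":0,"tz":-0.02,"ax":0,"ay":0,"az":0,"jaw":255},
    {"tx":0,"ty":0,"tz":-0.02,"ax":0,"ay":0,"az":0,"jaw":255},
    {"tx":0,"ty":0,"tz":-0.02,"ax":0,"ay":0,"az":0,"jaw":255},
    {"tx":0,"ty":0,"tz":0,"ax":0,"ay":0,"az":0,"jaw":255},
  ],
)

```text
time: 43.95
tool_pos: [0.5065, -0.1483, 0.0914]
tool_rot: [0.004, 0.447, 0.895, 0.0]
contact_force: [1.3, -0.0, -0.9]
gripper_width: 0.137
```

move_arm(
  rows=[
    {"tx":0,"ty":0,"tz":0,"ax":0,"ay":0,"az":-6,"jaw":255},
    {"tx":0,"ty":0,"tz":0,"ax":0,"ay":0,"az":-7,"jaw":255},
    {"tx":0,"ty":0,"tz":0,"ax":0,"ay":0,"az":-7,"jaw":255},
    {"tx":0,"ty":0,"tz":0,"ax":0,"ay":0,"az":-7,"jaw":255},
    {"tx":0,"ty":0,"tz":0,"ax":0,"ay":0,"az":-7,"jaw":255},
    {"tx":0,"ty":0,"tz":0,"ax":0,"ay":0,"az":-7,"jaw":255},
    {"tx":0,"ty":0,"tz":0,"ax":0,"ay":0,"az":-7,"jaw":255},
    {"tx":0,"ty":0,"tz":0,"ax":0,"ay":0,"az":-4,"jaw":255},
    {"tx":0,"ty":0,"tz":0,"ax":0,"ay":0,"az":0,"jaw":255},
  ],
)

```text
time: 44.85
tool_pos: [0.5046, -0.1474, 0.0902]
tool_rot: [0.003, -0.01, 1.0, -0.001]
contact_force: [0.5, 0.3, -0.5]
gripper_width: 0.135
```

Run:
```python
from pots import *
f=grab('wrist','w56')
plan([*c2w(-.022,.045),.085],91.9)
```

```text
t 44.9 tcp [ 0.5046 -0.1474  0.0901] yang 91.02 -> 91.9 turn [-0.12  0.35 -0.88] shift_after mm [ 47.  333.4   5.1] j6 -115.5 grip 0.133 F [-0.7 -0.6 -0.6]
```

View pics/w56.png

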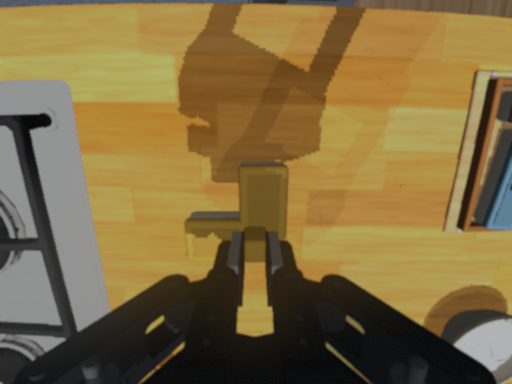

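move_arm(
  rows=[
    {"tx":0.002,"ty":0.015,"tz":0,"ax":-0.1,"ay":0.3,"az":-0.8,"jaw":255},
    {"tx":0.004,"ty":0.026,"tz":0,"ax":0,"ay":0,"az":0,"jaw":255},
    {"tx":0.004,"ty":0.03,"tz":0,"ax":0,"ay":0,"az":0,"jaw":255},
    {"tx":0.004,"ty":0.032,"tz":0,"ax":0,"ay":0,"az":0,"jaw":255},
    {"tx":0.004,"ty":0.032,"tz":0,"ax":0,"ay":0,"az":0,"jaw":255},
    {"tx":0.004,"ty":0.032,"tz":0,"ax":0,"ay":0,"az":0,"jaw":255},
    {"tx":0.004,"ty":0.032,"tz":0,"ax":0,"ay":0,"az":0,"jaw":255},
    {"tx":0.004,"ty":0.032,"tz":0,"ax":0,"ay":0,"az":0,"jaw":255},
    {"tx":0.004,"ty":0.028,"tz":0,"ax":0,"ay":0,"az":0,"jaw":255},
    {"tx":0.002,"ty":0.018,"tz":0,"ax":0,"ay":0,"az":0,"jaw":255},
    {"tx":0,"ty":0.008,"tz":0,"ax":0,"ay":0,"az":0,"jaw":255},
    {"tx":0,"ty":0,"tz":0,"ax":0,"ay":0,"az":0,"jaw":255},
  ],
)

```text
time: 46.1
tool_pos: [0.4533, 0.1556, 0.0896]
tool_rot: [-0.001, -0.013, 1.0, 0.002]
contact_force: [0.2, -0.1, -0.5]
gripper_width: 0.13
```

Run:
```python
from pots import *
f=grab('wrist','w57')
plan([*c2w(-.022,.045),.045],91.9)
```

```text
t 46.15 tcp [0.4534 0.1551 0.0895] yang 91.44 -> 91.9 turn [ 0.23 -0.17 -0.46] shift_after mm [ 5.9 29.4 44.5] j6 -81.7 grip 0.135 F [-0.2  0.3 -1. ]
```

View pics/w57.png

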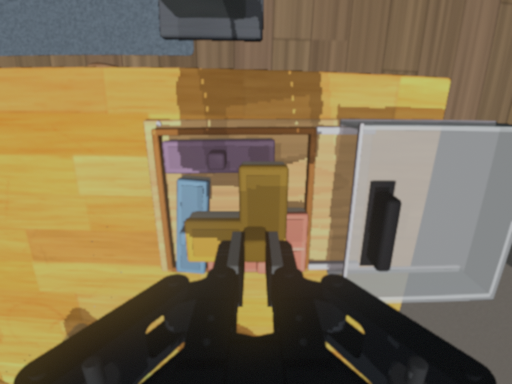

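move_arm(
  rows=[
    {"tx":0.002,"ty":0.01,"tz":0,"ax":0.2,"ay":-0.2,"az":-0.4,"jaw":255},
    {"tx":0.002,"ty":0.01,"tz":0.002,"ax":0,"ay":0,"az":0,"jaw":255},
    {"tx":0.001,"ty":0.005,"tz":0.008,"ax":0,"ay":0,"az":0,"jaw":255},
    {"tx":0,"ty":0,"tz":0.01,"ax":0,"ay":0,"az":0,"jaw":255},
    {"tx":0,"ty":0,"tz":0.01,"ax":0,"ay":0,"az":0,"jaw":255},
    {"tx":0,"ty":0,"tz":0.006,"ax":0,"ay":0,"az":0,"jaw":255},
    {"tx":0,"ty":0,"tz":0,"ax":0,"ay":0,"az":0,"jaw":255},
    {"tx":0,"ty":0,"tz":0,"ax":0,"ay":0,"az":0,"jaw":255},
  ],
)

```text
time: 46.95
tool_pos: [0.4466, 0.179, 0.0486]
tool_rot: [-0.001, -0.014, 1.0, -0.001]
contact_force: [0.0, -0.5, -1.6]
gripper_width: 0.138
```

Run:
```python
from pots import *
f=grab('wrist')
plan([*c2w(-.022,.045),.033],91.9)
cv2.imwrite('pics/c58.png',cv2.resize(f['color'][90:280,120:380,::-1],None,fx=3,fy=3,interpolation=cv2.INTER_CUBIC))
```

```text
t 47.0 tcp [0.4465 0.179  0.0486] yang 91.58 -> 91.9 turn [-0.08 -0.14 -0.32] shift_after mm [-0.2  5.3 15.6] j6 -78.6 grip 0.134 F [ 0.1 -0.7 -1.6]
```

View pics/c58.png

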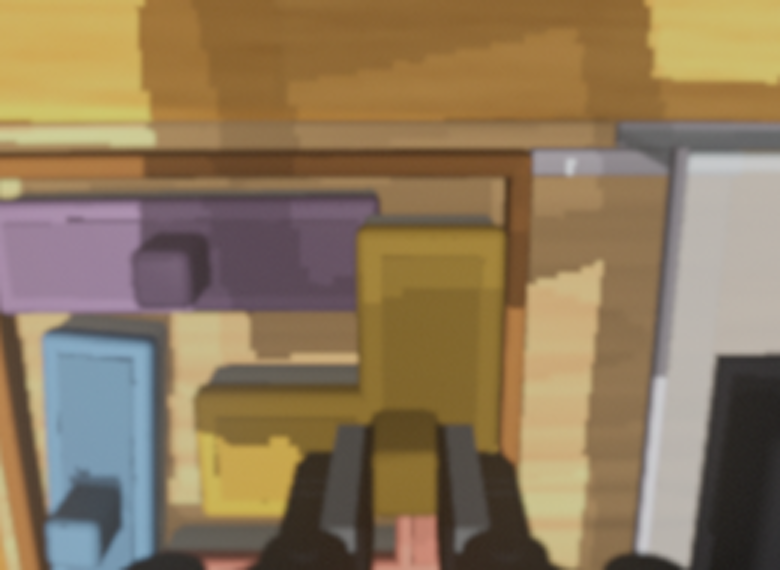

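```bash
cat > m.py <<'E'
from pots import *
def meas(f,sc,o,items):
    for n,p,h in items:
        W=ray(f,(np.array(p,float)+.5)/sc-.5+np.array(o),h); print(n,[(w2c(w)*1000).round(1).tolist() for w in W])
E
python3 - <<'E'
from m import *
f=grab('wrist'); z=manip.state()['tool_pos'][2]
meas(f,3,[120,90],[('ochre near arm L,R',[(358,230),(504,230)],z+.024),('left arm',[(197,390),(205,515)],z+.024),('plum end',[(380,205),(380,308)],.029),
('kerbR inner',[(513,180),(507,300)],.017),('kerbR outer',[(530,155)],.017),('kerb near inner',[(450,178)],.017),('kerb near outer',[(450,157)],.017),('blue right edge',[(155,340)],.029),('plum near L,far L',[(5,205),(5,310)],.029)])
print(w2c(manip.state()['tool_pos']))
E
```

```text
ochre near arm L,R [[-67.2, 29.4], [-67.0, 56.8]]
left arm [[-34.6, -3.6], [-5.7, -4.4]]
plum end [[-63.0, 32.2], [-37.1, 31.8]]
kerbR inner [[-66.8, 65.4], [-35.1, 64.9]]
kerbR outer [[-73.1, 69.4]]
kerb near inner [[-67.4, 49.5]]
kerb near outer [[-72.6, 49.5]]
blue right edge [[-28.8, -25.2]]
plum near L,far L [[-63.8, -58.5], [-37.0, -62.6]]
[-0.02193032  0.03983974]
```

move_arm(
  rows=[
    {"tx":-0.001,"ty":0.002,"tz":0,"ax":0,"ay":0,"az":-0.3,"jaw":255},
    {"tx":-0.0005,"ty":0.002,"tz":0.003,"ax":0,"ay":0,"az":0,"jaw":255},
    {"tx":0,"ty":0,"tz":0.005,"ax":0,"ay":0,"az":0,"jaw":255},
    {"tx":0,"ty":0,"tz":0.004,"ax":0,"ay":0,"az":0,"jaw":255},
    {"tx":0,"ty":0,"tz":0,"ax":0,"ay":0,"az":0,"jaw":255},
    {"tx":0,"ty":0,"tz":0,"ax":0,"ay":0,"az":0,"jaw":255},
  ],
)

```text
time: 47.65
tool_pos: [0.4495, 0.1837, 0.0373]
tool_rot: [0.0, -0.017, 1.0, -0.0]
contact_force: [-0.1, 0.1, -0.7]
gripper_width: 0.134
```

Run:
```python
from pots import *
f=grab('wrist')
plan([*c2w(-.020,.045),.033],91.9)
cv2.imwrite('pics/c59.png',cv2.resize(f['color'][110:290,130:320,::-1],None,fx=3.3,fy=3.3,interpolation=cv2.INTER_CUBIC))
```

```text
t 47.7 tcp [0.4494 0.1837 0.0373] yang 91.91 -> 91.9 turn [-0.04  0.05  0.01] shift_after mm [0.9 0.6 4.3] j6 -78.4 grip 0.139 F [-0.4 -0.3  0. ]
```

View pics/c59.png

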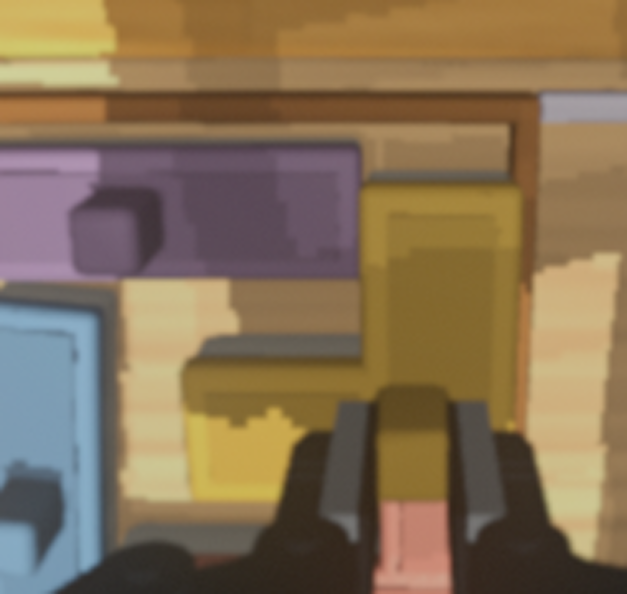

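Run:
```python
from m import *
f=grab('wrist'); z=manip.state()['tool_pos'][2]
meas(f,3.3,[130,110],[('ochre near arm L,R',[(362,186),(521,186)],z+.024),('bottom near L,R',[(372,174),(508,174)],z),('left arm',[(183,365),(193,498)],z+.024),('plum end',[(360,150),(360,275)],.029),
('kerbR inner',[(519,125),(517,180)],.017),('kerbR outer',[(539,98)],.017),('kerb near inner',[(450,124)],.017),('kerb near outer',[(450,98)],.017),('blue right edge',[(101,310)],.029)])
print(w2c(manip.state()['tool_pos']))
```

```text
ochre near arm L,R [[-64.3, 33.9], [-64.4, 61.1]]
bottom near L,R [[-61.1, 34.6], [-61.1, 61.4]]
left arm [[-30.9, 0.7], [-3.0, 0.3]]
plum end [[-64.3, 31.9], [-37.3, 31.4]]
kerbR inner [[-67.4, 65.5], [-55.3, 65.5]]
kerbR outer [[-73.2, 69.6]]
kerb near inner [[-67.6, 50.7]]
kerb near outer [[-73.2, 50.6]]
blue right edge [[-29.3, -25.0]]
[-0.0190813   0.04437426]
```

move_arm(
  rows=[
    {"tx":0,"ty":0.001,"tz":0.002,"ax":0,"ay":0,"az":0,"jaw":255},
    {"tx":0,"ty":0,"tz":0.005,"ax":0,"ay":0,"az":0,"jaw":255},
    {"tx":0,"ty":0,"tz":0.004,"ax":0,"ay":0,"az":0,"jaw":255},
    {"tx":0,"ty":0,"tz":0,"ax":0,"ay":0,"az":0,"jaw":255},
    {"tx":0,"ty":0,"tz":0,"ax":0,"ay":0,"az":0,"jaw":255},
  ],
)

```text
time: 48.25
tool_pos: [0.4495, 0.1848, 0.0255]
tool_rot: [0.001, -0.017, 1.0, -0.0]
contact_force: [0.2, -0.2, -0.3]
gripper_width: 0.141
```

Run:
```python
from pots import *
f=grab('wrist')
plan([.4495,.185,.006],91.9)
cv2.imwrite('pics/c60.png',cv2.resize(f['color'][110:290,130:320,::-1],None,fx=3.3,fy=3.3,interpolation=cv2.INTER_CUBIC))
```

```text
t 48.3 tcp [0.4494 0.1848 0.0254] yang 91.91 -> 91.9 turn [-0.04  0.06  0.01] shift_after mm [-0.1  0.2 19.4] j6 -78.3 grip 0.134 F [-1.5 -0.1 -0.8]
```

View pics/c60.png

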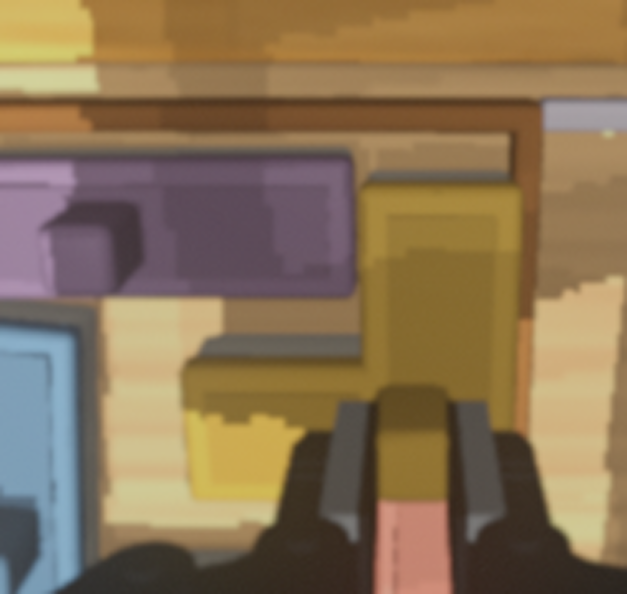

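move_arm(
  rows=[
    {"tx":0,"ty":0,"tz":0.004,"ax":0,"ay":0,"az":0,"jaw":255},
    {"tx":0,"ty":0,"tz":0.004,"ax":0,"ay":0,"az":0,"jaw":255},
    {"tx":0,"ty":0,"tz":0.003,"ax":0,"ay":0,"az":0,"jaw":255},
    {"tx":0,"ty":0,"tz":0,"ax":0,"ay":0,"az":0,"jaw":255},
  ],
)

```text
time: 48.7
tool_pos: [0.4496, 0.1847, 0.0137]
tool_rot: [0.001, -0.017, 1.0, -0.0]
contact_force: [-0.4, 0.0, -1.3]
gripper_width: 0.136
```

Run:
```python
from pots import *
f=grab('wrist')
plan([.4495,.185,.006],91.9)
cv2.imwrite('pics/c61.png',cv2.resize(f['color'][110:290,130:320,::-1],None,fx=3.3,fy=3.3,interpolation=cv2.INTER_CUBIC))
```

```text
t 48.75 tcp [0.4497 0.1848 0.0139] yang 91.9 -> 91.9 turn [-0.03  0.1   0.  ] shift_after mm [0.2 0.2 7.9] j6 -78.3 grip 0.137 F [ 0.2  0.5 -1.4]
```

View pics/c61.png

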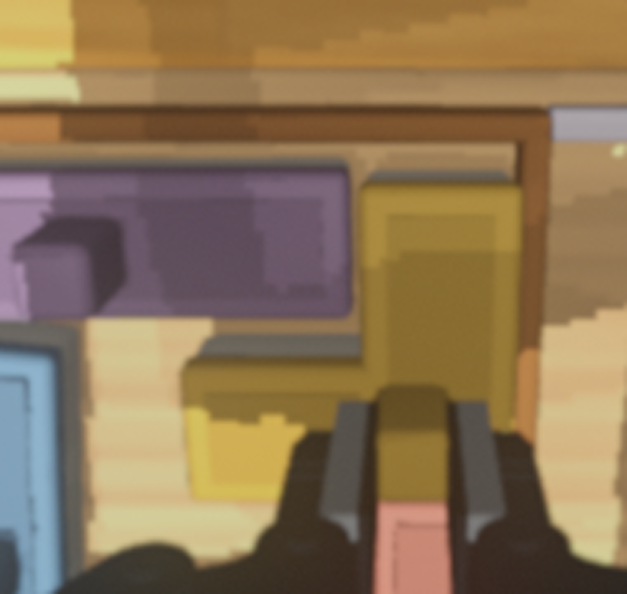

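Below kerb height with no side force. Final lowering, release and lift.

move_arm(
  rows=[
    {"tx":0,"ty":0,"tz":0.004,"ax":0,"ay":0,"az":0,"jaw":255},
    {"tx":0,"ty":0,"tz":0.003,"ax":0,"ay":0,"az":0,"jaw":255},
    {"tx":0,"ty":0,"tz":0.001,"ax":0,"ay":0,"az":0,"jaw":255},
    {"tx":0,"ty":0,"tz":0,"ax":0,"ay":0,"az":0,"jaw":255},
  ],
)

```text
time: 49.15
tool_pos: [0.4501, 0.1848, 0.0056]
tool_rot: [0.001, -0.017, 1.0, -0.0]
contact_force: [-0.6, -0.9, 2.1]
gripper_width: 0.134
```

move_arm(
  rows=[
    {"tx":0,"ty":0,"tz":0,"ax":0,"ay":0,"az":0,"jaw":170},
    {"tx":0,"ty":0,"tz":0,"ax":0,"ay":0,"az":0,"jaw":170},
    {"tx":0,"ty":0,"tz":0,"ax":0,"ay":0,"az":0,"jaw":170},
    {"tx":0,"ty":0,"tz":-0.01,"ax":0,"ay":0,"az":0,"jaw":170},
    {"tx":0,"ty":0,"tz":-0.03,"ax":0,"ay":0,"az":0,"jaw":170},
    {"tx":0,"ty":0,"tz":-0.04,"ax":0,"ay":0,"az":0,"jaw":170},
    {"tx":0,"ty":0,"tz":-0.04,"ax":0,"ay":0,"az":0,"jaw":170},
    {"tx":0,"ty":0,"tz":-0.02,"ax":0,"ay":0,"az":0,"jaw":170},
    {"tx":0,"ty":0,"tz":0,"ax":0,"ay":0,"az":0,"jaw":0},
  ],
)

```text
time: 50.05
tool_pos: [0.4496, 0.1849, 0.1542]
tool_rot: [0.002, -0.017, 1.0, 0.0]
contact_force: [0.6, -0.5, 0.5]
gripper_width: 0.491
```

Run:
```python
from pots import *
f=grab('wrist','w62'); f=grab('side','s62'); cv2.imwrite('pics/c62.png',cv2.resize(f['color'][230:384,230:380,::-1],None,fx=3.8,fy=3.8,interpolation=cv2.INTER_CUBIC))
plan([.466,.2555,.10],91.9)
```

```text
t 50.15 tcp [0.4477 0.1844 0.1505] yang 91.9 -> 91.9 turn [-0.07 -0.11 -0.  ] shift_after mm [-20.6  70.4  50.5] j6 -78.3 grip 0.667 F [-0.3 -0.3  0.5]
```

View pics/w62.png

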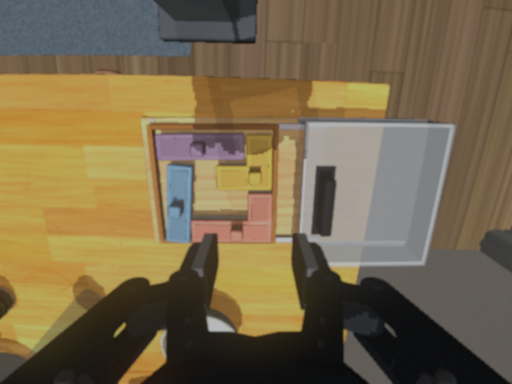

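View pics/c62.png

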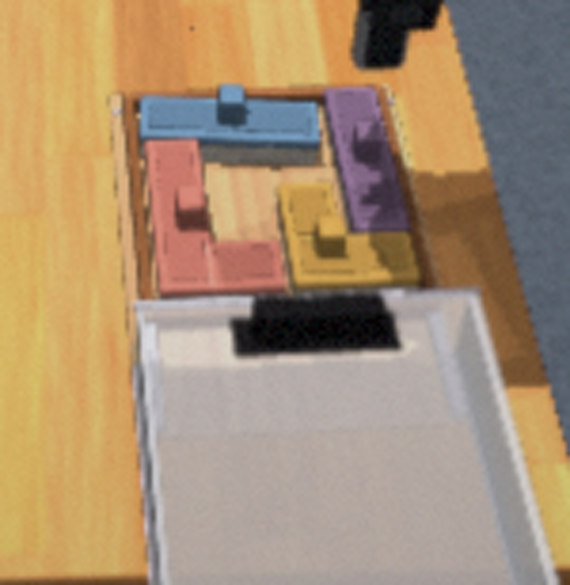

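move_arm(
  rows=[
    {"tx":-0.004,"ty":0.015,"tz":0,"ax":0,"ay":0,"az":0,"jaw":0},
    {"tx":-0.006,"ty":0.02,"tz":0,"ax":0,"ay":0,"az":0,"jaw":0},
    {"tx":-0.005,"ty":0.018,"tz":0.005,"ax":0,"ay":0,"az":0,"jaw":0},
    {"tx":-0.003,"ty":0.008,"tz":0.01,"ax":0,"ay":0,"az":0,"jaw":0},
    {"tx":0,"ty":0,"tz":0.015,"ax":0,"ay":0,"az":0,"jaw":0},
    {"tx":0,"ty":0,"tz":0.01,"ax":0,"ay":0,"az":0,"jaw":0},
    {"tx":0,"ty":0,"tz":0,"ax":0,"ay":0,"az":0,"jaw":0},
    {"tx":0,"ty":0,"tz":0,"ax":0,"ay":0,"az":0,"jaw":0},
  ],
)

```text
time: 50.95
tool_pos: [0.4562, 0.2472, 0.0937]
tool_rot: [-0.011, -0.016, 1.0, -0.004]
contact_force: [-0.0, -0.0, 0.3]
gripper_width: 0.998
```

Run:
```python
from pots import *
f=grab('wrist','w63')
plan([.466,.2555,.036],91.9)
```

```text
t 51.0 tcp [0.4561 0.2471 0.0937] yang 91.84 -> 91.9 turn [-0.43 -1.31 -0.06] shift_after mm [-10.1   8.   57.7] j6 -71.6 grip 1.0 F [ 0.2 -0.  -0. ]
```

View pics/w63.png

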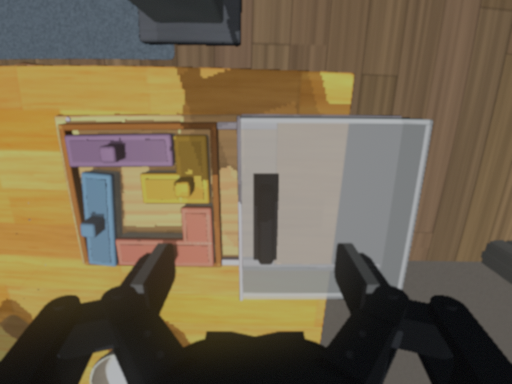

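move_arm(
  rows=[
    {"tx":-0.004,"ty":0.003,"tz":0,"ax":-0.4,"ay":-1.3,"az":0,"jaw":0},
    {"tx":-0.004,"ty":0.003,"tz":0.004,"ax":0,"ay":0,"az":0,"jaw":0},
    {"tx":0,"ty":0.001,"tz":0.008,"ax":0,"ay":0,"az":0,"jaw":0},
    {"tx":0,"ty":0,"tz":0.008,"ax":0,"ay":0,"az":0,"jaw":0},
    {"tx":0,"ty":0,"tz":0.006,"ax":0,"ay":0,"az":0,"jaw":0},
    {"tx":0,"ty":0,"tz":0,"ax":0,"ay":0,"az":0,"jaw":0},
    {"tx":0,"ty":0,"tz":0,"ax":0,"ay":0,"az":0,"jaw":0},
  ],
)

```text
time: 51.7
tool_pos: [0.4661, 0.2547, 0.0673]
tool_rot: [0.003, -0.015, 1.0, 0.001]
contact_force: [-0.1, 0.7, 0.6]
gripper_width: 0.999
```

Run:
```python
from pots import *
f=grab('wrist','w64')
plan([.466,.2555,.036],91.9)
```

```text
t 51.75 tcp [0.466  0.2546 0.0673] yang 91.75 -> 91.9 turn [ 0.07  0.3  -0.15] shift_after mm [-0.   0.9 31.3] j6 -71.1 grip 1.001 F [-0.4 -0.3 -0.8]
```

View pics/w64.png

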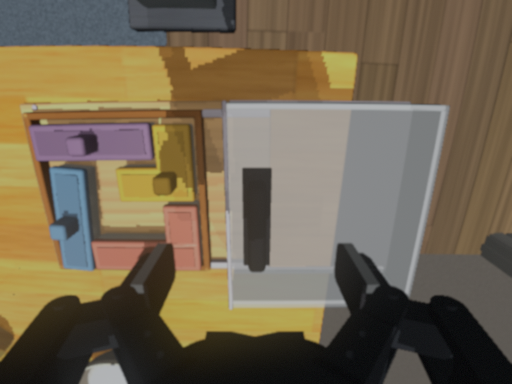

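move_arm(
  rows=[
    {"tx":0,"ty":0.001,"tz":0.006,"ax":0,"ay":0.3,"az":0,"jaw":0},
    {"tx":0,"ty":0,"tz":0.008,"ax":0,"ay":0,"az":0,"jaw":0},
    {"tx":0,"ty":0,"tz":0.008,"ax":0,"ay":0,"az":0,"jaw":0},
    {"tx":0,"ty":0,"tz":0.005,"ax":0,"ay":0,"az":0,"jaw":0},
    {"tx":0,"ty":0,"tz":0,"ax":0,"ay":0,"az":0,"jaw":0},
    {"tx":0,"ty":0,"tz":0,"ax":0,"ay":0,"az":0,"jaw":255},
    {"tx":0,"ty":0,"tz":0,"ax":0,"ay":0,"az":0,"jaw":255},
    {"tx":0,"ty":0,"tz":0,"ax":0,"ay":0,"az":0,"jaw":255},
    {"tx":0,"ty":0,"tz":0,"ax":0,"ay":0,"az":0,"jaw":255},
    {"tx":0,"ty":0,"tz":0,"ax":0,"ay":0,"az":0,"jaw":255},
  ],
)

```text
time: 52.75
tool_pos: [0.4666, 0.256, 0.0387]
tool_rot: [0.0, -0.015, 1.0, 0.001]
contact_force: [-0.8, -0.4, 0.8]
gripper_width: 0.141
```

move_arm(
  rows=[
    {"tx":0,"ty":-0.006,"tz":0,"ax":0,"ay":0,"az":0,"jaw":255},
    {"tx":0,"ty":-0.012,"tz":0,"ax":0,"ay":0,"az":0,"jaw":255},
    {"tx":0,"ty":-0.015,"tz":0,"ax":0,"ay":0,"az":0,"jaw":255},
    {"tx":0,"ty":-0.015,"tz":0,"ax":0,"ay":0,"az":0,"jaw":255},
    {"tx":0,"ty":-0.015,"tz":0,"ax":0,"ay":0,"az":0,"jaw":255},
    {"tx":0,"ty":-0.01,"tz":0,"ax":0,"ay":0,"az":0,"jaw":255},
    {"tx":0,"ty":0,"tz":0,"ax":0,"ay":0,"az":0,"jaw":255},
  ],
)

```text
time: 53.45
tool_pos: [0.469, 0.1772, 0.0389]
tool_rot: [0.001, -0.015, 1.0, 0.002]
contact_force: [0.1, 2.0, -0.3]
gripper_width: 0.113
```

Run:
```python
from pots import *
f=grab('wrist','w65')
plan([*c2w(0,-.052),.037],91.9)
```

```text
t 53.5 tcp [0.469  0.1775 0.0389] yang 91.7 -> 91.9 turn [ 0.21  0.14 -0.2 ] shift_after mm [  0.3 -89.5   1.9] j6 -79.7 grip 0.117 F [ 0.6 -1.1 -0.3]
```

View pics/w65.png

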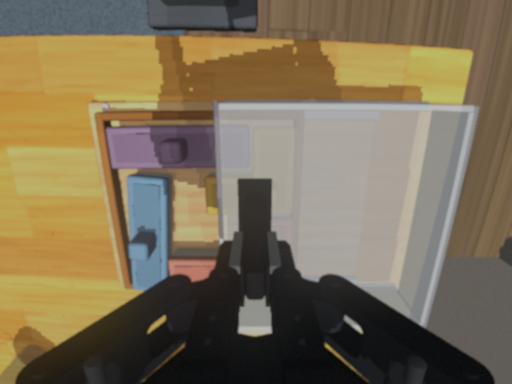

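Sliding freely over the pots; continue.

move_arm(
  rows=[
    {"tx":0,"ty":-0.006,"tz":0,"ax":0,"ay":0,"az":0,"jaw":255},
    {"tx":0,"ty":-0.012,"tz":0,"ax":0,"ay":0,"az":0,"jaw":255},
    {"tx":0,"ty":-0.015,"tz":0,"ax":0,"ay":0,"az":0,"jaw":255},
    {"tx":0,"ty":-0.015,"tz":0,"ax":0,"ay":0,"az":0,"jaw":255},
    {"tx":0,"ty":-0.015,"tz":0,"ax":0,"ay":0,"az":0,"jaw":255},
    {"tx":0,"ty":-0.01,"tz":0,"ax":0,"ay":0,"az":0,"jaw":255},
    {"tx":0,"ty":-0.004,"tz":0,"ax":0,"ay":0,"az":0,"jaw":255},
  ],
)

```text
time: 54.2
tool_pos: [0.4715, 0.0978, 0.0389]
tool_rot: [0.001, -0.016, 1.0, 0.003]
contact_force: [0.3, 2.1, 0.2]
gripper_width: 0.114
```

move_arm(
  rows=[
    {"tx":0,"ty":-0.004,"tz":0,"ax":0,"ay":0,"az":0,"jaw":255},
    {"tx":0,"ty":-0.003,"tz":0,"ax":0,"ay":0,"az":0,"jaw":255},
    {"tx":0,"ty":-0.002,"tz":0,"ax":0,"ay":0,"az":0,"jaw":255},
  ],
)

```text
time: 54.5
tool_pos: [0.4717, 0.0882, 0.0389]
tool_rot: [0.001, -0.016, 1.0, 0.003]
contact_force: [-0.5, 2.5, 0.4]
gripper_width: 0.117
```

move_arm(
  rows=[
    {"tx":0,"ty":-0.003,"tz":0,"ax":0,"ay":0,"az":0,"jaw":255},
    {"tx":0,"ty":-0.002,"tz":0,"ax":0,"ay":0,"az":0,"jaw":255},
    {"tx":0,"ty":-0.002,"tz":0,"ax":0,"ay":0,"az":0,"jaw":255},
  ],
)

```text
time: 54.8
tool_pos: [0.4718, 0.0867, 0.0389]
tool_rot: [0.001, -0.016, 1.0, 0.01]
contact_force: [0.8, 9.5, 0.2]
gripper_width: 0.116
```

move_arm(
  rows=[
    {"tx":0,"ty":-0.002,"tz":0,"ax":0,"ay":0,"az":0,"jaw":255},
    {"tx":0,"ty":-0.002,"tz":0,"ax":0,"ay":0,"az":0,"jaw":255},
  ],
)

```text
time: 55.0
tool_pos: [0.4718, 0.087, 0.0389]
tool_rot: [0.002, -0.016, 1.0, 0.014]
contact_force: [0.7, 9.3, 0.1]
gripper_width: 0.117
```

move_arm(
  rows=[
    {"tx":0,"ty":0,"tz":0,"ax":0,"ay":0,"az":0,"jaw":0},
    {"tx":0,"ty":0,"tz":0,"ax":0,"ay":0,"az":0,"jaw":0},
    {"tx":0,"ty":0,"tz":0,"ax":0,"ay":0,"az":0,"jaw":0},
    {"tx":0,"ty":0,"tz":0,"ax":0,"ay":0,"az":0,"jaw":0},
    {"tx":0,"ty":0,"tz":-0.02,"ax":0,"ay":0,"az":0,"jaw":0},
    {"tx":0,"ty":0,"tz":-0.04,"ax":0,"ay":0,"az":0,"jaw":0},
    {"tx":0,"ty":0,"tz":-0.04,"ax":0,"ay":0,"az":0,"jaw":0},
    {"tx":0,"ty":0,"tz":-0.04,"ax":0,"ay":0,"az":0,"jaw":0},
    {"tx":0,"ty":0,"tz":-0.02,"ax":0,"ay":0,"az":0,"jaw":0},
    {"tx":0,"ty":0,"tz":0,"ax":0,"ay":0,"az":0,"jaw":0},
    {"tx":0,"ty":0,"tz":0,"ax":0,"ay":0,"az":0,"jaw":0},
  ],
)

```text
time: 56.1
tool_pos: [0.4694, 0.0805, 0.2021]
tool_rot: [-0.001, -0.017, 1.0, 0.012]
contact_force: [-1.5, -0.2, -1.0]
gripper_width: 1.0
```

Run:
```python
from pots import *
f=grab('wrist','w66')
cv2.imwrite('pics/c66.png',cv2.resize(f['color'][60:240,190:420,::-1],None,fx=3.3,fy=3.3,interpolation=cv2.INTER_CUBIC))
f=grab('side','s66'); cv2.imwrite('pics/c67.png',cv2.resize(f['color'][130:384,160:380,::-1],None,fx=2.3,fy=2.3,interpolation=cv2.INTER_CUBIC))
plan([.5,0,.2],91.9)
```

```text
t 56.2 tcp [0.4689 0.0806 0.201 ] yang 91.93 -> 91.9 turn [ 1.37 -0.25  0.03] shift_after mm [-28.4 -81.6   1. ] j6 -92.1 grip 1.0 F [ 0.3 -0.4 -0.9]
```

View pics/c66.png

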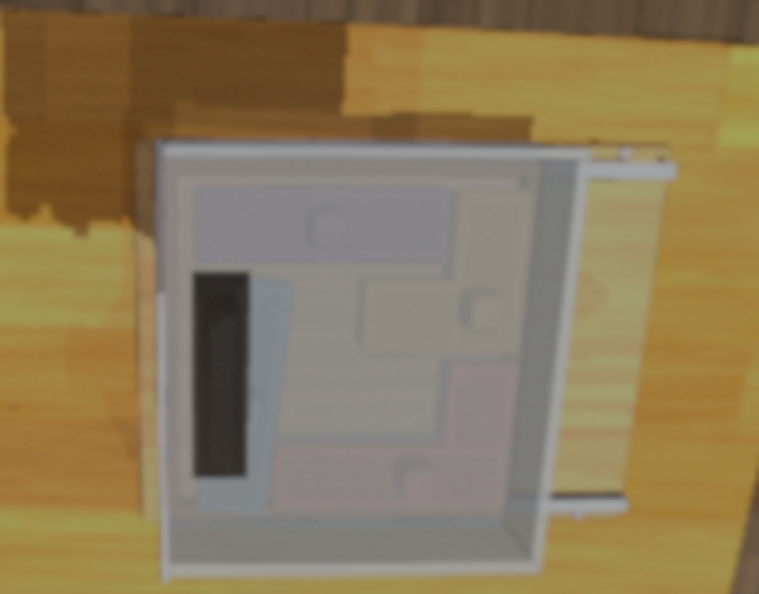

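View pics/c67.png

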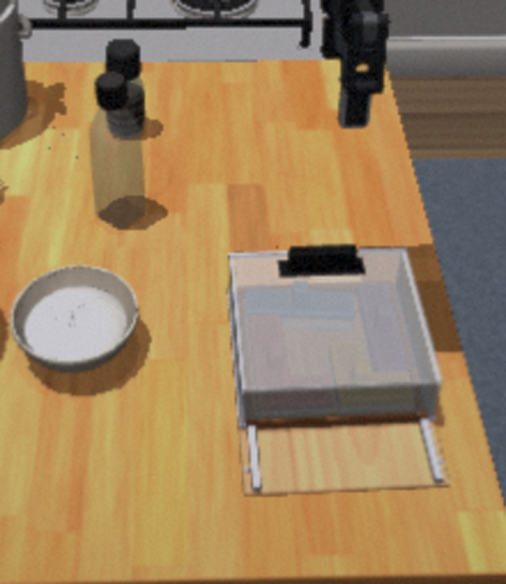

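Run:
```python
from m import *
f=grab('wrist')
meas(f,3.3,[190,60],[('roof front',[(160,150),(163,570)],.06),('handle top',[(194,275),(248,275),(195,475),(246,475)],.084),('roof back',[(588,155)],.06)])
f=grab('top','t67')
for n in('green','blue','plum'): print(n,cv2.countNonZero(mask(f,n,(100,90,380,295))))
manip.job_done(); print(manip.state()['time'])
```

```text
roof front [[-78.5, -75.7], [75.2, -77.2]]
handle top [[-40.5, -64.7], [-40.5, -47.5], [27.5, -64.8], [27.7, -47.4]]
roof back [[-77.7, 68.8]]
green 0
blue 0
plum 0
the job is handed in; nothing more can be done
the job is handed in; nothing more can be done
```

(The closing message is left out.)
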